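# Load the jar crate and slide it through the gate

## Task

Clear the stapler out of the gate and set it on its base, wholly on the blue mat and lengthwise on it, and stand every jar on the bench upright in the crate, one to a cell. Then slide the loaded crate along the bench, without lifting it, between the two guide blocks of the gate and into the yellow outline on the other side, square with it and wholly inside (its green grip plate may stick out). Leave the jars upright in their cells and the mug and the screwdriver where they are.

Things in the scene. Friction and masses are not known exactly. Their poses are not given: they have to be found in the camera images.
- crate: light wooden divided jar crate, loose, about 0.5 kg empty, slides on the bench. Outside 162 (its x) x 202 (its y) x 26 mm high; origin at the centre of the underside, z up. Walls and floor 4 mm. 2 rows x 3 cells, each 62 x 62 mm, open on top; between the rows a solid spine 30 mm wide (x), 26 mm high, along y. Green grip plate on its -y end: see crate_grip
- cell_0 (a point): centre of the floor of crate cell 0: row at crate x = -0.046, y = -0.066 m, floor 4 mm above the crate's underside; row centres 92 mm apart, cells in a row 66 mm apart
- cell_1 (a point): centre of the floor of crate cell 1: row at crate x = -0.046, y = 0.0 m, floor 4 mm above the crate's underside; row centres 92 mm apart, cells in a row 66 mm apart
- cell_2 (a point): centre of the floor of crate cell 2: row at crate x = -0.046, y = 0.066 m, floor 4 mm above the crate's underside; row centres 92 mm apart, cells in a row 66 mm apart
- cell_3 (a point): centre of the floor of crate cell 3: row at crate x = 0.046, y = -0.066 m, floor 4 mm above the crate's underside; row centres 92 mm apart, cells in a row 66 mm apart
- cell_4 (a point): centre of the floor of crate cell 4: row at crate x = 0.046, y = 0.0 m, floor 4 mm above the crate's underside; row centres 92 mm apart, cells in a row 66 mm apart
- cell_5 (a point): centre of the floor of crate cell 5: row at crate x = 0.046, y = 0.066 m, floor 4 mm above the crate's underside; row centres 92 mm apart, cells in a row 66 mm apart
- crate_grip (a point): point in the upright green grip plate at the crate's -y end, at crate x = 0, y = -0.136, z = 0.060 m. The plate is 16 mm thick (x), reaches from y = -0.099 to -0.163, top at z = 0.080; take it from above across its thickness to drag the crate
- gate: gate: two low aluminium guide blocks fixed to the bench, each 22 (x) x 60 (y) x 24 mm high, centred at x = -0.104 and +0.104 m of its frame, 186 mm clear between them; origin on the bench midway. The lane runs through the gap along its y axis; the crate starts on the +y side, the bay lies on the -y side
- bay: outline of flat yellow marking tape (no height), 190 (its x) x 230 (its y) mm inside the tape; origin at its centre on the bench. The body of the crate (without its grip plate, which may stick out over the tape) fits in with 14 mm to spare all round, its y axis along the bay's y axis
- mat: flat blue tool mat fixed to the bench, 200 (x) x 120 (y) x 2 mm; origin at the centre of its underside
- stapler: black desk stapler, 38 (its x) x 151 (its y) x 49 mm high standing on its base; origin at the centre of the underside; loose, it does not open. Its upper arm, from z = 0.026 to 0.049, is 26 mm wide (x), the base 38 mm; pick it across its width. It weighs 0.26 kg
- jar_tan: tan jar with a black screw cap, upright, 43 mm across, 66 mm high with its cap (the cap is fixed and no wider), origin at the centre of the underside, about 0.075 kg; may be absent
- jar_white: white jar with a red cap, upright, 47 mm across, 76 mm high with its cap (the cap is fixed and no wider), origin at the centre of the underside, about 0.075 kg; may be absent
- jar_blue: grey-blue jar with a white cap, upright, 51 mm across, 61 mm high with its cap (the cap is fixed and no wider), origin at the centre of the underside, about 0.075 kg; may be absent
- jar_brown: slim brown jar with a black cap, upright, 35 mm across, 81 mm high with its cap (the cap is fixed and no wider), origin at the centre of the underside, about 0.075 kg; may be absent
- jar_white_b: a second white jar with a red cap, same as the other, upright, 47 mm across, 76 mm high with its cap (the cap is fixed and no wider), origin at the centre of the underside, about 0.075 kg; may be absent
- mug: bystander: white mug, 91 mm high, stands to the left of the jars
- screwdriver: bystander: red-handled screwdriver lying beyond the jars

How it is judged:
By the outcome, as a careful person would: the job done as asked, in the order asked, and still so for the second after the job is handed in, with the robot touching nothing.
Of jar_tan, jar_white, jar_blue, jar_brown, jar_white_b only 3 to 5 are there at a start; the rules pass over those that are not, and their reading is None.
At some moment in a run one of stapler may be knocked a few centimetres aside while the robot is not near it.
It also fails if it takes over 210 s, if anything falls off the work surface, if the arm or the gripper's body presses on something with over 40 N, if the wrist force passes 120 N, or if a joint passes its speed limit or range.

## Robot

A 6-joint arm with a two-finger parallel gripper is mounted at the origin on the work surface; the furniture and walls round the work are solid. World frame = base frame: x ahead of the robot, y to its left, z up, the work surface at z = 0. Lengths are in m, angles in rad, forces in N, time in s.
With the tool pointing down it reaches from about 0.375 to 0.9 m from the base axis. Payload 3.1 kg.
Tool frame: the origin (TCP) lies midway between the tips of the shut fingers; the grasp point (between the pads) lies manip.grip_depth behind it (manip.grip_depth is the distance from the TCP to the grasp point, in m); z points along the fingers, y is the direction in which the jaws open and shut (so a half turn about z gives the same grasp; the last joint's range is limited). The gripper opens to 85 mm and grips with 20 to 120 N. Pads are 22 mm wide; open, the fingers measure 114 mm over their backs; the gripper's body (76 mm by 85 mm) begins 54 mm behind the grasp point. The pads swing forward as they close: fully open they stand 13 mm farther back than shut.
Start: joints at [-1.435, 0.527, 1.433, -0, 1.181, -0.178], TCP at [0.193, -0.594, 0.231] pointing down, gripper open.
Joint ranges: [-3.08, 3.08], [-0.75, 2.2], [0.22, 2.44], [-1.43, 4.57], [0, 2.65], [-2.85, 2.85]. Speed limits (rad/s): [2.79, 2.79, 3.14, 3.14, 3.14, 3.14].

## Interface

Orientations are given as a unit quaternion [x, y, z, w].
In Python, from station import manip, vision gives the robot as it stands.
- The arm moves only by the shell command python3 -m crank 'ROWS' [FORCE]. ROWS is JSON, a list of rows, each an object with "grip": the closure, from 0 (fully open) to 1 (shut); "offset": the shift along the tool's x, y, z in mm, a list of three; "angular": the turn, a rotation vector about the tool's x, y, z in degrees, a list of three. A call has 1 to 10 rows; each row is the pose to reach, as a shift and turn from the pose commanded when the call began, along the tool's axes at that moment; what a row does not reach only later rows make up. A row lasts 1/10 s, in which the tool goes at most 50 mm and 8.59 degrees, less where a joint would pass 70% of its speed; a pose out of reach is approached as far as the arm can. A call with a gripper value outside its range is refused whole. The fingers move at their own pace and stop on an object; FORCE is the grip in N (left out, the last holds). Time passes only in rows, so rows that repeat a pose let the fingers close. It gives the time, the measured TCP pose, the force and the opening at its end, in the units of the state.
- manip.sense(): the state, without advancing time (a new reading comes with each control period).
- vision.snapshot(name): name is "side" or "top"; returns a dict with "pixels" (384x512x3 uint8, red, green, blue), "intrinsics" (3x3 intrinsics, pixels), "dist" ([k1, k2, p1, p2, k3] as OpenCV has them; the pictures are not rectified), "R" (3x3) and "t" (3): a world point X has camera coordinates R X + t. Camera axes: x right, y down, z forward; pixel columns grow to the right and rows downward; lengths in m; the calibration is good to about 2 mm. A picture is of the moment at which its call begins. There is no depth.
- manip.sign_off(): hands the job in, once; it reports no verdict.
The state is a dict: "t": time; "q": joint angles; "qd": joint speeds; "tau": joint torques, N m; "tcp_pos": TCP position; "tool_rot": TCP orientation; "force": force on the tool from outside, world axes, zero at the start; "ft_torque": the same for the moment, N m; "finger_gap": opening from 0.0 (shut) to 1.0 (fully open).
Only numpy, scipy, OpenCV 4.12 (cv2) and the standard library are available. Lean on these libraries where they do the work, as an engineer would, in place of code of your own. Each camera call takes 0.05 s, during which the arm holds its last target.

## Working session

There is one attempt and no reset: what is moved stays moved. The work goes in short steps, Python scripts to look and compute and a shell command to move; the robot and the scene stay as the last step left them, time stands still between calls to the robot, and variables do not carry over. Pictures are saved under pics/ and viewed, and the job is handed in when it is done.

```bash
ls -la; mkdir -p pics; python3 - <<'E'
from station import manip, vision
import cv2
s=manip.sense(); print(s); print(manip.grip_depth)
for n in("side","top"):
    d=vision.snapshot(n); cv2.imwrite(f"pics/{n}0.png",cv2.cvtColor(d["pixels"],cv2.COLOR_RGB2BGR))
    print(n,d["intrinsics"],d["dist"],d["R"],d["t"], -d["R"].T@d["t"])
E
```

```text
total 12
drwxr-xr-x  3 agent agent 4096 Dec  6 11:56 .
drwxr-xr-x 23 root  root  4096 Dec  6 11:56 ..
drwxr-xr-x  2 agent agent 4096 Dec  6 11:56 pics
{'t': 0.0, 'q': array([-1.43549212e+00,  5.28464185e-01,  1.43389809e+00, -1.52459718e-05,
        1.18138244e+00, -1.78518698e-01]), 'qd': array([-1.33793159e-03, -2.30649429e-05, -1.72693260e-03,  4.10043140e-04,
       -8.64938790e-04,  3.42908186e-04]), 'tau': array([ 4.35097800e-04, -4.42346728e+01, -1.78024793e+01, -2.47115258e-04,
        8.23646929e-03,  4.20457440e-06]), 'tcp_pos': array([ 0.1928513 , -0.59375679,  0.23033617]), 'tool_rot': array([ 9.87713610e-01,  1.56271129e-01,  1.62008318e-05, -1.07593570e-03]), 'force': array([ 1.06267582, -0.54254409,  0.00173628]), 'ft_torque': array([ 0.03607275, -0.02246843, -0.01261201]), 'finger_gap': 0.9995273819677376}
0.0187
side [[410.23092914   0.         248.67315119]
 [  0.         410.23092914 193.23499229]
 [  0.           0.           1.        ]] [-0.11847013  0.          0.          0.          0.        ] [[ 0.50647249  0.86223495  0.00604222]
 [ 0.36410547 -0.20751118 -0.90794621]
 [-0.78160912  0.46204979 -0.41904316]] [-0.3899898  -0.1166035   1.50818784] [ 1.41878846 -0.38479156  0.52848251]
top [[490.23296406   0.         259.71808331]
 [  0.         490.23296406 190.22618693]
 [  0.           0.           1.        ]] [-0.03245074  0.          0.          0.          0.        ] [[ 0.0080005  -0.99984746  0.01552543]
 [-0.98737077 -0.01035542 -0.15808774]
 [ 0.1582244  -0.01406457 -0.98730301]] [0.09301543 0.61449768 1.51904373] [0.3656431  0.12072933 1.59545688]
```

View pics/side0.png

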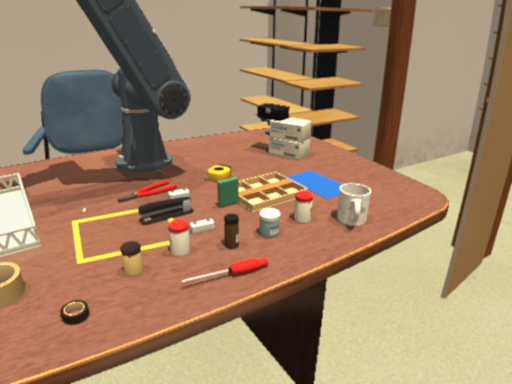

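View pics/top0.png

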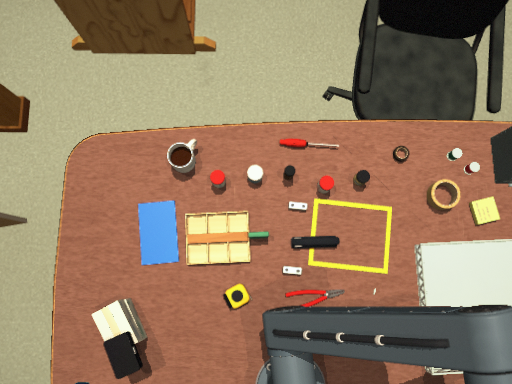

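The top view shows the mat at (158,232), the crate at (218,238) with its green plate at (258,236), and the gate blocks at (298,206) and (292,270). The stapler lies at (315,242) and the bay at (350,236). There are five caps: red (218,178), white (255,174), black/brown (289,172), red (326,184) and black/tan (362,178). I'll zoom in for detail.

```bash
cat > h.py <<'E'
import numpy as np, cv2
from station import manip, vision
class Cam:
    def __init__(s,n):
        d=vision.snapshot(n); s.img=d["pixels"]; s.K=np.array(d["intrinsics"]); s.D=np.array(d["dist"]); s.R=np.array(d["R"]); s.t=np.array(d["t"]); s.C=-s.R.T@s.t
        s.bgr=cv2.cvtColor(s.img,cv2.COLOR_RGB2BGR); s.hsv=cv2.cvtColor(s.bgr,cv2.COLOR_BGR2HSV)
    def ray(s,p):
        p=np.asarray(p,float).reshape(-1,1,2)
        u=cv2.undistortPoints(p,s.K,s.D).reshape(-1,2)
        return np.c_[u,np.ones(len(u))]@s.R
    def plane(s,p,z):
        r=s.ray(p); k=(z-s.C[2])/r[:,2]; return s.C+r*k[:,None]
    def proj(s,X):
        return cv2.projectPoints(np.asarray(X,float).reshape(-1,1,3),cv2.Rodrigues(s.R)[0],s.t,s.K,s.D)[0].reshape(-1,2)
def tri(a,pa,b,pb):
    ra=a.ray(pa)[0];rb=b.ray(pb)[0];ra/=np.linalg.norm(ra);rb/=np.linalg.norm(rb)
    k=np.linalg.lstsq(np.c_[ra,-rb],b.C-a.C,rcond=None)[0]
    A=a.C+ra*k[0];B=b.C+rb*k[1]; return (A+B)/2,np.linalg.norm(A-B)
def crop(c,x0,y0,x1,y1,f,name):
    cv2.imwrite("pics/"+name,cv2.resize(c.bgr[y0:y1,x0:x1],None,fx=f,fy=f,interpolation=cv2.INTER_CUBIC))
def blobs(c,lo,hi,box,amin=8):
    m=cv2.inRange(c.hsv,np.array(lo),np.array(hi)); x0,y0,x1,y1=box; M=np.zeros_like(m); M[y0:y1,x0:x1]=m[y0:y1,x0:x1]
    n,l,st,ce=cv2.connectedComponentsWithStats(M)
    return [(ce[i].round(2),st[i]) for i in range(1,n) if st[i][4]>=amin],l,M
E
python3 - <<'E'
from h import *
a=Cam("top");b=Cam("side")
crop(a,130,130,400,300,2.9,"t1.png")
crop(b,60,150,380,300,2.5,"s1.png")
E
```

```text
(no output)
```

View pics/t1.png

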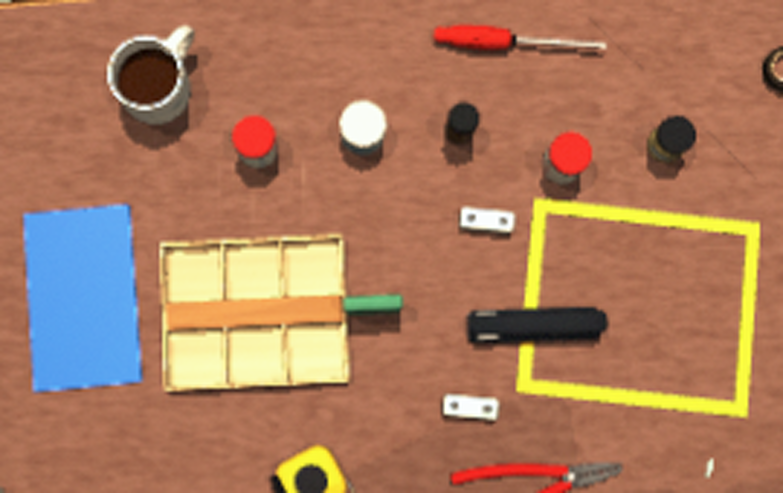

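View pics/s1.png

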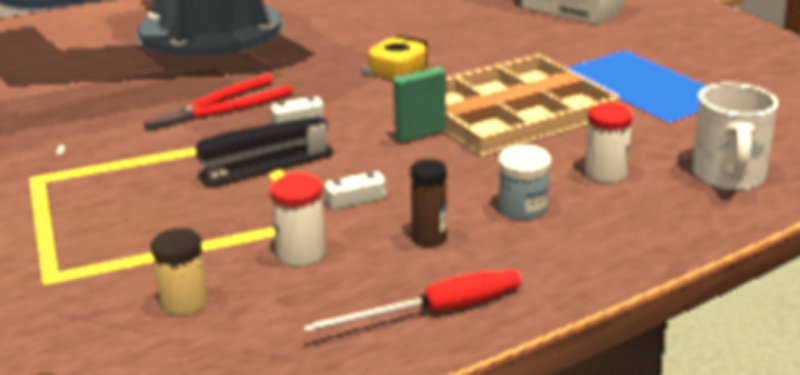

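```bash
cat > meas.py <<'E'
from h import *
a=Cam("top");b=Cam("side")
def pr(n,p): print(n,np.round(p,4).tolist())
def rectw(c,M,z,name):
    cs,_=cv2.findContours(M,cv2.RETR_EXTERNAL,cv2.CHAIN_APPROX_NONE); k=max(cs,key=cv2.contourArea).reshape(-1,2)
    w=c.plane(k,z)[:,:2]; r=cv2.minAreaRect((w*1000).astype(np.float32)); bx=cv2.boxPoints(r)
    e=[(bx[1]-bx[0]),(bx[2]-bx[1])]; L=max(e,key=np.linalg.norm); ang=np.degrees(np.arctan2(L[1],L[0]))
    print(name,"c",np.round(r[0],1),"size",np.round(r[1],1),"long-axis deg",round(float((ang)%180),2)); return r
# mat
_,_,M=blobs(a,(100,120,80),(125,255,255),(130,190,190,275)); rectw(a,M,0.002,"mat")
# yellow
_,_,M=blobs(a,(24,120,120),(36,255,255),(300,190,400,280)); rectw(a,M,0,"bay outer(top)")
cs,hh=cv2.findContours(M,cv2.RETR_CCOMP,cv2.CHAIN_APPROX_NONE)
# caps
def cap(lo,hi,box,c):
    bl,_,_=blobs(c,lo,hi,box,15); return max(bl,key=lambda t:t[1][4])
red=((0,150,90),(8,255,255))
boxesT={"red1":(205,165,232,192),"red2":(315,172,338,198)}
boxesS={"red1":(290,185,320,204),"red2":(165,215,195,235)}
for k in boxesT:
    A=cap(*red,boxesT[k],a);B=cap(*red,boxesS[k],b); print(k,A,B)
E
python3 meas.py
```

```text
mat c [480. 427.] size [197.5 118. ] long-axis deg 6.02
bay outer(top) c [ 476.1 -198.1] size [259.7 220.8] long-axis deg 84.09
red1 (array([216.99, 176.63]), array([210, 169,  15,  16, 186], dtype=int32)) (array([304.09, 195.88]), array([295, 191,  19,  11, 168], dtype=int32))
red2 (array([326.28, 182.26]), array([319, 175,  15,  16, 185], dtype=int32)) (array([178.1 , 225.13]), array([167, 218,  22,  15, 245], dtype=int32))
```

```bash
cat >> meas.py <<'E'
print('---')
specs={ # name:(lo,hi,boxtop,boxside,H)
"white_L":(*red,boxesT["red1"],boxesS["red1"],.076),
"white_R":(*red,boxesT["red2"],boxesS["red2"],.076),
"blue":((0,0,170),(180,70,255),(244,162,268,184),(255,205,285,223),.061),
"brown":((0,0,0),(180,255,48),(282,163,296,180),(222,212,242,226),.081),
"tan":((0,0,0),(180,255,48),(354,169,372,186),(118,240,146,256),.066)}
for k,(lo,hi,bt,bs,H) in specs.items():
    A=cap(lo,hi,bt,a);B=cap(lo,hi,bs,b)
    P,g=tri(a,A[0],b,B[0])
    print(k,A[0],A[1],B[0],B[1],"tri",P.round(4),"gap",round(g,4),"topplane",a.plane(A[0],H)[0].round(4), "diam_px->", (a.plane([[A[0][0]+A[1][2]/2,A[0][1]]],H)[0]-a.plane([[A[0][0]-A[1][2]/2,A[0][1]]],H)[0])[1].round(4))
# stapler
bl,l,M=blobs(a,(0,0,0),(180,255,60),(285,230,345,255)); print([x[1] for x in bl]); rectw(a,M,.049,"stapler@49");
# green plate
bl,l,M=blobs(a,(60,80,30),(90,255,255),(245,225,275,245)); print(bl); rectw(a,M,.08,"plate@80")
bl,l,M=blobs(b,(60,80,30),(90,255,255),(210,170,245,210)); print(bl)
# crate: wood + orange spine
bl,l,M=blobs(a,(8,60,130),(30,255,255),(180,205,254,270),3); print([x[1] for x in bl][:8])
cv2.imwrite("pics/cm.png",cv2.resize(M[200:275,175:260],None,fx=6,fy=6)); rectw(a,cv2.morphologyEx(M,cv2.MORPH_OPEN,np.ones((3,3))),.026,"crate@26")
# gate blocks
for bx in((285,198,312,214),(280,263,305,278)):
    bl,l,M=blobs(a,(0,0,150),(180,70,255),bx); print([x for x in bl]); rectw(a,M,.024,"gate")
E
python3 meas.py
```

```text
mat c [480. 427.] size [197.5 118. ] long-axis deg 6.02
bay outer(top) c [ 476.1 -198.1] size [259.7 220.8] long-axis deg 84.09
red1 (array([216.97, 176.6 ]), array([210, 169,  15,  16, 185], dtype=int32)) (array([304.09, 195.88]), array([295, 191,  19,  11, 168], dtype=int32))
red2 (array([326.32, 182.28]), array([319, 175,  15,  16, 184], dtype=int32)) (array([178.09, 225.18]), array([167, 218,  22,  15, 245], dtype=int32))
---
white_L [216.97 176.6 ] [210 169  15  16 185] [304.09 195.88] [295 191  19  11 168] tri [0.6529 0.2356 0.0717] gap 0.003 topplane [0.6512 0.2341 0.076 ] diam_px-> -0.0472
white_R [326.32 182.28] [319 175  15  16 184] [178.09 225.18] [167 218  22  15 245] tri [ 0.6378 -0.1103  0.0726] gap 0.0024 topplane [ 0.6368 -0.1109  0.076 ] diam_px-> -0.0475
blue [254.72 172.28] [247 165  16  16 197] [269.72 213.64] [260 208  20  13 208] tri [0.6707 0.1165 0.0582] gap 0.003 topplane [0.6693 0.1153 0.061 ] diam_px-> -0.051
brown [288.88 172.26] [284 166  11  14 111] [230.85 221.08] [225 218  13   7  60] tri [0.6702 0.008  0.0666] gap 0.003 topplane [0.6666 0.0077 0.081 ] diam_px-> -0.0347Traceback (most recent call last):
  File "meas.py", line 30, in <module>
    A=cap(lo,hi,bt,a);B=cap(lo,hi,bs,b)
                        ~~~^^^^^^^^^^^^
  File "meas.py", line 16, in cap
    bl,_,_=blobs(c,lo,hi,box,15); return max(bl,key=lambda t:t[1][4])
                                         ~~~^^^^^^^^^^^^^^^^^^^^^^^^^
ValueError: max() iterable argument is empty
```

```bash
sed -i 's/"brown":((0,0,0),(180,255,48),(282,163,296,180)/"brown":((0,0,0),(180,255,55),(282,163,296,180)/; s/"tan":((0,0,0),(180,255,48)/"tan":((0,0,0),(180,255,75)/' meas.py
python3 meas.py | sed -n '/---/,$p'
```

```text
---
white_L [216.99 176.63] [210 169  15  16 186] [304.09 195.88] [295 191  19  11 168] tri [0.6528 0.2356 0.0717] gap 0.0031 topplane [0.6511 0.234  0.076 ] diam_px-> -0.0472
white_R [326.34 182.24] [319 175  15  16 185] [178.09 225.18] [167 218  22  15 245] tri [ 0.6379 -0.1104  0.0727] gap 0.0024 topplane [ 0.6369 -0.111   0.076 ] diam_px-> -0.0475
blue [254.7  172.25] [247 165  16  16 196] [269.68 213.57] [260 208  20  13 205] tri [0.6707 0.1165 0.0584] gap 0.0028 topplane [0.6694 0.1153 0.061 ] diam_px-> -0.051
brown [288.92 172.52] [284 166  11  14 116] [230.92 219.5 ] [225 215  13  10 109] tri [0.6689 0.0085 0.07  ] gap 0.0038 topplane [0.6658 0.0076 0.081 ] diam_px-> -0.0347
tan [362.23 177.32] [356 170  14  16 162] [131.15 249.55] [122 243  18  13 147] tri [ 0.6584 -0.2281  0.0554] gap 0.0039 topplane [ 0.6559 -0.2276  0.066 ] diam_px-> -0.0449
[array([292, 236,  47,  13, 490], dtype=int32)]
stapler@49 c [450.4 -76.9] size [ 35.7 146.6] long-axis deg 92.4
[(array([258.13, 234.47]), array([249, 232,  19,   6,  95], dtype=int32))]
plate@80 c [470.  103.3] size [15.4 55.6] long-axis deg 90.52
[(array([227.51, 191.21]), array([218, 178,  19,  28, 439], dtype=int32))]
[array([ 180,  205,   74,   65, 4442], dtype=int32)]
crate@26 c [465.4 236.2] size [204.1 235.2] long-axis deg 90.58
[(array([297.72, 205.14]), array([289, 201,  19,   9, 123], dtype=int32))]
gate c [569.9 -25.5] size [58.9 22.4] long-axis deg 84.81
[(array([292.05, 269.78]), array([283, 266,  19,   9, 130], dtype=int32))]
gate c [363.   -6.1] size [58.6 22.5] long-axis deg 84.77
```

View pics/cm.png

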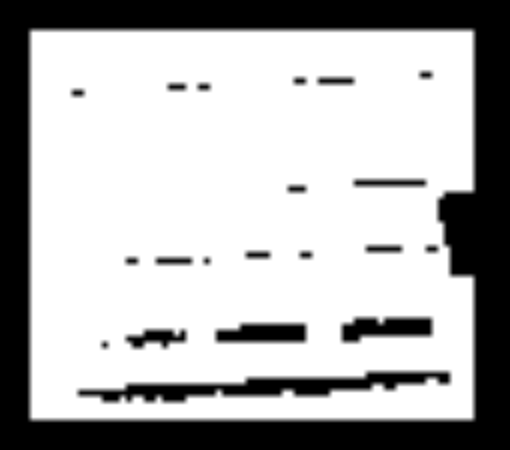

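```bash
python3 - <<'E'
from h import *
a=Cam("top");b=Cam("side")
for p in [(190,214),(200,225),(217,238),(205,255),(195,207),(183,240),(230,268)]: print(p,a.hsv[p[1],p[0]])
M=cv2.inRange(a.hsv,np.array((18,50,170)),np.array((32,200,255)))
O=cv2.inRange(a.hsv,np.array((8,130,185)),np.array((17,255,255)))
for m in(M,O):
  z=np.zeros_like(m); z[204:272,178:254]=m[204:272,178:254]; m[:]=z
cs,_=cv2.findContours(M|O,cv2.RETR_EXTERNAL,cv2.CHAIN_APPROX_NONE); k=np.vstack([c.reshape(-1,2) for c in cs if len(c)>10])
r=cv2.minAreaRect((a.plane(k,.026)[:,:2]*1000).astype(np.float32)); print(r)
cs,_=cv2.findContours(O,cv2.RETR_EXTERNAL,cv2.CHAIN_APPROX_NONE); k=max(cs,key=len).reshape(-1,2)
print(cv2.minAreaRect((a.plane(k,.026)[:,:2]*1000).astype(np.float32)))
v=np.dstack([M,O,M*0]); cv2.imwrite("pics/cm2.png",np.hstack([cv2.resize(v[200:275,175:260],None,fx=4.5,fy=4.5),cv2.resize(a.bgr[200:275,175:260],None,fx=4.5,fy=4.5,interpolation=cv2.INTER_CUBIC)]))
crop(b,210,160,320,215,7,"s2.png")
E
```

```text
(190, 214) [ 26 108 239]
(200, 225) [ 28  86 250]
(217, 238) [ 14 166 239]
(205, 255) [ 30  68 251]
(195, 207) [  9 132 178]
(183, 240) [  9 135 161]
(230, 268) [ 10 132 168]
((465.5102844238281, 233.25048828125), (164.67381286621094, 203.80801391601562), 3.4449896812438965)
((464.4516296386719, 231.92234802246094), (29.26862144470215, 194.18377685546875), 3.2669365406036377)
```

View pics/cm2.png

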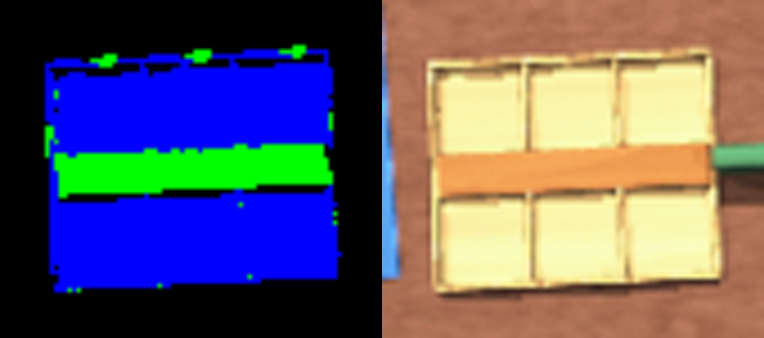

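View pics/s2.png

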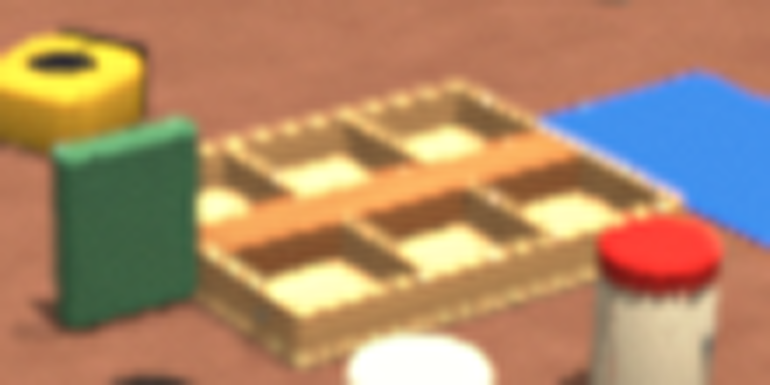

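```bash
python3 - <<'E'
from h import *
a=Cam("top");b=Cam("side")
def q(n,pa,pb): P,g=tri(a,pa,b,pb); print(n,P.round(4),round(g,4))
q("spine -y end",(248.1,236.7),(239.3,194.3)); q("spine +y end",(187.9,239.1),(290,181.1))
q("stapler -y top end",(130+606/2.9,130+320/2.9),(60+200/2.5,150+148/2.5)); q("stapler +y top",(130+470/2.9,130+325/2.9),(60+322/2.5,150+124/2.5))
q("plate end top",(130+401/2.9,130+303/2.9),(210+60/7,160+152/7))
q("gate far",(297.7,205.1),(60+352/2.5,150+180/2.5))
crop(b,130,190,220,240,8,"s3.png"); crop(a,280,195,345,280,7,"t3.png")
print(manip.sense()["t"])
E
```

```text
spine -y end [0.469  0.1389 0.0242] 0.0104
spine +y end [0.4592 0.3295 0.0222] 0.007
stapler -y top end [ 0.4573 -0.1503  0.0435] 0.0069
stapler +y top [ 0.4501 -0.0057  0.0339] 0.0001
plate end top [0.4717 0.0742 0.079 ] 0.0058
gate far [ 0.5701 -0.0244  0.0252] 0.0009
0.7
```

View pics/s3.png

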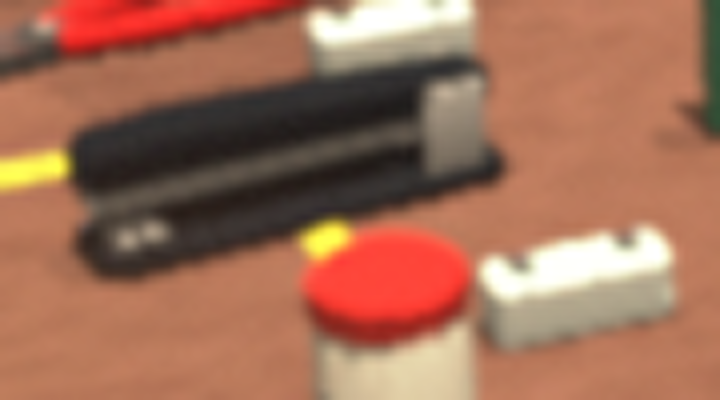

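View pics/t3.png

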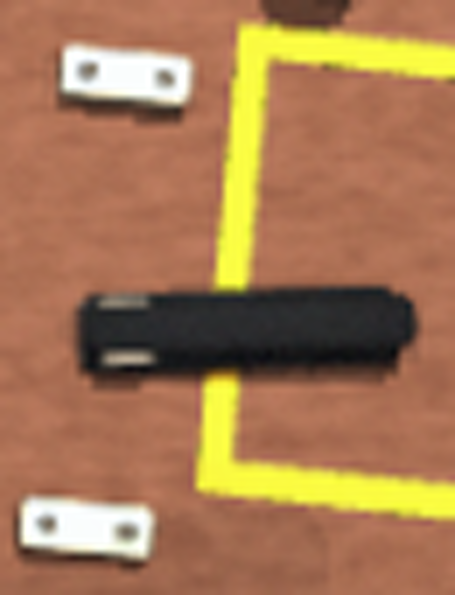

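```bash
cat > to.py <<'E'
# print shift/turn (tool axes) from current measured pose to world targets: args x,y,z,theta_deg ...
import sys, numpy as np
from scipy.spatial.transform import Rotation as Ro
from station import manip
s=manip.sense(); R=Ro.from_quat(s["tool_rot"]); p=s["tcp_pos"]
x=R.as_matrix()[:,0]
print("t %.1f"%s["t"],"p",p.round(4),"th %.1f"%np.degrees(np.arctan2(x[1],x[0])),"tilt %.2f"%np.degrees(np.arccos(-R.as_matrix()[2,2])),"gap %.3f"%s["finger_gap"],"F",s["force"].round(1),"q",s["q"].round(2))
for a in sys.argv[1:]:
    X,Y,Z,th=map(float,a.split(",")); c,n=np.cos(np.radians(th)),np.sin(np.radians(th))
    T=Ro.from_matrix(np.array([[c,n,0],[n,-c,0],[0,0,-1.]]))
    print(a,"offset",(R.inv().apply(np.array([X,Y,Z])-p)*1000).round(1).tolist(),"ang",np.degrees((R.inv()*T).as_rotvec()).round(1).tolist())
E
python3 to.py .451,-.077,.18,92.4 .451,-.077,.018,92.4
```

```text
t 0.7 p [ 0.193  -0.5944  0.2313] th 18.0 tilt 0.00 gap 1.002 F [-0.1 -0.5  0.3] q [-1.44  0.53  1.43 -0.    1.18 -0.18]
.451,-.077,.18,92.4 offset [405.2, -412.5, 51.3] ang [0.0, 0.0, -74.4]
.451,-.077,.018,92.4 offset [405.2, -412.5, 213.3] ang [0.0, 0.0, -74.4]
```

```bash
python3 -m crank '[{"grip":0,"offset":[35,-36,4],"angular":[0,0,-7]},{"grip":0,"offset":[70,-71,8],"angular":[0,0,-14]},{"grip":0,"offset":[105,-107,13],"angular":[0,0,-21]},{"grip":0,"offset":[140,-143,17],"angular":[0,0,-28]},{"grip":0,"offset":[175,-178,21],"angular":[0,0,-35]},{"grip":0,"offset":[210,-214,25],"angular":[0,0,-42]},{"grip":0,"offset":[245,-249,29],"angular":[0,0,-49]},{"grip":0,"offset":[280,-285,33],"angular":[0,0,-56]},{"grip":0,"offset":[315,-320,37],"angular":[0,0,-63]},{"grip":0,"offset":[340,-346,40],"angular":[0,0,-70]}]' 40; python3 to.py .451,-.077,.18,92.4
```

```text
t: 1.7
tcp_pos: [0.4102, -0.1578, 0.1914]
tool_rot: [0.717, 0.697, 0.0, 0.0]
force: [0.4, 0.3, 0.1]
finger_gap: 0.998
t 1.7 p [ 0.4102 -0.1578  0.1914] th 88.3 tilt 0.03 gap 0.998 F [0.4 0.3 0.1] q [-0.62  0.35  1.93  0.    0.87 -0.59]
.451,-.077,.18,92.4 offset [82.0, 38.4, 11.4] ang [0.0, -0.0, -4.1]
```

```bash
python3 -m crank '[{"grip":0,"offset":[40,19,10],"angular":[0,0,-4]},{"grip":0,"offset":[83,40,12],"angular":[0,0,-4]},{"grip":0,"offset":[83,40,12],"angular":[0,0,-4]},{"grip":0,"offset":[83,40,12],"angular":[0,0,-4]}]'; python3 to.py .451,-.077,.018,92.4
python3 - <<'E'
from h import *
a=Cam("top"); b=Cam("side"); crop(a,260,180,400,290,5.5,"t4.png"); crop(b,120,120,250,240,5,"s4.png")
E
```

```text
t: 2.1
tcp_pos: [0.4528, -0.0779, 0.1794]
tool_rot: [0.693, 0.72, -0.0, 0.0]
force: [0.9, 0.1, -0.4]
finger_gap: 1.001
t 2.1 p [ 0.4528 -0.0779  0.1794] th 92.2 tilt 0.03 gap 1.001 F [ 0.9  0.1 -0.4] q [-0.41  0.39  1.89 -0.    0.86 -0.45]
.451,-.077,.018,92.4 offset [1.0, -1.8, 161.4] ang [0.0, 0.0, -0.2]
```

View pics/s4.png

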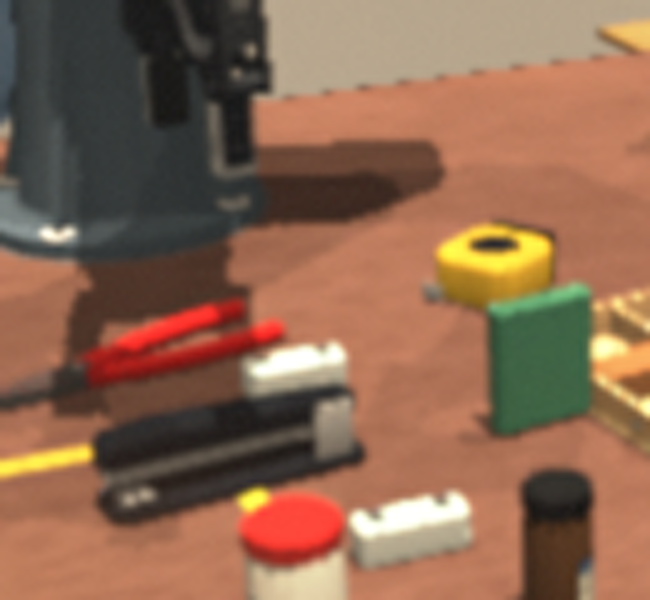

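View pics/t4.png

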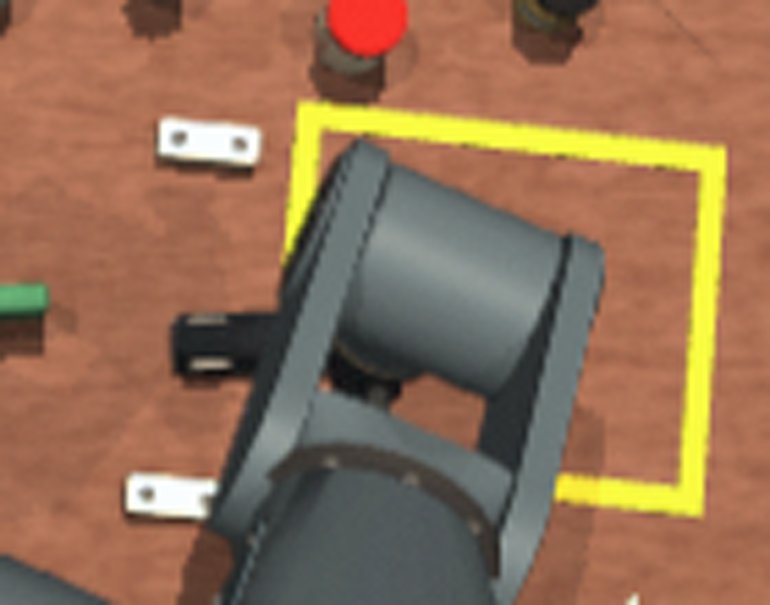

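The stapler is where it was: its end shows at side pixel (192,211), the same as before. Descending to it.

```bash
python3 -m crank '[{"grip":0,"offset":[1,-2,40],"angular":[0,0,0]},{"grip":0,"offset":[1,-2,80],"angular":[0,0,0]},{"grip":0,"offset":[1,-2,110],"angular":[0,0,0]},{"grip":0,"offset":[1,-2,135],"angular":[0,0,0]},{"grip":0,"offset":[1,-2,150],"angular":[0,0,0]},{"grip":0,"offset":[1,-2,160],"angular":[0,0,0]},{"grip":0,"offset":[1,-2,161],"angular":[0,0,0]}]'; python3 -m crank '[{"grip":1,"offset":[0,0,0],"angular":[0,0,0]},{"grip":1,"offset":[0,0,0],"angular":[0,0,0]},{"grip":1,"offset":[0,0,0],"angular":[0,0,0]},{"grip":1,"offset":[0,0,0],"angular":[0,0,0]},{"grip":1,"offset":[0,0,0],"angular":[0,0,0]},{"grip":1,"offset":[0,0,0],"angular":[0,0,0]},{"grip":1,"offset":[0,0,0],"angular":[0,0,0]},{"grip":1,"offset":[0,0,0],"angular":[0,0,0]}]' 50
```

```text
t: 2.9
tcp_pos: [0.4498, -0.0791, 0.0175]
tool_rot: [0.696, 0.718, -0.0, -0.001]
force: [-0.0, 0.1, -0.2]
finger_gap: 1.0
t: 3.7
tcp_pos: [0.4517, -0.0783, 0.019]
tool_rot: [0.695, 0.719, 0.001, 0.002]
force: [1.4, 0.7, 6.9]
finger_gap: 0.275
```

```bash
python3 -m crank '[{"grip":1,"offset":[0,0,-10],"angular":[0,0,0]},{"grip":1,"offset":[0,0,-30],"angular":[0,0,0]},{"grip":1,"offset":[0,0,-60],"angular":[0,0,0]},{"grip":1,"offset":[0,0,-95],"angular":[0,0,0]},{"grip":1,"offset":[0,0,-125],"angular":[0,0,0]},{"grip":1,"offset":[0,0,-145],"angular":[0,0,0]},{"grip":1,"offset":[0,0,-150],"angular":[0,0,0]},{"grip":1,"offset":[0,0,-150],"angular":[0,0,0]}]'; python3 to.py .480,.427,.17,6.0 
python3 - <<'E'
from h import *
b=Cam("side"); crop(b,100,90,260,240,5,"s5.png")
E
```

```text
t: 4.5
tcp_pos: [0.45, -0.0777, 0.1687]
tool_rot: [0.695, 0.719, 0.0, 0.0]
force: [0.2, 0.1, -3.3]
finger_gap: 0.273
t 4.5 p [ 0.45   -0.0777  0.1687] th 92.0 tilt 0.02 gap 0.273 F [ 0.2  0.1 -3.3] q [-0.42  0.41  1.91 -0.    0.83 -0.45]
.480,.427,.17,6.0 offset [503.4, 47.5, -1.4] ang [0.0, -0.0, 86.0]
```

View pics/s5.png

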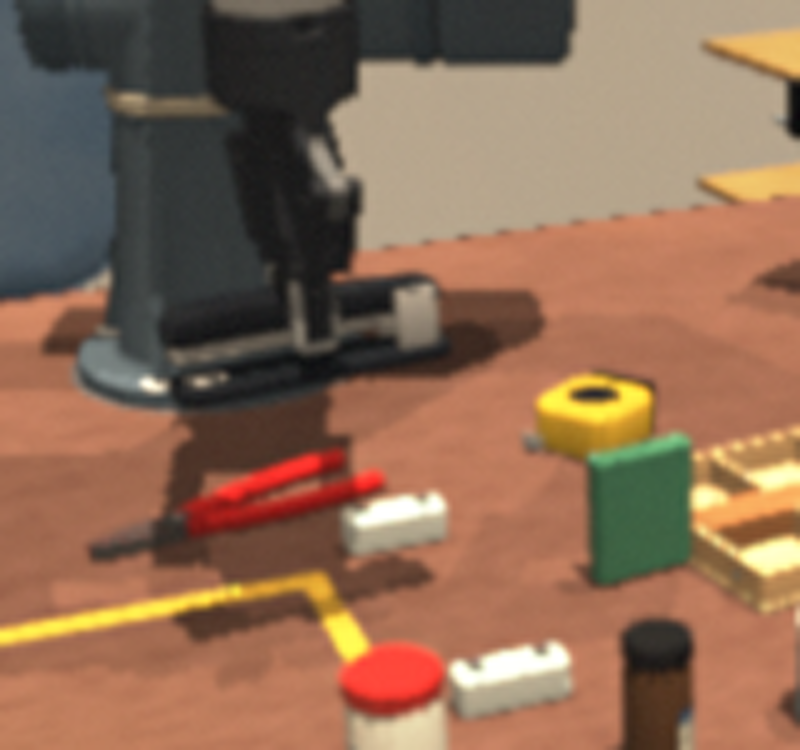

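The stapler hangs level in the jaws and its weight reads 3.3 N. Carrying it to the mat and turning it.

```bash
python3 -m crank '[{"grip":1,"offset":[20,2,0],"angular":[0,0,3]},{"grip":1,"offset":[60,6,0],"angular":[0,0,10]},{"grip":1,"offset":[105,10,0],"angular":[0,0,18]},{"grip":1,"offset":[150,14,0],"angular":[0,0,26]},{"grip":1,"offset":[195,18,0],"angular":[0,0,34]},{"grip":1,"offset":[240,22,0],"angular":[0,0,42]},{"grip":1,"offset":[285,27,0],"angular":[0,0,50]},{"grip":1,"offset":[330,31,0],"angular":[0,0,58]},{"grip":1,"offset":[375,35,0],"angular":[0,0,66]},{"grip":1,"offset":[410,39,0],"angular":[0,0,72]}]'; python3 to.py .480,.427,.17,6.0
```

```text
t: 5.55
tcp_pos: [0.4735, 0.3321, 0.1658]
tool_rot: [0.983, 0.182, -0.003, 0.001]
force: [1.5, -0.4, -2.4]
finger_gap: 0.274
t 5.5 p [0.4735 0.3321 0.1658] th 21.0 tilt 0.31 gap 0.274 F [ 1.5 -0.4 -2.4] q [ 0.42  0.55  1.61 -0.    0.99  1.62]
.480,.427,.17,6.0 offset [40.1, -86.3, -4.5] ang [0.1, 0.3, 15.0]
```

```bash
python3 -m crank '[{"grip":1,"offset":[14,-30,-1],"angular":[0,0,5]},{"grip":1,"offset":[28,-60,-1],"angular":[0,0,10]},{"grip":1,"offset":[36,-78,-1],"angular":[0,0,13]},{"grip":1,"offset":[39,-86,-1],"angular":[0,0,14]},{"grip":1,"offset":[39,-86,-1],"angular":[0,0,14]},{"grip":1,"offset":[39,-86,-1],"angular":[0,0,14]},{"grip":1,"offset":[39,-86,-1],"angular":[0,0,14]}]'; python3 to.py .480,.427,.022,6.0
python3 - <<'E'
from h import *
a=Cam("top"); b=Cam("side"); crop(a,120,150,260,280,5,"t6.png"); crop(b,240,60,400,220,4,"s6.png")
E
```

```text
t: 6.25
tcp_pos: [0.48, 0.4237, 0.1687]
tool_rot: [0.998, 0.064, -0.001, 0.001]
force: [-0.4, -0.4, -2.3]
finger_gap: 0.275
t 6.2 p [0.48   0.4237 0.1687] th 7.3 tilt 0.12 gap 0.275 F [-0.4 -0.4 -2.3] q [ 0.55  0.62  1.45 -0.    1.07  1.99]
.480,.427,.022,6.0 offset [0.7, -3.5, 146.7] ang [0.1, 0.1, 1.3]
```

View pics/t6.png

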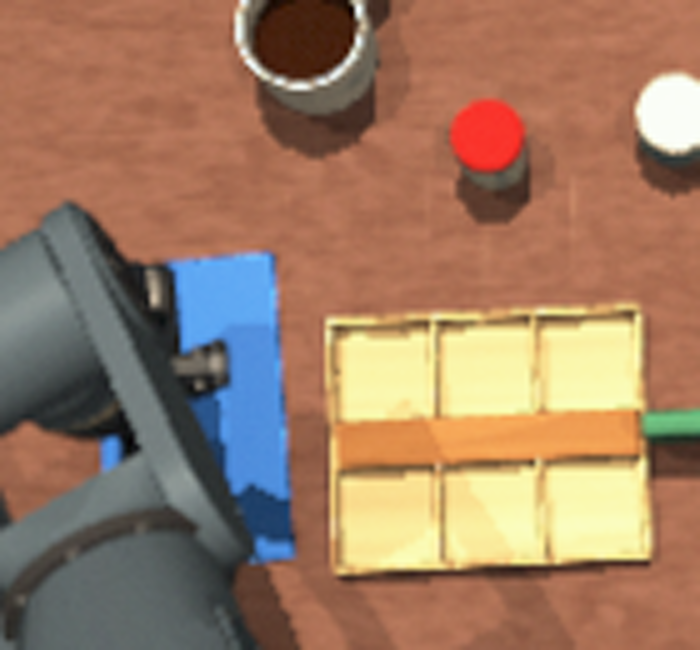

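View pics/s6.png

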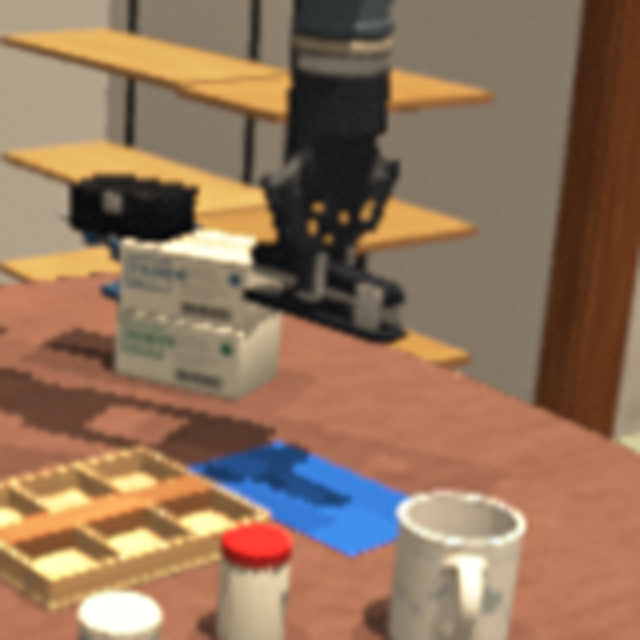

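```bash
python3 -m crank '[{"grip":1,"offset":[0,-3,30],"angular":[0,0,1]},{"grip":1,"offset":[0,-3,70],"angular":[0,0,1]},{"grip":1,"offset":[0,-3,105],"angular":[0,0,1]},{"grip":1,"offset":[0,-3,128],"angular":[0,0,1]},{"grip":1,"offset":[0,-3,138],"angular":[0,0,1]},{"grip":1,"offset":[0,-3,143],"angular":[0,0,1]},{"grip":1,"offset":[0,-3,146],"angular":[0,0,1]},{"grip":1,"offset":[0,-3,147],"angular":[0,0,1]},{"grip":1,"offset":[0,-3,147],"angular":[0,0,1]}]'; python3 to.py .480,.427,.022,6.0
```

```text
t: 7.25
tcp_pos: [0.4806, 0.4287, 0.0235]
tool_rot: [0.998, 0.055, 0.001, -0.001]
force: [-0.2, 0.4, -3.0]
finger_gap: 0.278
t 7.2 p [0.4806 0.4287 0.0235] th 6.4 tilt 0.13 gap 0.278 F [-0.2  0.4 -3. ] q [0.56 0.82 1.52 0.   0.8  2.02]
.480,.427,.022,6.0 offset [-0.7, 1.6, 1.5] ang [-0.1, -0.1, 0.4]
```

```bash
python3 -m crank '[{"grip":1,"offset":[0,1,1],"angular":[0,0,0]},{"grip":1,"offset":[0,1,2],"angular":[0,0,0]},{"grip":1,"offset":[0,1,2],"angular":[0,0,0]}]'; python3 to.py .480,.427,.022,6.0
```

```text
t: 7.55
tcp_pos: [0.4804, 0.4274, 0.0211]
tool_rot: [0.998, 0.055, 0.001, -0.0]
force: [-0.2, -0.5, 0.6]
finger_gap: 0.273
t 7.5 p [0.4804 0.4274 0.0211] th 6.4 tilt 0.06 gap 0.273 F [-0.2 -0.5  0.6] q [ 0.55  0.83  1.52 -0.    0.8   2.01]
.480,.427,.022,6.0 offset [-0.4, 0.3, -0.9] ang [-0.0, -0.1, 0.4]
```

```bash
python3 -m crank '[{"grip":0.3,"offset":[0,0,0],"angular":[0,0,0]},{"grip":0,"offset":[0,0,0],"angular":[0,0,0]},{"grip":0,"offset":[0,0,0],"angular":[0,0,0]},{"grip":0,"offset":[0,0,0],"angular":[0,0,0]},{"grip":0,"offset":[0,0,-20],"angular":[0,0,0]},{"grip":0,"offset":[0,0,-60],"angular":[0,0,0]},{"grip":0,"offset":[0,0,-100],"angular":[0,0,0]},{"grip":0,"offset":[0,0,-140],"angular":[0,0,0]},{"grip":0,"offset":[0,0,-150],"angular":[0,0,0]}]'; python3 to.py .652,.234,.17,90 .652,.234,.038,90 .67,.116,.17,90
```

```text
t: 8.45
tcp_pos: [0.4825, 0.429, 0.1756]
tool_rot: [0.998, 0.055, 0.004, -0.002]
force: [1.2, 0.6, -0.9]
finger_gap: 1.0
t 8.4 p [0.4825 0.429  0.1756] th 6.4 tilt 0.56 gap 1.000 F [ 1.2  0.6 -0.9] q [0.55 0.61 1.44 0.   1.08 2.01]
.652,.234,.17,90 offset [146.8, 212.6, 6.0] ang [0.2, -0.6, -83.6]
.652,.234,.038,90 offset [145.7, 213.1, 138.0] ang [0.2, -0.6, -83.6]
.67,.116,.17,90 offset [151.6, 331.8, 5.6] ang [0.2, -0.6, -83.6]
```

```bash
python3 -m crank '[{"grip":0,"offset":[10,15,0],"angular":[0,0,-8]},{"grip":0,"offset":[25,36,0],"angular":[0,0,-16.5]},{"grip":0,"offset":[41,60,0],"angular":[0,0,-25]},{"grip":0,"offset":[60,87,0],"angular":[0,0,-33.5]},{"grip":0,"offset":[79,114,0],"angular":[0,0,-42]},{"grip":0,"offset":[98,142,1],"angular":[0,0,-50.5]},{"grip":0,"offset":[115,167,2],"angular":[0,0,-59]},{"grip":0,"offset":[130,189,3],"angular":[0,0,-67.5]},{"grip":0,"offset":[141,205,4],"angular":[0,0,-76]},{"grip":0,"offset":[147,213,5],"angular":[0,0,-84]}]'; python3 to.py .652,.234,.17,90
python3 - <<'E'
from h import *
a=Cam("top"); b=Cam("side"); crop(a,120,150,260,280,5,"t7.png"); crop(b,240,130,380,220,5.5,"s7.png")
E
```

```text
t: 9.45
tcp_pos: [0.6504, 0.2298, 0.164]
tool_rot: [0.704, 0.711, -0.001, -0.0]
force: [-0.9, 0.1, 0.9]
finger_gap: 1.002
t 9.4 p [0.6504 0.2298 0.164 ] th 90.6 tilt 0.08 gap 1.002 F [-0.9  0.1  0.9] q [ 0.18  0.69  1.32 -0.    1.14  0.17]
.652,.234,.17,90 offset [4.2, 1.6, -6.0] ang [-0.1, 0.0, 0.6]
```

View pics/t7.png

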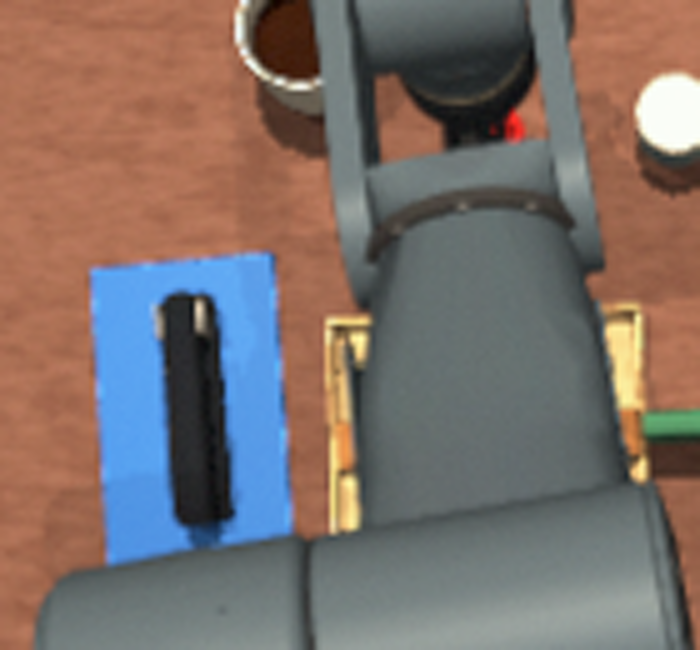

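View pics/s7.png

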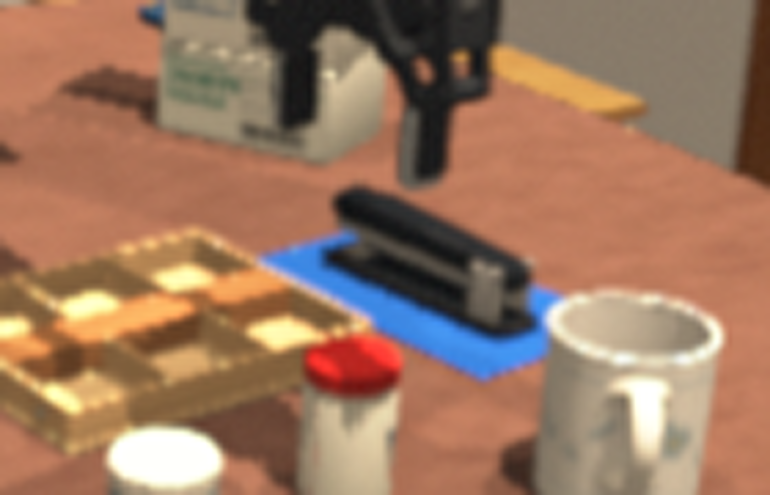

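The stapler stands upright, centred on the mat and aligned with it, with blue margin all round. Next is the left white jar.

```bash
python3 -m crank '[{"grip":0,"offset":[4,2,0],"angular":[0,0,0]},{"grip":0,"offset":[4,2,40],"angular":[0,0,0]},{"grip":0,"offset":[4,2,80],"angular":[0,0,0]},{"grip":0,"offset":[4,2,110],"angular":[0,0,0]},{"grip":0,"offset":[4,2,125],"angular":[0,0,0]},{"grip":0,"offset":[4,2,129],"angular":[0,0,0]},{"grip":0,"offset":[4,2,129],"angular":[0,0,0]}]' 30;python3 to.py; python3 -m crank '[{"grip":0.4,"offset":[0,0,0],"angular":[0,0,0]},{"grip":0.6,"offset":[0,0,0],"angular":[0,0,0]},{"grip":0.8,"offset":[0,0,0],"angular":[0,0,0]},{"grip":0.8,"offset":[0,0,0],"angular":[0,0,0]},{"grip":0.8,"offset":[0,0,0],"angular":[0,0,0]},{"grip":0.8,"offset":[0,0,0],"angular":[0,0,0]}]' 30; python3 to.py
```

```text
t: 10.25
tcp_pos: [0.6517, 0.2365, 0.0365]
tool_rot: [0.705, 0.709, 0.0, 0.0]
force: [-0.1, 0.2, 0.5]
finger_gap: 0.998
t 10.2 p [0.6517 0.2365 0.0365] th 90.4 tilt 0.02 gap 0.998 F [-0.1  0.2  0.5] q [0.19 0.85 1.37 0.   0.92 0.18]
t: 10.85
tcp_pos: [0.6525, 0.236, 0.0381]
tool_rot: [0.705, 0.709, 0.001, 0.001]
force: [-0.3, -0.4, 6.3]
finger_gap: 0.533
t 10.8 p [0.6525 0.236  0.0381] th 90.3 tilt 0.14 gap 0.533 F [-0.3 -0.4  6.3] q [0.19 0.85 1.37 0.   0.92 0.18]
```

```bash
python3 -m crank '[{"grip":0.8,"offset":[0,0,-15],"angular":[0,0,0]},{"grip":0.8,"offset":[0,0,-40],"angular":[0,0,0]},{"grip":0.8,"offset":[0,0,-70],"angular":[0,0,0]},{"grip":0.8,"offset":[0,0,-90],"angular":[0,0,0]},{"grip":0.8,"offset":[0,0,-95],"angular":[0,0,0]}]'; python3 to.py .5075,.3025,.13,93.4 .5075,.3025,.043,93.4
```

```text
t: 11.35
tcp_pos: [0.6535, 0.2362, 0.1351]
tool_rot: [0.705, 0.709, 0.003, 0.002]
force: [0.6, 0.8, 0.3]
finger_gap: 0.525
t 11.3 p [0.6535 0.2362 0.1351] th 90.3 tilt 0.36 gap 0.525 F [0.6 0.8 0.3] q [0.19 0.72 1.33 0.   1.08 0.18]
.5075,.3025,.13,93.4 offset [67.2, -145.6, 4.3] ang [0.4, -0.1, -3.1]
.5075,.3025,.043,93.4 offset [67.1, -146.2, 91.3] ang [0.4, -0.1, -3.1]
```

```bash
python3 -m crank '[{"grip":0.8,"offset":[8,-18,0],"angular":[0,0,-1]},{"grip":0.8,"offset":[22,-48,0],"angular":[0,0,-2]},{"grip":0.8,"offset":[38,-84,0],"angular":[0,0,-3]},{"grip":0.8,"offset":[53,-117,0],"angular":[0,0,-3]},{"grip":0.8,"offset":[62,-137,0],"angular":[0,0,-3]},{"grip":0.8,"offset":[67,-145,0],"angular":[0,0,-3]},{"grip":0.8,"offset":[67,-145,0],"angular":[0,0,-3]},{"grip":0.8,"offset":[67,-145,0],"angular":[0,0,-3]}]'; python3 to.py .5075,.3025,.043,93.4
python3 - <<'E'
from h import *
a=Cam("top"); b=Cam("side"); crop(a,170,150,270,280,4.5,"t8.png"); crop(b,220,110,340,220,5.5,"s8.png")
E
```

```text
t: 12.15
tcp_pos: [0.5076, 0.3018, 0.1313]
tool_rot: [0.686, 0.727, 0.001, 0.001]
force: [0.9, 0.1, -1.4]
finger_gap: 0.529
t 12.2 p [0.5076 0.3018 0.1313] th 93.3 tilt 0.09 gap 0.529 F [ 0.9  0.1 -1.4] q [ 0.35  0.61  1.61 -0.    0.92  0.29]
.5075,.3025,.043,93.4 offset [0.7, -0.2, 88.3] ang [0.1, -0.0, -0.1]
```

View pics/s8.png

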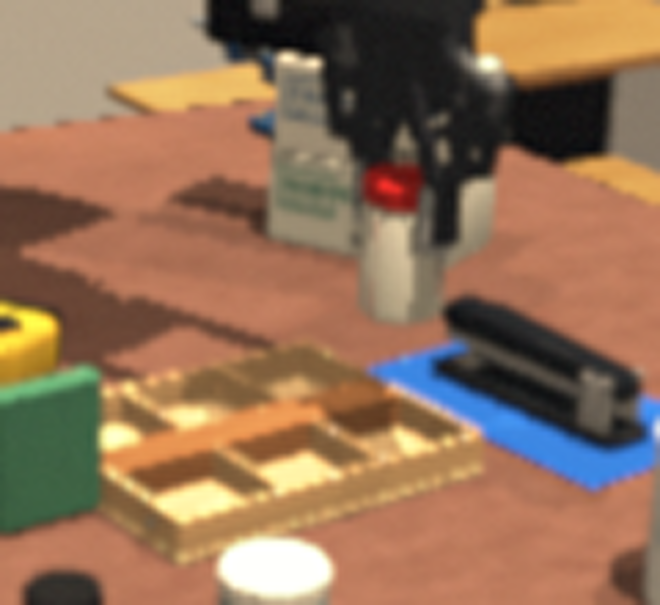

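```bash
python3 -m crank '[{"grip":0.8,"offset":[0,0,15],"angular":[0,0,0]},{"grip":0.8,"offset":[0,0,40],"angular":[0,0,0]},{"grip":0.8,"offset":[0,0,62],"angular":[0,0,0]},{"grip":0.8,"offset":[0,0,76],"angular":[0,0,0]},{"grip":0.8,"offset":[0,0,84],"angular":[0,0,0]},{"grip":0.8,"offset":[0,0,88],"angular":[0,0,0]},{"grip":0.8,"offset":[0,0,90],"angular":[0,0,0]},{"grip":0.8,"offset":[0,0,90],"angular":[0,0,0]}]'; python3 to.py .5075,.3025,.041,93.4
```

```text
t: 13.05
tcp_pos: [0.5069, 0.3021, 0.0423]
tool_rot: [0.686, 0.727, 0.001, 0.0]
force: [-0.7, -0.0, -1.0]
finger_gap: 0.532
t 13.1 p [0.5069 0.3021 0.0423] th 93.4 tilt 0.11 gap 0.532 F [-0.7 -0.  -1. ] q [ 0.35  0.75  1.66 -0.    0.74  0.29]
.5075,.3025,.041,93.4 offset [0.4, 0.6, 1.3] ang [0.1, -0.0, -0.0]
```

```bash
python3 -m crank '[{"grip":0.8,"offset":[0,0,1],"angular":[0,0,0]},{"grip":0.8,"offset":[0,0,2],"angular":[0,0,0]},{"grip":0.2,"offset":[0,0,2],"angular":[0,0,0]},{"grip":0.2,"offset":[0,0,2],"angular":[0,0,0]},{"grip":0.2,"offset":[0,0,2],"angular":[0,0,0]},{"grip":0.2,"offset":[0,0,-20],"angular":[0,0,0]},{"grip":0.2,"offset":[0,0,-60],"angular":[0,0,0]},{"grip":0.2,"offset":[0,0,-95],"angular":[0,0,0]},{"grip":0,"offset":[0,0,-105],"angular":[0,0,0]}]'; python3 to.py .670,.116,.14,90
```

```text
t: 13.95
tcp_pos: [0.5085, 0.3029, 0.15]
tool_rot: [0.686, 0.728, 0.003, 0.002]
force: [0.1, -0.1, 0.6]
finger_gap: 0.941
t 13.9 p [0.5085 0.3029 0.15  ] th 93.4 tilt 0.41 gap 0.941 F [ 0.1 -0.1  0.6] q [0.35 0.58 1.6  0.   0.95 0.29]
.670,.116,.14,90 offset [-196.0, 150.2, 10.6] ang [0.4, -0.1, 3.4]
```

```bash
python3 -m crank '[{"grip":0,"offset":[-20,15,0],"angular":[0,0,1]},{"grip":0,"offset":[-55,42,0],"angular":[0,0,2]},{"grip":0,"offset":[-94,72,0],"angular":[0,0,3]},{"grip":0,"offset":[-133,102,0],"angular":[0,0,3]},{"grip":0,"offset":[-168,129,2],"angular":[0,0,3]},{"grip":0,"offset":[-188,144,5],"angular":[0,0,3]},{"grip":0,"offset":[-196,151,6],"angular":[0,0,3]},{"grip":0,"offset":[-196,151,6],"angular":[0,0,3]}]'; python3 to.py .670,.116,.025,90
python3 - <<'E'
from h import *
a=Cam("top"); b=Cam("side"); crop(a,170,150,270,280,4.5,"t9.png"); crop(b,220,110,340,245,4.5,"s9.png")
E
```

```text
t: 14.75
tcp_pos: [0.6684, 0.1141, 0.139]
tool_rot: [0.706, 0.709, -0.001, -0.001]
force: [-0.2, 0.5, 0.1]
finger_gap: 1.002
t 14.8 p [0.6684 0.1141 0.139 ] th 90.2 tilt 0.09 gap 1.002 F [-0.2  0.5  0.1] q [0.   0.7  1.37 0.   1.07 0.  ]
.670,.116,.025,90 offset [1.9, 1.8, 114.0] ang [-0.1, -0.0, 0.2]
```

View pics/s9.png

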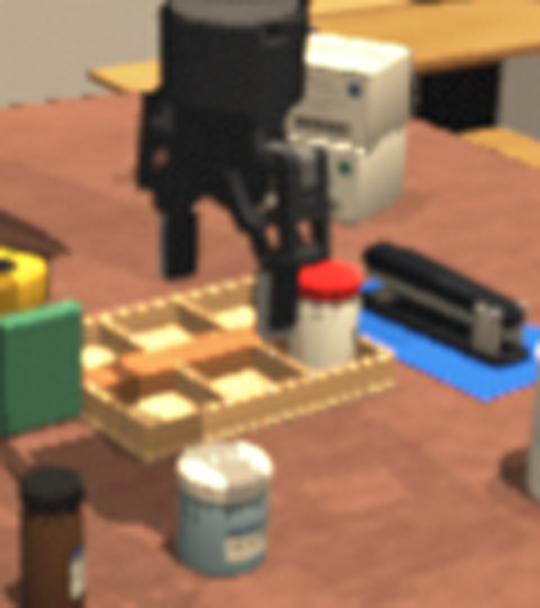

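View pics/t9.png

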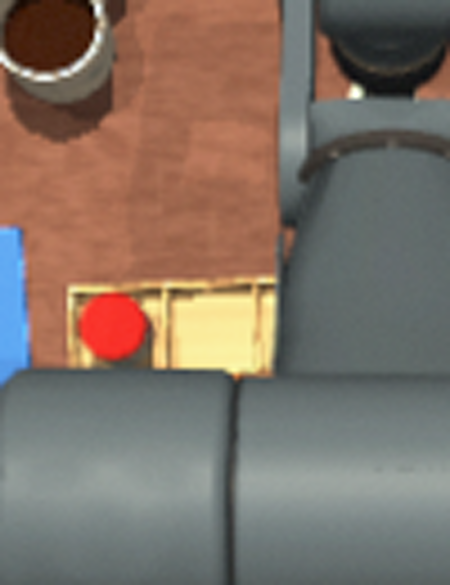

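White jar stands upright in cell 5. Now the blue jar.

```bash
python3 -m crank '[{"grip":0,"offset":[2,2,30],"angular":[0,0,0]},{"grip":0,"offset":[2,2,65],"angular":[0,0,0]},{"grip":0,"offset":[2,2,92],"angular":[0,0,0]},{"grip":0,"offset":[2,2,105],"angular":[0,0,0]},{"grip":0,"offset":[2,2,111],"angular":[0,0,0]},{"grip":0,"offset":[2,2,111],"angular":[0,0,0]},{"grip":0.4,"offset":[2,2,111],"angular":[0,0,0]},{"grip":0.6,"offset":[2,2,111],"angular":[0,0,0]},{"grip":0.8,"offset":[2,2,111],"angular":[0,0,0]},{"grip":0.8,"offset":[2,2,111],"angular":[0,0,0]}]' 30; python3 -m crank '[{"grip":0.8,"offset":[0,0,0],"angular":[0,0,0]},{"grip":0.8,"offset":[0,0,0],"angular":[0,0,0]}]';python3 to.py; python3 -m crank '[{"grip":0.8,"offset":[0,0,-15],"angular":[0,0,0]},{"grip":0.8,"offset":[0,0,-40],"angular":[0,0,0]},{"grip":0.8,"offset":[0,0,-70],"angular":[0,0,0]},{"grip":0.8,"offset":[0,0,-95],"angular":[0,0,0]},{"grip":0.8,"offset":[0,0,-105],"angular":[0,0,0]},{"grip":0.8,"offset":[0,0,-105],"angular":[0,0,0]}]'; python3 to.py .5114,.236,.13,93.4
```

```text
t: 15.85
tcp_pos: [0.6714, 0.1171, 0.031]
tool_rot: [0.705, 0.709, 0.001, 0.001]
force: [-0.8, 0.5, 5.2]
finger_gap: 0.576
t: 16.05
tcp_pos: [0.6714, 0.1171, 0.031]
tool_rot: [0.705, 0.709, 0.001, 0.001]
force: [-0.9, 0.2, 5.6]
finger_gap: 0.576
t 16.1 p [0.6714 0.1171 0.031 ] th 90.3 tilt 0.15 gap 0.576 F [-0.9  0.2  5.6] q [0.01 0.85 1.41 0.   0.88 0.  ]
t: 16.65
tcp_pos: [0.6715, 0.1171, 0.1365]
tool_rot: [0.705, 0.709, 0.001, 0.001]
force: [-0.4, -1.0, -0.9]
finger_gap: 0.573
t 16.6 p [0.6715 0.1171 0.1365] th 90.4 tilt 0.24 gap 0.573 F [-0.4 -1.  -0.9] q [ 0.01  0.71  1.36 -0.    1.07  0.  ]
.5114,.236,.13,93.4 offset [119.9, -159.4, 5.9] ang [0.2, 0.0, -3.0]
```

```bash
python3 -m crank '[{"grip":0.8,"offset":[12,-16,0],"angular":[0,0,-1]},{"grip":0.8,"offset":[33,-44,0],"angular":[0,0,-2]},{"grip":0.8,"offset":[57,-76,0],"angular":[0,0,-3]},{"grip":0.8,"offset":[81,-108,0],"angular":[0,0,-3]},{"grip":0.8,"offset":[103,-137,0],"angular":[0,0,-3]},{"grip":0.8,"offset":[115,-153,0],"angular":[0,0,-3]},{"grip":0.8,"offset":[120,-159,0],"angular":[0,0,-3]},{"grip":0.8,"offset":[120,-159,0],"angular":[0,0,-3]},{"grip":0.8,"offset":[120,-159,0],"angular":[0,0,-3]}]'; python3 to.py .5114,.236,.035,93.4
python3 - <<'E'
from h import *
b=Cam("side"); crop(b,220,110,340,220,5.5,"s10.png")
E
```

```text
t: 17.55
tcp_pos: [0.5124, 0.2356, 0.1343]
tool_rot: [0.686, 0.727, 0.001, 0.001]
force: [0.4, -0.9, -0.2]
finger_gap: 0.579
t 17.6 p [0.5124 0.2356 0.1343] th 93.3 tilt 0.11 gap 0.579 F [ 0.4 -0.9 -0.2] q [ 0.23  0.58  1.68 -0.    0.89  0.18]
.5114,.236,.035,93.4 offset [0.5, -1.2, 99.3] ang [0.1, 0.0, -0.1]
```

View pics/s10.png

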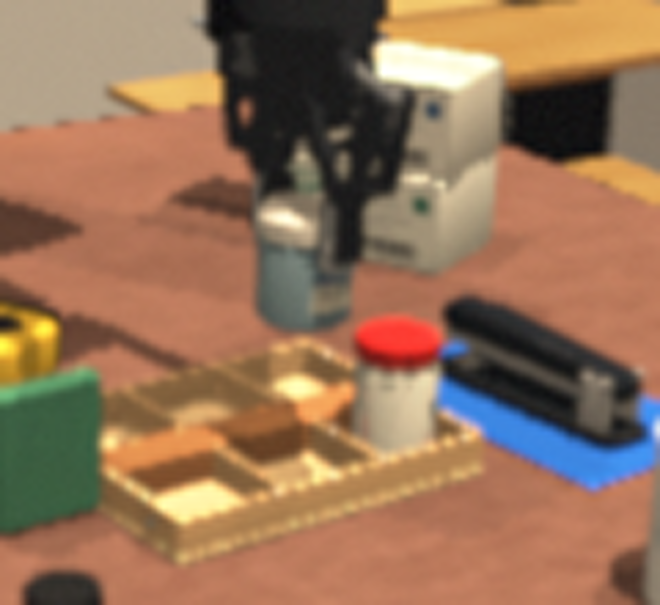

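```bash
python3 -m crank '[{"grip":0.8,"offset":[0,-1,20],"angular":[0,0,0]},{"grip":0.8,"offset":[0,-1,48],"angular":[0,0,0]},{"grip":0.8,"offset":[0,-1,70],"angular":[0,0,0]},{"grip":0.8,"offset":[0,-1,84],"angular":[0,0,0]},{"grip":0.8,"offset":[0,-1,92],"angular":[0,0,0]},{"grip":0.8,"offset":[0,-1,96],"angular":[0,0,0]},{"grip":0.8,"offset":[0,-1,98],"angular":[0,0,0]},{"grip":0.8,"offset":[0,-1,98],"angular":[0,0,0]}]'; python3 to.py .5114,.236,.034,93.4
```

```text
t: 18.4
tcp_pos: [0.5102, 0.2361, 0.0368]
tool_rot: [0.686, 0.727, 0.0, 0.0]
force: [0.0, -0.2, -0.7]
finger_gap: 0.58
t 18.4 p [0.5102 0.2361 0.0368] th 93.3 tilt 0.07 gap 0.580 F [ 0.  -0.2 -0.7] q [0.23 0.74 1.73 0.   0.68 0.18]
.5114,.236,.034,93.4 offset [-0.2, 1.2, 2.8] ang [0.1, -0.0, -0.1]
```

```bash
python3 -m crank '[{"grip":0.8,"offset":[0,1,1],"angular":[0,0,0]},{"grip":0.8,"offset":[0,1,2],"angular":[0,0,0]},{"grip":0.8,"offset":[0,1,2],"angular":[0,0,0]},{"grip":0.2,"offset":[0,1,2],"angular":[0,0,0]},{"grip":0.2,"offset":[0,1,2],"angular":[0,0,0]},{"grip":0.2,"offset":[0,1,2],"angular":[0,0,0]},{"grip":0.2,"offset":[0,1,-20],"angular":[0,0,0]},{"grip":0.2,"offset":[0,1,-60],"angular":[0,0,0]},{"grip":0.2,"offset":[0,1,-95],"angular":[0,0,0]},{"grip":0,"offset":[0,1,-105],"angular":[0,0,0]}]'; python3 to.py .668,.008,.15,90
```

```text
t: 19.4
tcp_pos: [0.5127, 0.2367, 0.1448]
tool_rot: [0.686, 0.728, 0.003, 0.002]
force: [0.1, -0.6, 0.5]
finger_gap: 0.943
t 19.4 p [0.5127 0.2367 0.1448] th 93.4 tilt 0.39 gap 0.943 F [ 0.1 -0.6  0.5] q [0.23 0.56 1.67 0.   0.9  0.18]
.668,.008,.15,90 offset [-237.4, 141.7, -4.5] ang [0.4, -0.1, 3.4]
```

```bash
python3 -m crank '[{"grip":0,"offset":[-20,12,-3],"angular":[0,0,1]},{"grip":0,"offset":[-58,35,-6],"angular":[0,0,2]},{"grip":0,"offset":[-99,59,-10],"angular":[0,0,3]},{"grip":0,"offset":[-140,84,-10],"angular":[0,0,3]},{"grip":0,"offset":[-180,107,-10],"angular":[0,0,3]},{"grip":0,"offset":[-213,127,-10],"angular":[0,0,3]},{"grip":0,"offset":[-232,139,-10],"angular":[0,0,3]},{"grip":0,"offset":[-238,143,-10],"angular":[0,0,3]},{"grip":0,"offset":[-238,143,-10],"angular":[0,0,3]}]'; python3 to.py .669,.008,.042,90
python3 - <<'E'
from h import *
a=Cam("top"); b=Cam("side"); crop(a,170,150,310,280,4.5,"t11.png"); crop(b,200,110,340,250,4.3,"s11.png")
E
```

```text
t: 20.3
tcp_pos: [0.6669, 0.0063, 0.1502]
tool_rot: [0.705, 0.709, -0.0, -0.001]
force: [-0.6, -0.5, 0.2]
finger_gap: 0.998
t 20.3 p [0.6669 0.0063 0.1502] th 90.3 tilt 0.10 gap 0.998 F [-0.6 -0.5  0.2] q [-0.16  0.68  1.39  0.    1.08 -0.16]
.669,.008,.042,90 offset [1.6, 2.3, 108.2] ang [-0.1, -0.0, 0.3]
```

View pics/s11.png

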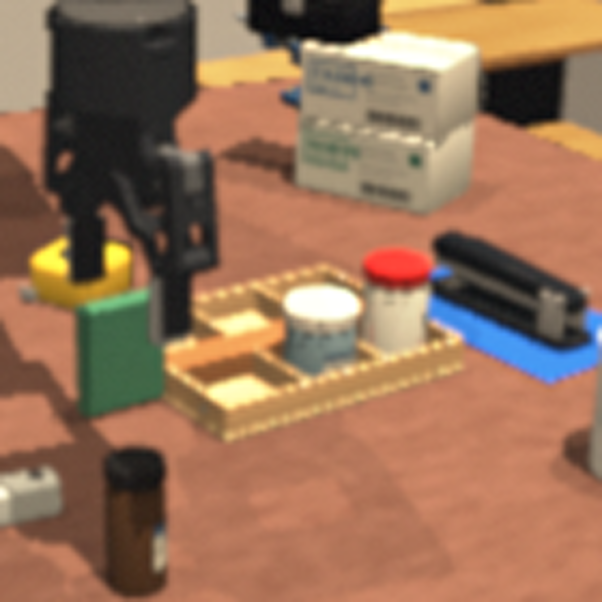

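View pics/t11.png

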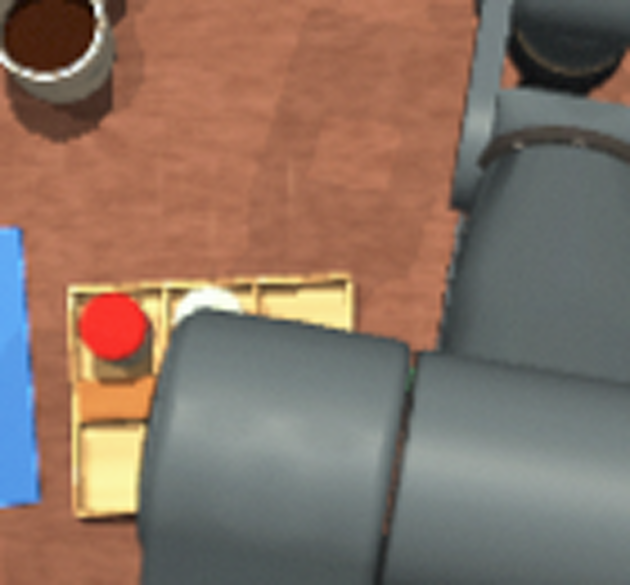

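Blue is seated in cell 4. Brown jar next.

```bash
python3 -m crank '[{"grip":0,"offset":[2,2,30],"angular":[0,0,0]},{"grip":0,"offset":[2,2,65],"angular":[0,0,0]},{"grip":0,"offset":[2,2,90],"angular":[0,0,0]},{"grip":0,"offset":[2,2,101],"angular":[0,0,0]},{"grip":0,"offset":[2,2,105],"angular":[0,0,0]},{"grip":0,"offset":[2,2,105],"angular":[0,0,0]},{"grip":0.4,"offset":[2,2,105],"angular":[0,0,0]},{"grip":0.6,"offset":[2,2,105],"angular":[0,0,0]},{"grip":0.9,"offset":[2,2,105],"angular":[0,0,0]},{"grip":0.9,"offset":[2,2,105],"angular":[0,0,0]}]' 30; python3 -m crank '[{"grip":0.9,"offset":[0,0,0],"angular":[0,0,0]},{"grip":0.9,"offset":[0,0,0],"angular":[0,0,0]},{"grip":0.9,"offset":[0,0,0],"angular":[0,0,0]}]';python3 to.py; python3 -m crank '[{"grip":0.9,"offset":[0,0,-15],"angular":[0,0,0]},{"grip":0.9,"offset":[0,0,-40],"angular":[0,0,0]},{"grip":0.9,"offset":[0,0,-70],"angular":[0,0,0]},{"grip":0.9,"offset":[0,0,-90],"angular":[0,0,0]},{"grip":0.9,"offset":[0,0,-95],"angular":[0,0,0]},{"grip":0.9,"offset":[0,0,-95],"angular":[0,0,0]}]'; python3 to.py .5153,.1694,.14,93.4
```

```text
t: 21.4
tcp_pos: [0.6701, 0.0087, 0.0474]
tool_rot: [0.705, 0.709, 0.001, 0.001]
force: [1.6, 0.2, 2.4]
finger_gap: 0.396
t: 21.7
tcp_pos: [0.6701, 0.0087, 0.0473]
tool_rot: [0.705, 0.709, 0.001, 0.001]
force: [0.4, -0.6, 6.1]
finger_gap: 0.394
t 21.7 p [0.6701 0.0087 0.0473] th 90.3 tilt 0.12 gap 0.394 F [ 0.4 -0.6  6.1] q [-0.15  0.81  1.44  0.    0.89 -0.16]
t: 22.3
tcp_pos: [0.6693, 0.0089, 0.1421]
tool_rot: [0.705, 0.709, 0.0, 0.0]
force: [0.3, -0.9, -1.1]
finger_gap: 0.397
t 22.3 p [0.6693 0.0089 0.1421] th 90.4 tilt 0.05 gap 0.397 F [ 0.3 -0.9 -1.1] q [-0.15  0.69  1.39 -0.    1.06 -0.16]
.5153,.1694,.14,93.4 offset [161.4, -153.0, 1.9] ang [0.1, 0.0, -3.0]
```

```bash
python3 -m crank '[{"grip":0.9,"offset":[16,-15,0],"angular":[0,0,-1]},{"grip":0.9,"offset":[44,-42,0],"angular":[0,0,-2]},{"grip":0.9,"offset":[76,-73,0],"angular":[0,0,-3]},{"grip":0.9,"offset":[110,-104,0],"angular":[0,0,-3]},{"grip":0.9,"offset":[138,-131,0],"angular":[0,0,-3]},{"grip":0.9,"offset":[155,-147,0],"angular":[0,0,-3]},{"grip":0.9,"offset":[161,-153,0],"angular":[0,0,-3]},{"grip":0.9,"offset":[161,-153,0],"angular":[0,0,-3]},{"grip":0.9,"offset":[161,-153,0],"angular":[0,0,-3]}]'; python3 to.py .5153,.1694,.053,93.4
python3 - <<'E'
from h import *
b=Cam("side"); crop(b,200,110,340,220,5,"s12.png")
E
```

```text
t: 23.2
tcp_pos: [0.5164, 0.1683, 0.1409]
tool_rot: [0.686, 0.727, 0.0, 0.0]
force: [0.7, -0.2, 0.3]
finger_gap: 0.393
t 23.2 p [0.5164 0.1683 0.1409] th 93.3 tilt 0.04 gap 0.393 F [ 0.7 -0.2  0.3] q [ 0.11  0.55  1.72 -0.    0.87  0.05]
.5153,.1694,.053,93.4 offset [1.2, -1.0, 87.9] ang [0.0, 0.0, -0.1]
```

View pics/s12.png

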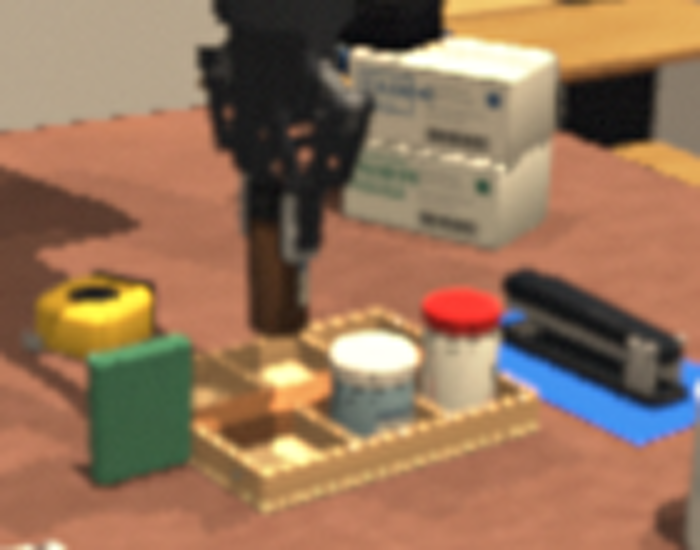

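```bash
python3 -m crank '[{"grip":0.9,"offset":[1,-1,18],"angular":[0,0,0]},{"grip":0.9,"offset":[1,-1,42],"angular":[0,0,0]},{"grip":0.9,"offset":[1,-1,63],"angular":[0,0,0]},{"grip":0.9,"offset":[1,-1,77],"angular":[0,0,0]},{"grip":0.9,"offset":[1,-1,84],"angular":[0,0,0]},{"grip":0.9,"offset":[1,-1,88],"angular":[0,0,0]},{"grip":0.9,"offset":[1,-1,90],"angular":[0,0,0]},{"grip":0.9,"offset":[1,-1,90],"angular":[0,0,0]},{"grip":0.9,"offset":[1,-1,90],"angular":[0,0,0]}]'; python3 to.py .5153,.1694,.0515,93.4
```

```text
t: 24.15
tcp_pos: [0.5148, 0.1699, 0.0519]
tool_rot: [0.686, 0.727, 0.001, 0.0]
force: [0.5, 0.8, -0.3]
finger_gap: 0.392
t 24.1 p [0.5148 0.1699 0.0519] th 93.3 tilt 0.08 gap 0.392 F [ 0.5  0.8 -0.3] q [ 0.11  0.69  1.78 -0.    0.67  0.05]
.5153,.1694,.0515,93.4 offset [-0.5, 0.5, 0.4] ang [0.1, -0.0, -0.1]
```

```bash
python3 -m crank '[{"grip":0.9,"offset":[0,0,1],"angular":[0,0,0]},{"grip":0.9,"offset":[0,0,1],"angular":[0,0,0]},{"grip":0.25,"offset":[0,0,1],"angular":[0,0,0]},{"grip":0.25,"offset":[0,0,1],"angular":[0,0,0]},{"grip":0.25,"offset":[0,0,1],"angular":[0,0,0]},{"grip":0.25,"offset":[0,0,1],"angular":[0,0,0]},{"grip":0.25,"offset":[0,0,-20],"angular":[0,0,0]},{"grip":0.25,"offset":[0,0,-60],"angular":[0,0,0]},{"grip":0.25,"offset":[0,0,-90],"angular":[0,0,0]},{"grip":0,"offset":[0,0,-95],"angular":[0,0,0]}]'; python3 to.py .6375,-.1107,.145,90
```

```text
t: 25.15
tcp_pos: [0.5165, 0.1703, 0.1497]
tool_rot: [0.686, 0.728, 0.003, 0.002]
force: [0.4, -0.2, 0.4]
finger_gap: 0.9
t 25.1 p [0.5165 0.1703 0.1497] th 93.4 tilt 0.41 gap 0.900 F [ 0.4 -0.2  0.4] q [0.11 0.53 1.72 0.   0.88 0.05]
.6375,-.1107,.145,90 offset [-287.6, 104.2, 5.4] ang [0.4, -0.0, 3.4]
```

```bash
python3 -m crank '[{"grip":0,"offset":[-20,7,0],"angular":[0,0,1]},{"grip":0,"offset":[-60,22,0],"angular":[0,0,2]},{"grip":0,"offset":[-104,38,0],"angular":[0,0,3]},{"grip":0,"offset":[-150,54,0],"angular":[0,0,3]},{"grip":0,"offset":[-195,71,0],"angular":[0,0,3]},{"grip":0,"offset":[-238,86,0],"angular":[0,0,3]},{"grip":0,"offset":[-270,98,0],"angular":[0,0,3]},{"grip":0,"offset":[-284,104,0],"angular":[0,0,3]},{"grip":0,"offset":[-288,105,0],"angular":[0,0,3]},{"grip":0,"offset":[-288,105,0],"angular":[0,0,3]}]'; python3 to.py .6375,-.1107,.036,90
python3 - <<'E'
from h import *
a=Cam("top"); b=Cam("side"); crop(a,170,150,350,280,4,"t13.png"); crop(b,160,130,340,250,4.3,"s13.png")
E
```

```text
t: 26.15
tcp_pos: [0.6349, -0.1106, 0.1455]
tool_rot: [0.705, 0.709, -0.0, -0.001]
force: [-0.6, 0.9, -0.3]
finger_gap: 1.005
t 26.1 p [ 0.6349 -0.1106  0.1455] th 90.3 tilt 0.15 gap 1.005 F [-0.6  0.9 -0.3] q [-0.35  0.65  1.45  0.    1.04 -0.35]
.6375,-.1107,.036,90 offset [-0.3, 2.8, 109.4] ang [-0.1, -0.1, 0.3]
```

View pics/s13.png

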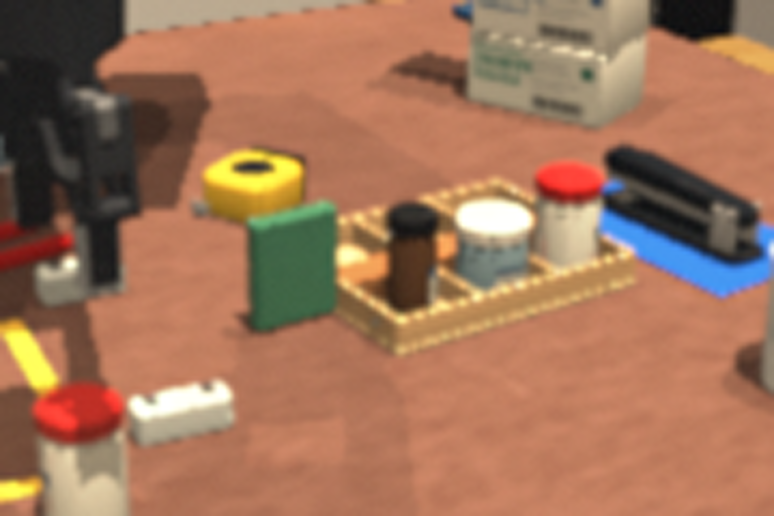

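View pics/t13.png

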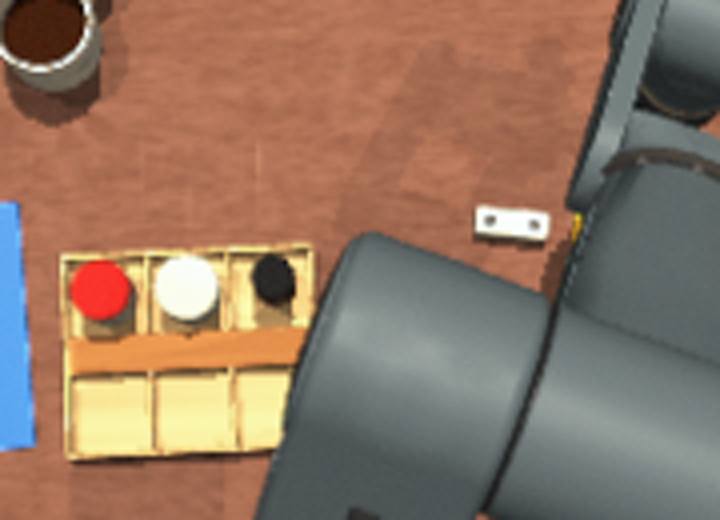

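Three jars stand in cells 5, 4 and 3. Now the right white jar.

```bash
python3 -m crank '[{"grip":0,"offset":[0,3,30],"angular":[0,0,0]},{"grip":0,"offset":[0,3,65],"angular":[0,0,0]},{"grip":0,"offset":[0,3,92],"angular":[0,0,0]},{"grip":0,"offset":[0,3,104],"angular":[0,0,0]},{"grip":0,"offset":[0,3,109],"angular":[0,0,0]},{"grip":0,"offset":[0,3,109],"angular":[0,0,0]},{"grip":0.4,"offset":[0,3,109],"angular":[0,0,0]},{"grip":0.6,"offset":[0,3,109],"angular":[0,0,0]},{"grip":0.8,"offset":[0,3,109],"angular":[0,0,0]},{"grip":0.8,"offset":[0,3,109],"angular":[0,0,0]}]' 30; python3 -m crank '[{"grip":0.8,"offset":[0,0,0],"angular":[0,0,0]},{"grip":0.8,"offset":[0,0,0],"angular":[0,0,0]}]';python3 to.py; python3 -m crank '[{"grip":0.8,"offset":[0,0,-15],"angular":[0,0,0]},{"grip":0.8,"offset":[0,0,-40],"angular":[0,0,0]},{"grip":0.8,"offset":[0,0,-75],"angular":[0,0,0]},{"grip":0.8,"offset":[0,0,-105],"angular":[0,0,0]},{"grip":0.8,"offset":[0,0,-120],"angular":[0,0,0]},{"grip":0.8,"offset":[0,0,-120],"angular":[0,0,0]}]'; python3 to.py .4157,.2957,.155,93.4
```

```text
t: 27.25
tcp_pos: [0.6396, -0.1118, 0.0387]
tool_rot: [0.705, 0.709, 0.0, 0.001]
force: [-0.5, 0.2, 5.0]
finger_gap: 0.53
t: 27.45
tcp_pos: [0.6396, -0.1118, 0.0387]
tool_rot: [0.705, 0.709, 0.0, 0.001]
force: [-1.0, 0.0, 6.3]
finger_gap: 0.532
t 27.4 p [ 0.6396 -0.1118  0.0387] th 90.3 tilt 0.11 gap 0.532 F [-1.   0.   6.3] q [-0.34  0.8   1.5  -0.    0.84 -0.35]
t: 28.05
tcp_pos: [0.6405, -0.112, 0.1603]
tool_rot: [0.705, 0.709, 0.001, 0.003]
force: [0.4, -0.2, -1.4]
finger_gap: 0.534
t 28.1 p [ 0.6405 -0.112   0.1603] th 90.3 tilt 0.33 gap 0.534 F [ 0.4 -0.2 -1.4] q [-0.34  0.64  1.43  0.    1.06 -0.35]
.4157,.2957,.155,93.4 offset [409.1, -222.3, 3.3] ang [0.3, 0.1, -3.1]
```

```bash
python3 to.py .4196,.2290,.155,93.4; python3 -m crank '[{"grip":0.8,"offset":[20,-13,0],"angular":[0,0,-1]},{"grip":0.8,"offset":[55,-36,0],"angular":[0,0,-2]},{"grip":0.8,"offset":[95,-61,0],"angular":[0,0,-3]},{"grip":0.8,"offset":[135,-87,0],"angular":[0,0,-3]},{"grip":0.8,"offset":[175,-113,0],"angular":[0,0,-3]},{"grip":0.8,"offset":[215,-138,0],"angular":[0,0,-3]},{"grip":0.8,"offset":[255,-164,0],"angular":[0,0,-3]},{"grip":0.8,"offset":[293,-189,0],"angular":[0,0,-3]},{"grip":0.8,"offset":[322,-207,0],"angular":[0,0,-3]},{"grip":0.8,"offset":[336,-216,0],"angular":[0,0,-3]}]'; python3 to.py .4196,.2290,.155,93.4
```

```text
t 28.1 p [ 0.6405 -0.112   0.1603] th 90.3 tilt 0.33 gap 0.534 F [ 0.4 -0.2 -1.4] q [-0.34  0.64  1.43  0.    1.06 -0.35]
.4196,.2290,.155,93.4 offset [342.4, -218.8, 3.4] ang [0.3, 0.1, -3.1]
t: 29.05
tcp_pos: [0.417, 0.2248, 0.1558]
tool_rot: [0.685, 0.728, -0.002, -0.002]
force: [1.0, -0.7, -0.2]
finger_gap: 0.533
t 29.1 p [0.417  0.2248 0.1558] th 93.5 tilt 0.29 gap 0.533 F [ 1.  -0.7 -0.2] q [0.26 0.45 1.88 0.   0.82 0.2 ]
.4196,.2290,.155,93.4 offset [4.0, 2.8, 0.8] ang [-0.3, 0.0, 0.1]
```

```bash
python3 -m crank '[{"grip":0.8,"offset":[4,0,0],"angular":[0,0,0]},{"grip":0.8,"offset":[4,0,0],"angular":[0,0,0]},{"grip":0.8,"offset":[4,0,0],"angular":[0,0,0]},{"grip":0.8,"offset":[4,0,0],"angular":[0,0,0]}]'; python3 to.py .4196,.2290,.043,93.4
python3 - <<'E'
from h import *
a=Cam("top"); b=Cam("side"); crop(a,170,150,350,280,4,"t14.png"); crop(b,160,90,340,250,3.8,"s14.png")
E
```

```text
t: 29.45
tcp_pos: [0.4214, 0.2263, 0.157]
tool_rot: [0.687, 0.727, -0.0, 0.0]
force: [-1.0, 0.4, -1.2]
finger_gap: 0.532
t 29.4 p [0.4214 0.2263 0.157 ] th 93.3 tilt 0.01 gap 0.532 F [-1.   0.4 -1.2] q [ 0.26  0.45  1.87 -0.    0.82  0.2 ]
.4196,.2290,.043,93.4 offset [2.8, -1.6, 114.0] ang [-0.0, 0.0, -0.1]
```

View pics/s14.png

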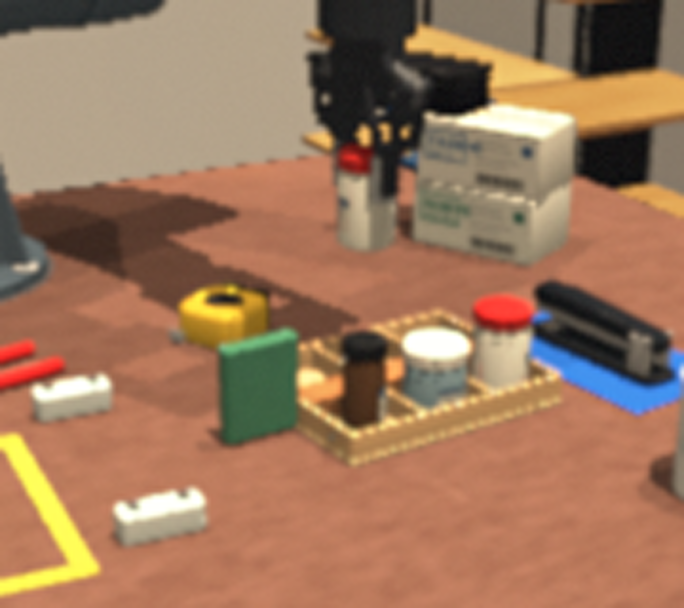

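```bash
python3 -m crank '[{"grip":0.8,"offset":[2,-1,20],"angular":[0,0,0]},{"grip":0.8,"offset":[2,-1,50],"angular":[0,0,0]},{"grip":0.8,"offset":[2,-1,78],"angular":[0,0,0]},{"grip":0.8,"offset":[2,-1,96],"angular":[0,0,0]},{"grip":0.8,"offset":[2,-1,106],"angular":[0,0,0]},{"grip":0.8,"offset":[2,-1,111],"angular":[0,0,0]},{"grip":0.8,"offset":[2,-1,114],"angular":[0,0,0]},{"grip":0.8,"offset":[2,-1,114],"angular":[0,0,0]},{"grip":0.8,"offset":[2,-1,114],"angular":[0,0,0]}]'; python3 to.py .4196,.2290,.043,93.4
```

```text
t: 30.45
tcp_pos: [0.42, 0.2293, 0.044]
tool_rot: [0.686, 0.727, 0.001, 0.0]
force: [-0.1, 0.1, -0.8]
finger_gap: 0.53
t 30.4 p [0.42   0.2293 0.044 ] th 93.4 tilt 0.09 gap 0.530 F [-0.1  0.1 -0.8] q [0.27 0.67 1.94 0.   0.53 0.21]
.4196,.2290,.043,93.4 offset [-0.3, -0.4, 1.0] ang [0.1, -0.0, -0.0]
```

```bash
python3 -m crank '[{"grip":0.8,"offset":[0,0,1],"angular":[0,0,0]},{"grip":0.8,"offset":[0,0,2],"angular":[0,0,0]},{"grip":0.2,"offset":[0,0,2],"angular":[0,0,0]},{"grip":0.2,"offset":[0,0,2],"angular":[0,0,0]},{"grip":0.2,"offset":[0,0,2],"angular":[0,0,0]},{"grip":0.2,"offset":[0,0,2],"angular":[0,0,0]},{"grip":0.2,"offset":[0,0,-20],"angular":[0,0,0]},{"grip":0.2,"offset":[0,0,-60],"angular":[0,0,0]},{"grip":0.2,"offset":[0,0,-95],"angular":[0,0,0]},{"grip":0,"offset":[0,0,-110],"angular":[0,0,0]}]'; python3 to.py .658,-.228,.145,90
```

```text
t: 31.45
tcp_pos: [0.4208, 0.2296, 0.156]
tool_rot: [0.686, 0.728, 0.002, 0.001]
force: [0.0, -0.0, 0.6]
finger_gap: 0.946
t 31.4 p [0.4208 0.2296 0.156 ] th 93.4 tilt 0.27 gap 0.946 F [ 0.  -0.   0.6] q [ 0.27  0.45  1.87 -0.    0.82  0.21]
.658,-.228,.145,90 offset [-470.7, 209.9, 11.5] ang [0.3, -0.1, 3.4]
```

```bash
python3 -m crank '[{"grip":0,"offset":[-20,9,0],"angular":[0,0,1]},{"grip":0,"offset":[-60,27,0],"angular":[0,0,2]},{"grip":0,"offset":[-104,46,0],"angular":[0,0,3]},{"grip":0,"offset":[-148,66,0],"angular":[0,0,3]},{"grip":0,"offset":[-192,86,0],"angular":[0,0,3]},{"grip":0,"offset":[-236,105,0],"angular":[0,0,3]},{"grip":0,"offset":[-280,125,0],"angular":[0,0,3]},{"grip":0,"offset":[-324,145,0],"angular":[0,0,3]},{"grip":0,"offset":[-368,164,0],"angular":[0,0,3]},{"grip":0,"offset":[-410,183,0],"angular":[0,0,3]}]';  python3 -m crank '[{"grip":0,"offset":[-30,13,0],"angular":[0,0,0]},{"grip":0,"offset":[-52,23,2],"angular":[0,0,0]},{"grip":0,"offset":[-60,28,3],"angular":[0,0,0]},{"grip":0,"offset":[-60,28,3],"angular":[0,0,0]},{"grip":0,"offset":[-60,28,3],"angular":[0,0,0]}]'; python3 to.py .6575,-.228,.145,90
python3 - <<'E'
from h import *
a=Cam("top"); b=Cam("side"); crop(a,170,150,400,280,3.4,"t15.png"); crop(b,100,130,340,280,3.3,"s15.png")
E
```

```text
t: 32.45
tcp_pos: [0.6264, -0.1715, 0.1529]
tool_rot: [0.705, 0.709, -0.0, -0.0]
force: [0.6, 0.4, -0.4]
finger_gap: 1.004
t: 32.95
tcp_pos: [0.6536, -0.2278, 0.1498]
tool_rot: [0.705, 0.709, -0.0, -0.001]
force: [0.1, -0.5, -0.3]
finger_gap: 1.0
t 33.0 p [ 0.6536 -0.2278  0.1498] th 90.4 tilt 0.14 gap 1.000 F [ 0.1 -0.5 -0.3] q [-0.5   0.71  1.32  0.    1.12 -0.5 ]
.6575,-.228,.145,90 offset [-0.3, 3.9, 4.8] ang [-0.1, -0.1, 0.4]
```

View pics/s15.png

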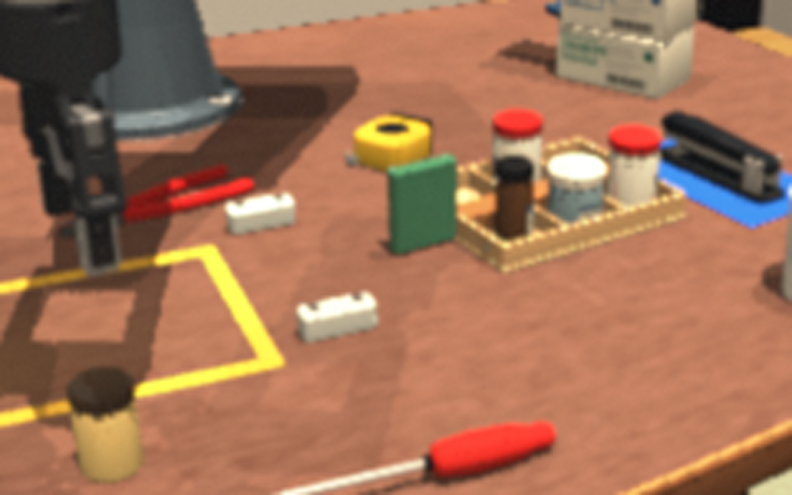

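View pics/t15.png

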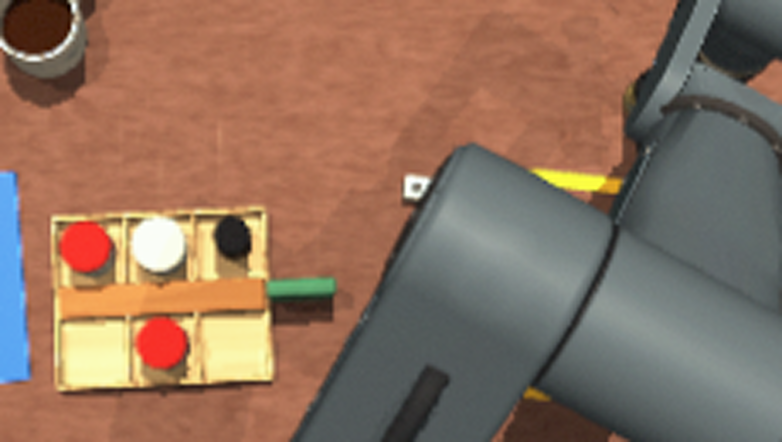

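```bash
python3 -m crank '[{"grip":0,"offset":[0,4,35],"angular":[0,0,0]},{"grip":0,"offset":[0,4,72],"angular":[0,0,0]},{"grip":0,"offset":[0,4,100],"angular":[0,0,0]},{"grip":0,"offset":[0,4,113],"angular":[0,0,0]},{"grip":0,"offset":[0,4,118],"angular":[0,0,0]},{"grip":0,"offset":[0,4,118],"angular":[0,0,0]},{"grip":0.4,"offset":[0,4,118],"angular":[0,0,0]},{"grip":0.6,"offset":[0,4,118],"angular":[0,0,0]},{"grip":0.85,"offset":[0,4,118],"angular":[0,0,0]},{"grip":0.85,"offset":[0,4,118],"angular":[0,0,0]}]' 30; python3 -m crank '[{"grip":0.85,"offset":[0,0,0],"angular":[0,0,0]},{"grip":0.85,"offset":[0,0,0],"angular":[0,0,0]}]';python3 to.py; python3 -m crank '[{"grip":0.85,"offset":[0,0,-15],"angular":[0,0,0]},{"grip":0.85,"offset":[0,0,-40],"angular":[0,0,0]},{"grip":0.85,"offset":[0,0,-75],"angular":[0,0,0]},{"grip":0.85,"offset":[0,0,-105],"angular":[0,0,0]},{"grip":0.85,"offset":[0,0,-120],"angular":[0,0,0]},{"grip":0.85,"offset":[0,0,-120],"angular":[0,0,0]}]'; python3 to.py .4235,.1639,.15,93.4
```

```text
t: 34.05
tcp_pos: [0.6593, -0.2297, 0.0338]
tool_rot: [0.705, 0.709, 0.0, 0.001]
force: [-0.1, 0.2, 5.0]
finger_gap: 0.484
t: 34.25
tcp_pos: [0.6593, -0.2297, 0.0338]
tool_rot: [0.705, 0.709, 0.0, 0.001]
force: [-0.4, 0.3, 5.3]
finger_gap: 0.486
t 34.2 p [ 0.6593 -0.2297  0.0338] th 90.3 tilt 0.13 gap 0.486 F [-0.4  0.3  5.3] q [-0.49  0.86  1.36  0.    0.92 -0.5 ]
t: 34.85
tcp_pos: [0.66, -0.23, 0.1554]
tool_rot: [0.705, 0.709, 0.001, 0.003]
force: [0.1, -0.5, -1.1]
finger_gap: 0.484
t 34.9 p [ 0.66   -0.23    0.1554] th 90.4 tilt 0.32 gap 0.484 F [ 0.1 -0.5 -1.1] q [-0.49  0.71  1.3   0.    1.13 -0.5 ]
.4235,.1639,.15,93.4 offset [395.4, -234.1, 3.2] ang [0.3, 0.2, -3.0]
```

```bash
python3 -m crank '[{"grip":0.85,"offset":[20,-12,0],"angular":[0,0,-1]},{"grip":0.85,"offset":[55,-33,0],"angular":[0,0,-2]},{"grip":0.85,"offset":[95,-56,0],"angular":[0,0,-3]},{"grip":0.85,"offset":[137,-81,0],"angular":[0,0,-3]},{"grip":0.85,"offset":[179,-106,0],"angular":[0,0,-3]},{"grip":0.85,"offset":[221,-131,0],"angular":[0,0,-3]},{"grip":0.85,"offset":[263,-155,0],"angular":[0,0,-3]},{"grip":0.85,"offset":[305,-180,0],"angular":[0,0,-3]},{"grip":0.85,"offset":[345,-204,0],"angular":[0,0,-3]},{"grip":0.85,"offset":[375,-222,0],"angular":[0,0,-3]}]';python3 -m crank '[{"grip":0.85,"offset":[13,-8,0],"angular":[0,0,0]},{"grip":0.85,"offset":[18,-11,0],"angular":[0,0,0]},{"grip":0.85,"offset":[18,-11,0],"angular":[0,0,0]},{"grip":0.85,"offset":[18,-11,0],"angular":[0,0,0]}]'; python3 to.py .4235,.1625,.038,93.4
python3 - <<'E'
from h import *
a=Cam("top"); b=Cam("side"); crop(a,170,150,350,280,4,"t16.png"); crop(b,160,90,340,250,3.8,"s16.png")
E
```

```text
t: 35.85
tcp_pos: [0.4304, 0.1461, 0.1509]
tool_rot: [0.686, 0.728, -0.002, -0.002]
force: [0.3, 0.5, -0.6]
finger_gap: 0.485
t: 36.25
tcp_pos: [0.4234, 0.1608, 0.1521]
tool_rot: [0.687, 0.727, 0.0, 0.0]
force: [0.3, -0.1, -1.4]
finger_gap: 0.48
t 36.2 p [0.4234 0.1608 0.1521] th 93.3 tilt 0.05 gap 0.480 F [ 0.3 -0.1 -1.4] q [ 0.12  0.43  1.93 -0.    0.78  0.06]
.4235,.1625,.038,93.4 offset [1.7, 0.1, 114.1] ang [0.0, 0.0, -0.1]
```

View pics/s16.png

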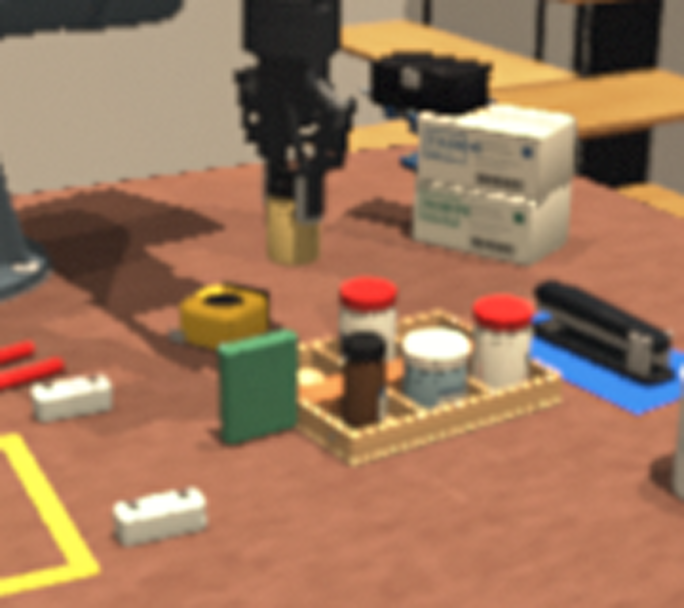

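```bash
python3 -m crank '[{"grip":0.85,"offset":[2,0,20],"angular":[0,0,0]},{"grip":0.85,"offset":[2,0,50],"angular":[0,0,0]},{"grip":0.85,"offset":[2,0,78],"angular":[0,0,0]},{"grip":0.85,"offset":[2,0,96],"angular":[0,0,0]},{"grip":0.85,"offset":[2,0,106],"angular":[0,0,0]},{"grip":0.85,"offset":[2,0,111],"angular":[0,0,0]},{"grip":0.85,"offset":[2,0,114],"angular":[0,0,0]},{"grip":0.85,"offset":[2,0,114],"angular":[0,0,0]},{"grip":0.85,"offset":[2,0,114],"angular":[0,0,0]}]'; python3 to.py .4235,.1625,.038,93.4
```

```text
t: 37.25
tcp_pos: [0.4226, 0.1637, 0.0389]
tool_rot: [0.686, 0.727, 0.001, 0.0]
force: [-0.0, 1.2, -0.4]
finger_gap: 0.483
t 37.2 p [0.4226 0.1637 0.0389] th 93.3 tilt 0.08 gap 0.483 F [-0.   1.2 -0.4] q [0.12 0.67 2.01 0.   0.47 0.06]
.4235,.1625,.038,93.4 offset [-1.3, 0.8, 0.9] ang [0.1, -0.0, -0.1]
```

Release, and rise straight up.

```bash
python3 -m crank '[{"grip":0.85,"offset":[0,0,1],"angular":[0,0,0]},{"grip":0.85,"offset":[0,0,2],"angular":[0,0,0]},{"grip":0.22,"offset":[0,0,2],"angular":[0,0,0]},{"grip":0.22,"offset":[0,0,2],"angular":[0,0,0]},{"grip":0.22,"offset":[0,0,2],"angular":[0,0,0]},{"grip":0.22,"offset":[0,0,2],"angular":[0,0,0]},{"grip":0.22,"offset":[0,0,-20],"angular":[0,0,0]},{"grip":0.22,"offset":[0,0,-60],"angular":[0,0,0]},{"grip":0.22,"offset":[0,0,-95],"angular":[0,0,0]},{"grip":0.22,"offset":[0,0,-110],"angular":[0,0,0]}]'; python3 -m crank '[{"grip":0.2,"offset":[-30,0,0],"angular":[0,0,0]},{"grip":0.2,"offset":[-75,0,0],"angular":[0,0,0]},{"grip":0.2,"offset":[-120,0,0],"angular":[0,0,0]},{"grip":0.2,"offset":[-165,0,0],"angular":[0,0,0]},{"grip":0.2,"offset":[-190,0,0],"angular":[0,0,0]},{"grip":0.2,"offset":[-200,0,0],"angular":[0,0,0]}]'
cat > crate.py <<'E'
from h import *
a=Cam("top")
def crate(box):
    M=cv2.inRange(a.hsv,np.array((18,50,170)),np.array((32,200,255)));O=cv2.inRange(a.hsv,np.array((8,130,185)),np.array((17,255,255)))
    x0,y0,x1,y1=box
    for m in(M,O):
        z=np.zeros_like(m); z[y0:y1,x0:x1]=m[y0:y1,x0:x1]; m[:]=z
    k=cv2.findNonZero(M|O).reshape(-1,2)
    n,l,st,_=cv2.connectedComponentsWithStats(cv2.dilate(M|O,np.ones((5,5)))); i=1+np.argmax(st[1:,4]); k=np.array([p for p in k if l[p[1],p[0]]==i])
    r=cv2.minAreaRect((a.plane(k,.026)[:,:2]*1000).astype(np.float32)); print("crate",np.round(r[0],1),np.round(r[1],1),round(r[2],2))
    cs,_=cv2.findContours(O,cv2.RETR_EXTERNAL,cv2.CHAIN_APPROX_NONE); k=max(cs,key=len).reshape(-1,2)
    r=cv2.minAreaRect((a.plane(k,.026)[:,:2]*1000).astype(np.float32)); print("spine",np.round(r[0],1),np.round(r[1],1),round(r[2],2))
import sys
crate(tuple(map(int,sys.argv[1].split(","))))
G=cv2.inRange(a.hsv,np.array((60,80,30)),np.array((90,255,255)))
n,l,st,_=cv2.connectedComponentsWithStats(G)
for i in range(1,n):
    if 40<st[i,4]<400:
        k=np.argwhere(l==i)[:,::-1]; r=cv2.minAreaRect((a.plane(k,.08)[:,:2]*1000).astype(np.float32)); print("green",np.round(r[0],1),np.round(r[1],1),round(r[2],2),st[i])
b=Cam("side")
crop(a,*map(int,sys.argv[2].split(",")),3.5,sys.argv[3]+"t.png"); crop(b,60,110,400,310,2.3,sys.argv[3]+"s.png")
E
python3 crate.py 178,204,254,272 120,140,340,300 c1; python3 to.py
```

```text
t: 38.25
tcp_pos: [0.4233, 0.1639, 0.1509]
tool_rot: [0.686, 0.728, 0.002, 0.001]
force: [0.2, -0.4, -0.3]
finger_gap: 0.782
t: 38.85
tcp_pos: [0.4342, -0.0383, 0.1483]
tool_rot: [0.687, 0.726, 0.0, 0.0]
force: [0.1, -0.3, -0.7]
finger_gap: 0.8
crate [474.  227.1] [180.8 217. ] 3.35
spine [469.3 233.6] [ 40.  191.4] 4.09
green [470.  103.3] [15.4 55.6] 0.52 [249 232  19   6  97]
t 39.0 p [ 0.4338 -0.0368  0.1482] th 93.2 tilt 0.01 gap 0.801 F [ 0.1  0.4 -0.2] q [-0.34  0.42  1.98  0.    0.74 -0.4 ]
```

View pics/c1t.png

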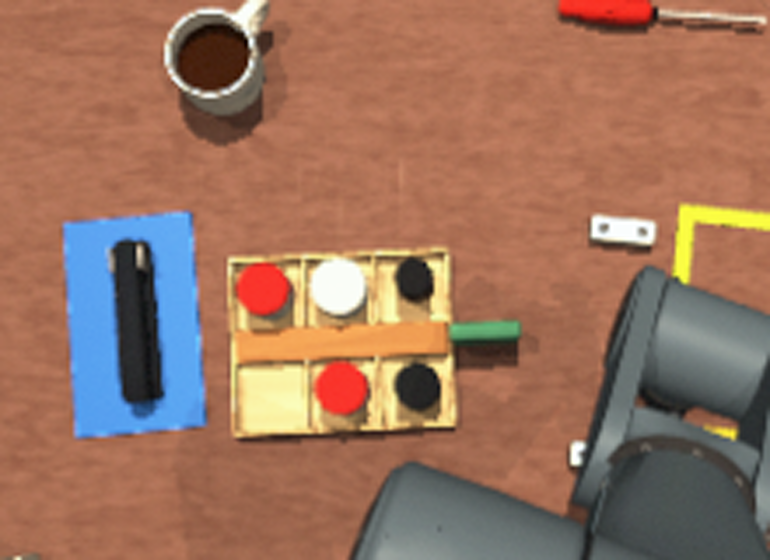

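View pics/c1s.png

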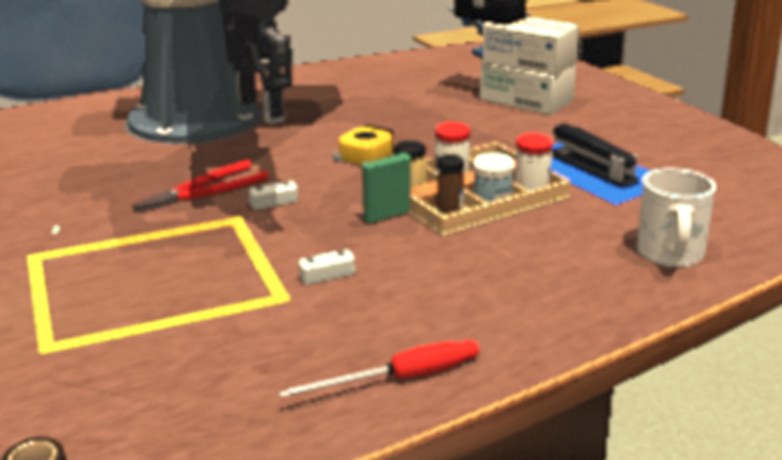

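All five jars stand in their cells, one each with cell 2 empty, and the crate hasn't moved: the green plate is at the same pixels. Next I'll grip the plate.

```bash
python3 to.py .4725,.0972,.148,93.4 .4725,.0972,.042,93.4; python3 -m crank '[{"grip":0,"offset":[30,8,0],"angular":[0,0,0]},{"grip":0,"offset":[70,19,0],"angular":[0,0,0]},{"grip":0,"offset":[110,30,0],"angular":[0,0,0]},{"grip":0,"offset":[130,36,0],"angular":[0,0,0]},{"grip":0,"offset":[136,38,0],"angular":[0,0,0]},{"grip":0,"offset":[136,38,0],"angular":[0,0,0]},{"grip":0,"offset":[136,38,0],"angular":[0,0,0]}]'; python3 to.py .4725,.0972,.148,93.4 .4725,.0972,.042,93.4
```

```text
t 39.0 p [ 0.4338 -0.0368  0.1482] th 93.2 tilt 0.01 gap 0.801 F [ 0.1  0.4 -0.2] q [-0.34  0.42  1.98  0.    0.74 -0.4 ]
.4725,.0972,.148,93.4 offset [131.7, 46.1, 0.2] ang [-0.0, -0.0, -0.2]
.4725,.0972,.042,93.4 offset [131.6, 46.1, 106.2] ang [-0.0, -0.0, -0.2]
t: 39.65
tcp_pos: [0.463, 0.1021, 0.1482]
tool_rot: [0.686, 0.728, -0.0, -0.0]
force: [0.8, -0.6, 0.1]
finger_gap: 1.003
t 39.6 p [0.463  0.1021 0.1482] th 93.4 tilt 0.06 gap 1.003 F [ 0.8 -0.6  0.1] q [-0.02  0.46  1.89 -0.    0.8  -0.08]
.4725,.0972,.148,93.4 offset [-5.4, 9.2, 0.2] ang [-0.1, 0.0, -0.0]
.4725,.0972,.042,93.4 offset [-5.4, 9.3, 106.2] ang [-0.1, 0.0, -0.0]
```

```bash
python3 -m crank '[{"grip":0,"offset":[-5,9,0],"angular":[0,0,0]},{"grip":0,"offset":[-5,9,0],"angular":[0,0,0]},{"grip":0,"offset":[-5,9,35],"angular":[0,0,0]},{"grip":0,"offset":[-5,9,70],"angular":[0,0,0]},{"grip":0,"offset":[-5,9,95],"angular":[0,0,0]},{"grip":0,"offset":[-5,9,104],"angular":[0,0,0]},{"grip":0,"offset":[-5,9,105],"angular":[0,0,0]},{"grip":0,"offset":[-5,9,105],"angular":[0,0,0]}]'; python3 to.py .4725,.0972,.042,93.4
python3 - <<'E'
from h import *
b=Cam("side"); crop(b,170,90,340,230,4.5,"s17.png")
E
```

```text
t: 40.45
tcp_pos: [0.4737, 0.0972, 0.0438]
tool_rot: [0.686, 0.727, 0.0, 0.0]
force: [-0.0, -0.7, 0.0]
finger_gap: 0.998
t 40.5 p [0.4737 0.0972 0.0438] th 93.3 tilt 0.06 gap 0.998 F [-0.  -0.7  0. ] q [-0.03  0.67  1.93  0.    0.54 -0.09]
.4725,.0972,.042,93.4 offset [0.1, -1.2, 1.8] ang [0.1, 0.0, -0.1]
```

View pics/s17.png

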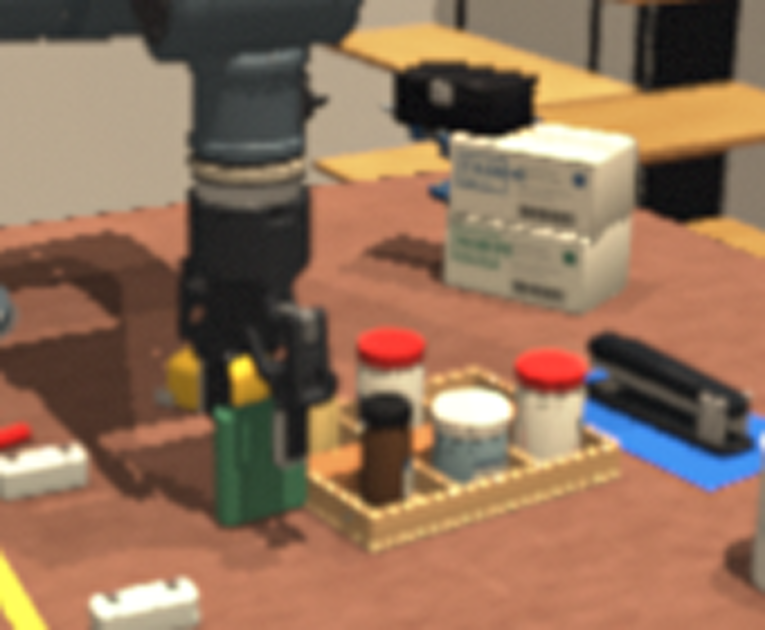

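```bash
python3 -m crank '[{"grip":0.4,"offset":[0,0,0],"angular":[0,0,0]},{"grip":0.6,"offset":[0,0,0],"angular":[0,0,0]},{"grip":0.7,"offset":[0,0,0],"angular":[0,0,0]},{"grip":0.8,"offset":[0,0,0],"angular":[0,0,0]},{"grip":0.9,"offset":[0,0,0],"angular":[0,0,0]},{"grip":1,"offset":[0,0,0],"angular":[0,0,0]},{"grip":1,"offset":[0,0,0],"angular":[0,0,0]},{"grip":1,"offset":[0,0,0],"angular":[0,0,0]},{"grip":1,"offset":[0,0,0],"angular":[0,0,0]}]' 80;  python3 crate.py 178,204,254,272 160,170,400,300 c2; python3 to.py
```

```text
t: 41.4
tcp_pos: [0.4729, 0.0976, 0.0437]
tool_rot: [0.686, 0.728, -0.0, 0.0]
force: [-1.3, 0.8, 5.9]
finger_gap: 0.177
crate [517.2 251.2] [175.4  97. ] 86.27
spine [474.2 225.7] [ 19.2 111.8] 0.54
t 41.5 p [0.4729 0.0976 0.0437] th 93.4 tilt 0.01 gap 0.174 F [-1.2  0.3  5.8] q [-0.03  0.67  1.93 -0.    0.54 -0.09]
```

View pics/c2t.png

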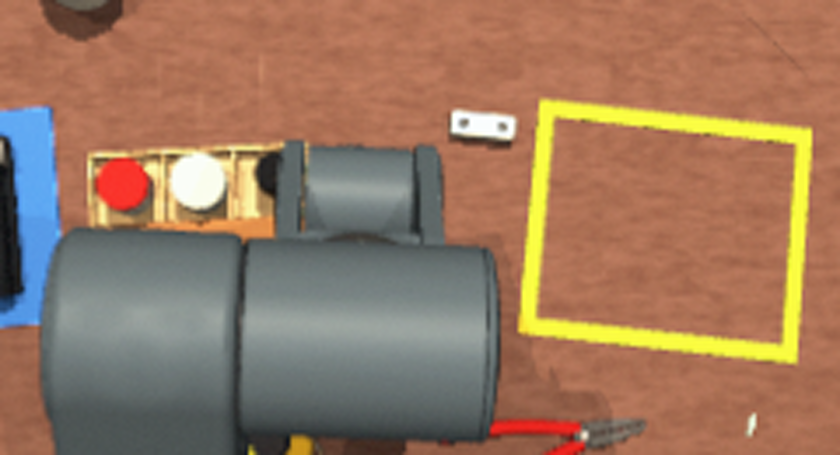

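View pics/c2s.png

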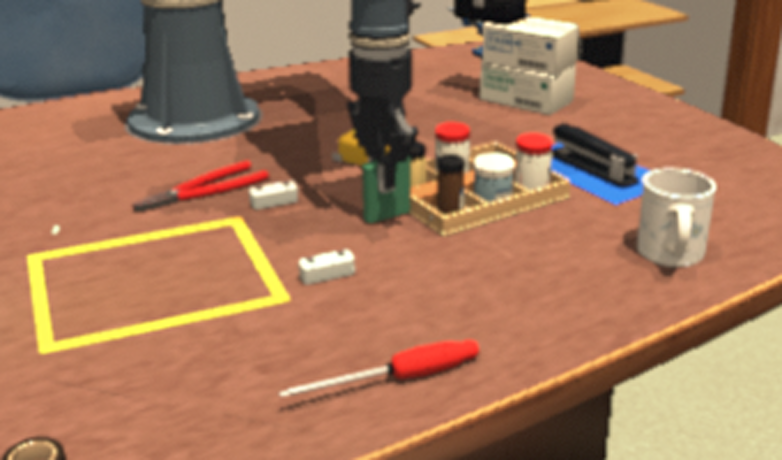

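```bash
python3 - <<'E'
from h import *
a=Cam("top")
_,_,M=blobs(a,(24,120,120),(36,255,255),(300,190,400,280))
cs,hh=cv2.findContours(M,cv2.RETR_CCOMP,cv2.CHAIN_APPROX_NONE)
for c,h in zip(cs,hh[0]):
    if cv2.contourArea(c)>500:
        r=cv2.minAreaRect((a.plane(c.reshape(-1,2),0)[:,:2]*1000).astype(np.float32)); print("hole" if h[3]>=0 else "outer",np.round(r[0],1),np.round(r[1],1),round(r[2],2))
# line fit from quad corners
k=max(cs,key=cv2.contourArea); q=cv2.approxPolyDP(k,5,True).reshape(-1,2); W=a.plane(q,0)[:,:2]*1000; print(W.round(1).tolist(), W.mean(0))
E
```

```text
outer [ 475.5 -198. ] [259.5 220. ] 84.18
hole [ 475.7 -198.4] [236.  194.4] 84.17
[[593.9, -81.0], [381.9, -59.7], [354.7, -315.6], [569.8, -335.7]] [ 475.08114453 -198.02605581]
```

```bash
python3 to.py .4678,-.0018,.0437,84.7
```

```text
t 41.5 p [0.4729 0.0976 0.0437] th 93.4 tilt 0.01 gap 0.179 F [-0.3  0.4  5.2] q [-0.03  0.67  1.93 -0.    0.54 -0.09]
.4678,-.0018,.0437,84.7 offset [-98.9, -11.0, 0.0] ang [0.0, 0.0, 8.7]
```

```bash
python3 -m crank '[{"grip":1,"offset":[-3,0,0],"angular":[0,0,0.3]},{"grip":1,"offset":[-8,-1,0],"angular":[0,0,0.8]},{"grip":1,"offset":[-14,-2,0],"angular":[0,0,1.4]},{"grip":1,"offset":[-20,-2,0],"angular":[0,0,2]},{"grip":1,"offset":[-26,-3,0],"angular":[0,0,2.6]},{"grip":1,"offset":[-32,-4,0],"angular":[0,0,3.2]},{"grip":1,"offset":[-37,-4,0],"angular":[0,0,3.7]},{"grip":1,"offset":[-41,-5,0],"angular":[0,0,4.1]},{"grip":1,"offset":[-44,-5,0],"angular":[0,0,4.3]},{"grip":1,"offset":[-44,-5,0],"angular":[0,0,4.3]}]';  python3 crate.py 178,204,275,272 160,170,400,300 c3; python3 to.py .4678,-.0018,.0437,84.7
```

```text
t: 42.55
tcp_pos: [0.4701, 0.0546, 0.0436]
tool_rot: [0.714, 0.701, 0.0, -0.001]
force: [-0.5, 8.5, 5.8]
finger_gap: 0.178
crate [528.7 199.3] [186.6  77.8] 84.09
spine [554.1 274. ] [ 6.5 32.3] 0.58
t 42.6 p [0.4702 0.0546 0.0436] th 89.0 tilt 0.10 gap 0.177 F [-0.2  7.7  6.2] q [-0.12  0.67  1.95  0.    0.52 -0.11]
.4678,-.0018,.0437,84.7 offset [-56.5, -1.4, -0.2] ang [-0.0, -0.1, 4.3]
```

View pics/c3t.png

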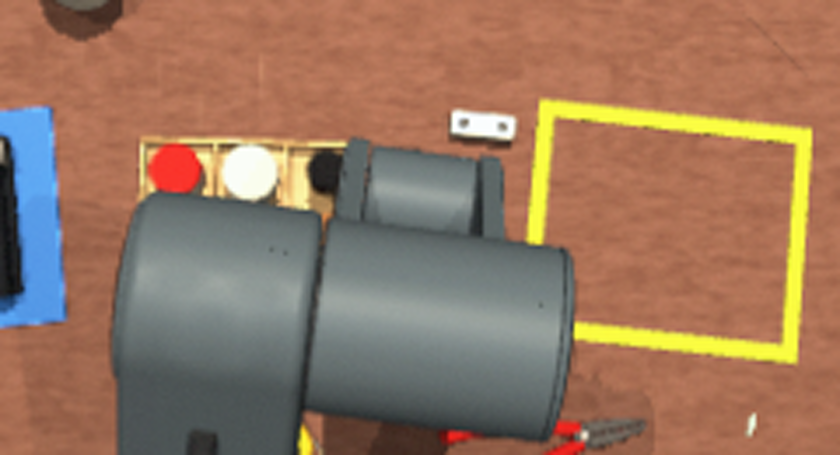

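View pics/c3s.png

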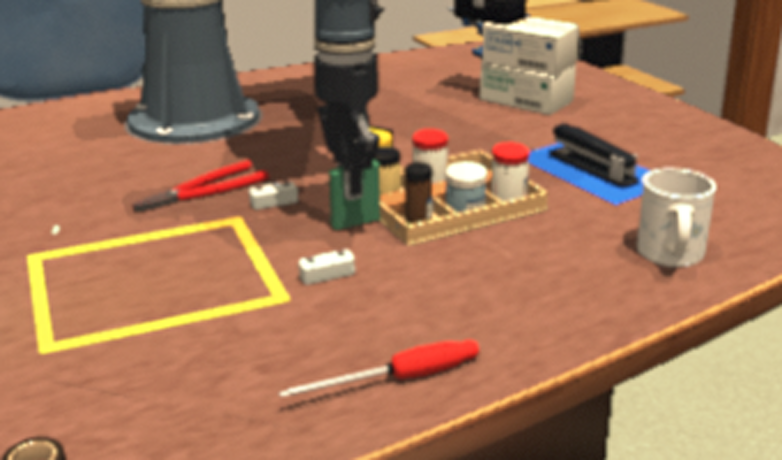

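```bash
cat > edge.py <<'E'
# far-wall (+x) outer top edge of crate: topmost wood pixel per column; args x0 x1 y0 y1
from h import *
import sys
x0,x1,y0,y1=map(int,sys.argv[1:5])
a=Cam("top"); h=a.hsv.astype(int); W=((h[...,0]>=16)&(h[...,0]<=34)&(h[...,2]>=165)&(h[...,1]<200)).astype(np.uint8)
pts=[]
for x in range(x0,x1):
    c=np.flatnonzero(W[y0:y1,x])
    if len(c): pts.append((x,y0+c[0]))
P=a.plane(pts,.026)[:,:2]*1000
m=np.ones(len(P),bool)
for _ in range(4):
    k=np.polyfit(P[m,1],P[m,0],1); r=P[:,0]-np.polyval(k,P[:,1]); m=abs(r)<3
psi=np.degrees(-np.arctan(k[0])); print("n",m.sum(),"yaw",round(psi,2),"ends y",P[m,1].min().round(1),P[m,1].max().round(1),"edge x at y=mid",np.polyval(k,P[m,1].mean()).round(1),P[m,1].mean().round(1))
ymax=P[m,1].max(); c,s=np.cos(np.radians(psi)),np.sin(np.radians(psi))
# corner (+x,+y): assume outer corner
cor=np.array([np.polyval(k,ymax),ymax]); cen=cor-np.array([c*81-s*101,s*81+c*101]); print("corner",cor.round(1),"crate centre est",cen.round(1),"grip est",(cen+136*np.array([s,-c])).round(1))
E
python3 edge.py 196 258 200 216
```

```text
n 48 yaw -0.77 ends y 106.6 283.7 edge x at y=mid 553.1 193.0
corner [554.3 283.7] crate centre est [471.9 183.8] grip est [470.1  47.8]
```

```bash
python3 - <<'E'
from h import *
a=Cam("top"); b=Cam("side")
crop(a,190,195,260,245,11,"t18.png"); crop(b,215,165,305,220,8.5,"s18.png")
print(a.plane([[200,210]],.026))
X=np.array([.4726,.1906]); 
psi=np.radians(-1.0);R=np.array([[np.cos(psi),-np.sin(psi)],[np.sin(psi),np.cos(psi)]])
for q in((.081,.101),(.081,-.101),(-.081,.101)):
    w=np.r_[X+R@np.array(q),.026]; print(q,w.round(4),"top",a.proj(w).round(1),"side",b.proj(w).round(1))
E
```

```text
[[0.55071914 0.29000637 0.026     ]]
(0.081, 0.101) [0.5554 0.2902 0.026 ] top [[200.  208.6]] side [[297.1 193.8]]
(0.081, -0.101) [0.5518 0.0882 0.026 ] top [[262.7 210.3]] side [[236. 209.]]
(-0.081, 0.101) [0.3934 0.293  0.026 ] top [[197.7 259.3]] side [[267.9 175.4]]
```

View pics/t18.png

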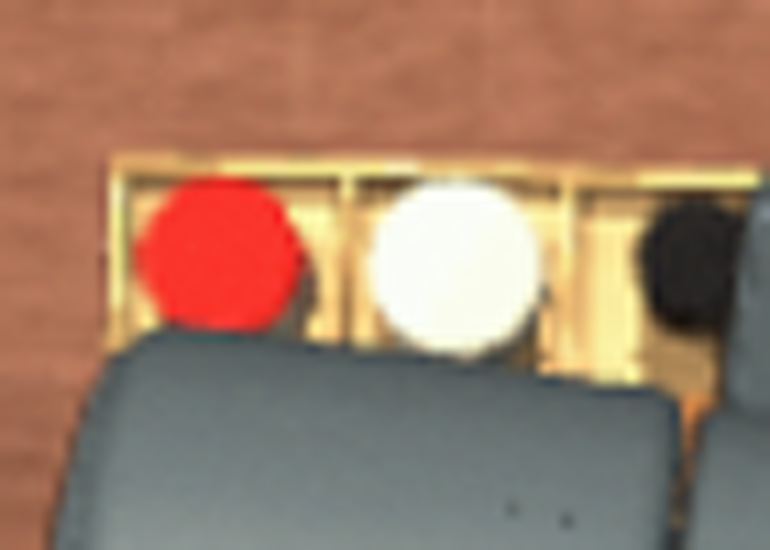

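View pics/s18.png

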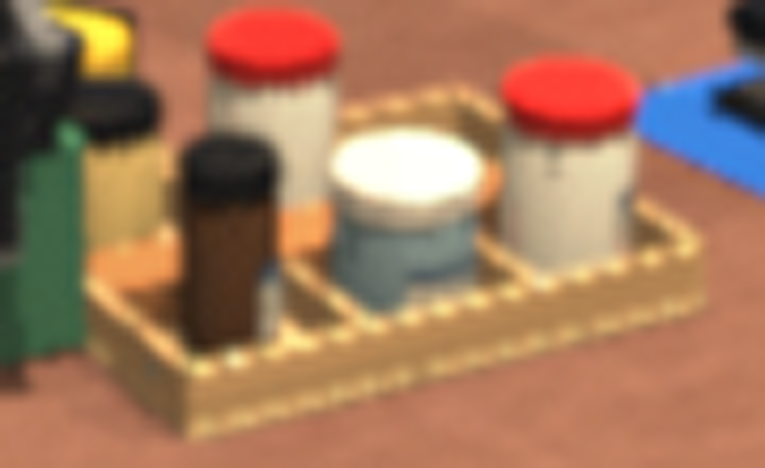

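The crate corner is seen at (200.0,209.4) and predicted at (200.0,208.6), so the crate follows the gripper rigidly. Continuing.

```bash
python3 -m crank '[{"grip":1,"offset":[-4,0,0],"angular":[0,0,0.3]},{"grip":1,"offset":[-10,0,0],"angular":[0,0,0.8]},{"grip":1,"offset":[-17,0,0],"angular":[0,0,1.4]},{"grip":1,"offset":[-24,0,0],"angular":[0,0,2]},{"grip":1,"offset":[-31,0,0],"angular":[0,0,2.6]},{"grip":1,"offset":[-38,-1,0],"angular":[0,0,3.2]},{"grip":1,"offset":[-45,-1,0],"angular":[0,0,3.7]},{"grip":1,"offset":[-51,-1,0],"angular":[0,0,4.1]},{"grip":1,"offset":[-55,-1,0],"angular":[0,0,4.3]},{"grip":1,"offset":[-56,-1,0],"angular":[0,0,4.3]}]'; python3 to.py .4678,-.0018,.0437,84.7 .4405,-.2956,.0437,84.7
python3 - <<'E'
from h import *
a=Cam("top"); b=Cam("side")
s=manip.sense(); from scipy.spatial.transform import Rotation as Ro
x=Ro.from_quat(s["tool_rot"]).as_matrix()[:,0]; psi=np.arctan2(x[1],x[0])-np.pi/2
R=np.array([[np.cos(psi),-np.sin(psi)],[np.sin(psi),np.cos(psi)]]); X=s["tcp_pos"][:2]+R@np.array([0,.136]); print("centre",X.round(4),np.degrees(psi).round(2))
for c,n,box,f in((a,"t19.png",(190,180,350,290),5),(b,"s19.png",(120,160,310,260),4.2)):
    im=c.bgr.copy(); 
    crop(c,*box,f,n); I=cv2.imread("pics/"+n)
    for q in((.081,.101),(.081,-.101),(-.081,-.101),(-.081,.101)):
        p=(c.proj(np.r_[X+R@np.array(q),.026])[0]-np.array(box[:2])+.5)*f; cv2.circle(I,(int(p[0]),int(p[1])),3,(255,0,255),-1)
    cv2.imwrite("pics/"+n,I)
E
```

```text
t: 43.8
tcp_pos: [0.4678, -0.0011, 0.0435]
tool_rot: [0.739, 0.673, 0.0, -0.001]
force: [-0.2, 9.8, 6.1]
finger_gap: 0.177
t 43.8 p [ 0.4678 -0.0011  0.0435] th 84.7 tilt 0.16 gap 0.177 F [-0.2  9.8  6.1] q [-0.24  0.66  1.97  0.    0.51 -0.15]
.4678,-.0018,.0437,84.7 offset [-0.7, 0.0, -0.2] ang [-0.1, -0.1, -0.0]
.4405,-.2956,.0437,84.7 offset [-295.8, 0.2, -0.9] ang [-0.1, -0.1, -0.0]
centre [0.4805 0.1344] -5.33
```

View pics/t19.png

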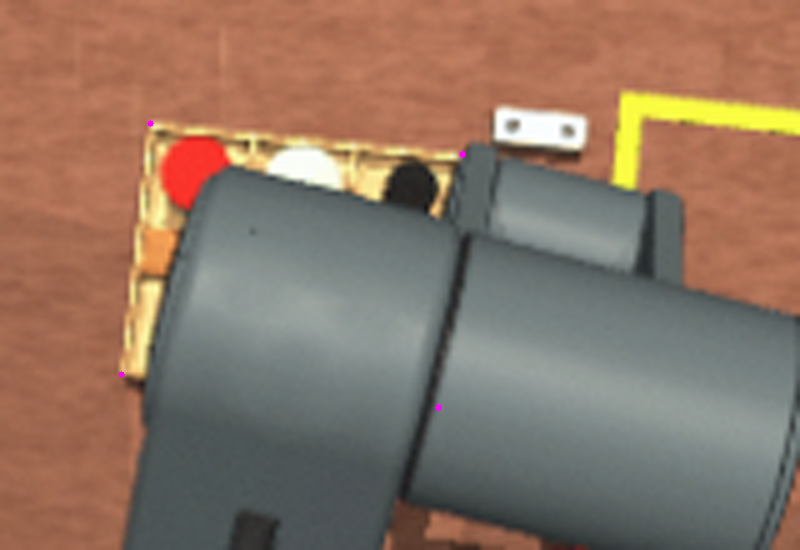

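View pics/s19.png

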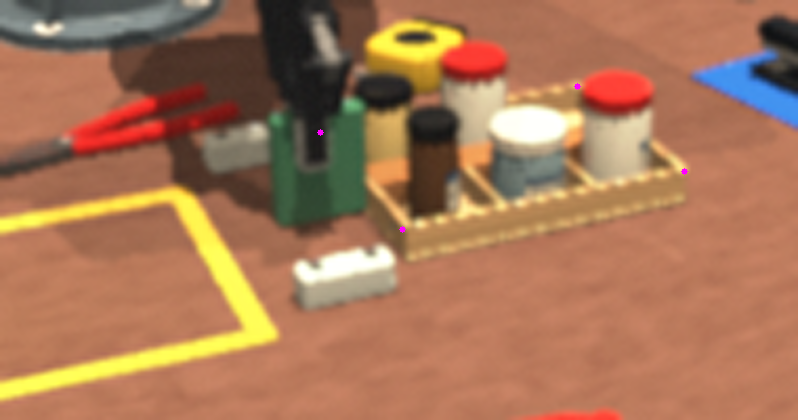

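```bash
python3 edge.py 219 281 200 216
```

```text
n 58 yaw -4.77 ends y 32.5 226.1 edge x at y=mid 560.6 131.9
corner [568.5 226.1] crate centre est [479.3 132.2] grip est [468.   -3.3]
```

```bash
python3 -m crank '[{"grip":1,"offset":[-4,0,0],"angular":[0,0,0]},{"grip":1,"offset":[-12,0,0],"angular":[0,0,0]},{"grip":1,"offset":[-22,0,0],"angular":[0,0,0]},{"grip":1,"offset":[-34,0,0],"angular":[0,0,0]},{"grip":1,"offset":[-46,0,0],"angular":[0,0,0]},{"grip":1,"offset":[-58,0,0],"angular":[0,0,0]},{"grip":1,"offset":[-70,0,0],"angular":[0,0,0]},{"grip":1,"offset":[-80,0,0],"angular":[0,0,0]},{"grip":1,"offset":[-87,0,0],"angular":[0,0,0]},{"grip":1,"offset":[-90,0,0],"angular":[0,0,0]}]'; python3 to.py .4405,-.2956,.0437,84.7; cat > ov.py <<'E'
from h import *
import sys
a=Cam("top"); b=Cam("side")
s=manip.sense(); from scipy.spatial.transform import Rotation as Ro
x=Ro.from_quat(s["tool_rot"]).as_matrix()[:,0]; psi=np.arctan2(x[1],x[0])-np.pi/2
R=np.array([[np.cos(psi),-np.sin(psi)],[np.sin(psi),np.cos(psi)]]); X=s["tcp_pos"][:2]+R@np.array([0,.136]); print("centre",X.round(4),np.degrees(psi).round(2))
bt=tuple(map(int,sys.argv[2].split(",")));bs=tuple(map(int,sys.argv[3].split(",")))
for c,n,box,f in((a,sys.argv[1]+"t.png",bt,4.5),(b,sys.argv[1]+"s.png",bs,4)):
    crop(c,*box,f,n); I=cv2.imread("pics/"+n)
    for q in((.081,.101),(.081,-.101),(-.081,-.101),(-.081,.101)):
        p=(c.proj(np.r_[X+R@np.array(q),.026])[0]-np.array(box[:2])+.5)*f; cv2.circle(I,(int(p[0]),int(p[1])),2,(255,0,255),-1)
    cv2.imwrite("pics/"+n,I)
E
python3 ov.py o1 230,180,400,290 100,160,290,270
```

```text
t: 44.95
tcp_pos: [0.4593, -0.0905, 0.0435]
tool_rot: [0.74, 0.673, 0.0, -0.002]
force: [0.8, 10.3, 6.4]
finger_gap: 0.176
t 45.0 p [ 0.4593 -0.0905  0.0435] th 84.6 tilt 0.22 gap 0.176 F [ 0.8 10.3  6.4] q [-0.44  0.66  1.96  0.    0.52 -0.35]
.4405,-.2956,.0437,84.7 offset [-206.0, 0.5, -0.9] ang [-0.1, -0.2, -0.1]
centre [0.472  0.0448] -5.35
```

View pics/o1t.png

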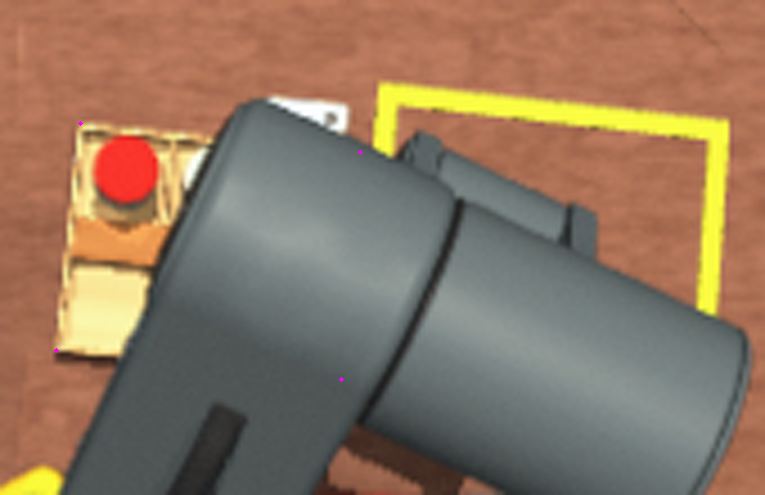

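View pics/o1s.png

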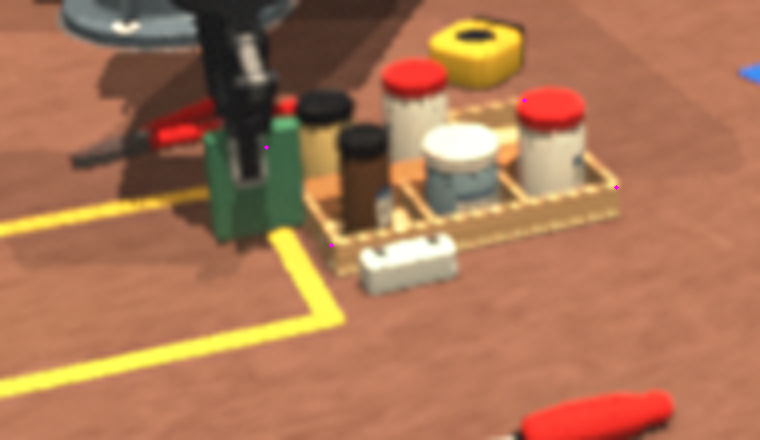

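The crate is in the gate, clear of both blocks with the pull steady at about 10 N. Continuing.

```bash
python3 -m crank '[{"grip":1,"offset":[-4,0,0],"angular":[0,0,0]},{"grip":1,"offset":[-12,0,0],"angular":[0,0,0]},{"grip":1,"offset":[-22,0,0],"angular":[0,0,0]},{"grip":1,"offset":[-34,0,0],"angular":[0,0,0]},{"grip":1,"offset":[-46,0,0],"angular":[0,0,0]},{"grip":1,"offset":[-58,0,0],"angular":[0,0,0]},{"grip":1,"offset":[-70,0,0],"angular":[0,0,0]},{"grip":1,"offset":[-82,0,0],"angular":[0,0,0]},{"grip":1,"offset":[-92,0,0],"angular":[0,0,0]},{"grip":1,"offset":[-96,0,0],"angular":[0,0,0]}]'; python3 to.py .4405,-.2956,.0437,84.7; python3 ov.py o2 230,180,400,290 80,160,270,270
```

```text
t: 46.05
tcp_pos: [0.45, -0.1853, 0.0434]
tool_rot: [0.739, 0.673, 0.001, -0.003]
force: [0.7, 10.6, 7.3]
finger_gap: 0.176
t 46.0 p [ 0.45   -0.1853  0.0434] th 84.6 tilt 0.35 gap 0.176 F [ 0.7 10.6  7.3] q [-0.62  0.67  1.92  0.    0.56 -0.53]
.4405,-.2956,.0437,84.7 offset [-110.7, 0.8, -0.8] ang [-0.2, -0.3, -0.1]
centre [ 0.4627 -0.0501] -5.33
```

View pics/o2t.png

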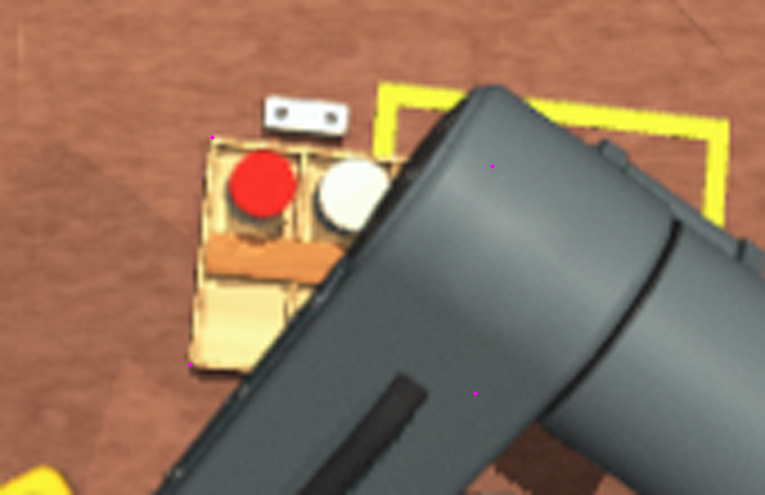

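View pics/o2s.png

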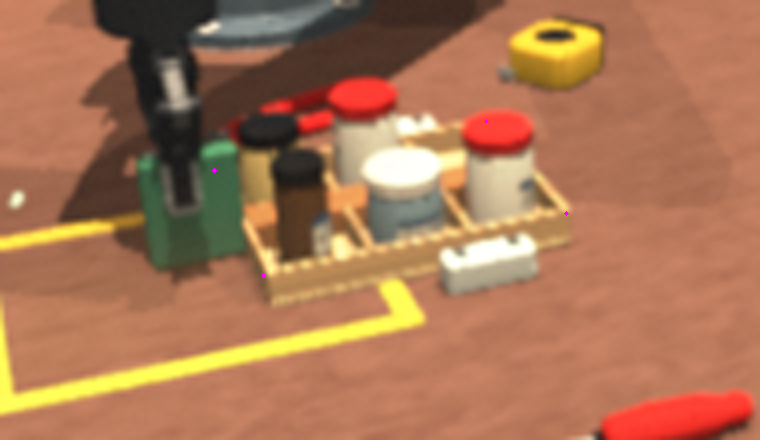

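```bash
python3 -m crank '[{"grip":1,"offset":[-5,0,0],"angular":[0,0,0]},{"grip":1,"offset":[-15,0,0],"angular":[0,0,0]},{"grip":1,"offset":[-28,0,0],"angular":[0,0,0]},{"grip":1,"offset":[-42,0,0],"angular":[0,0,0]},{"grip":1,"offset":[-56,0,0],"angular":[0,0,0]},{"grip":1,"offset":[-70,0,0],"angular":[0,0,0]},{"grip":1,"offset":[-84,0,0],"angular":[0,0,0]},{"grip":1,"offset":[-97,0,0],"angular":[0,0,0]},{"grip":1,"offset":[-107,0,0],"angular":[0,0,0]},{"grip":1,"offset":[-110,0,0],"angular":[0,0,0]}]'; python3 to.py .4618,-.3335,.0437,84.2; python3 ov.py o3 260,180,430,290 50,160,240,270; python3 edge.py 309 331 200 225
```

```text
t: 47.15
tcp_pos: [0.4399, -0.2937, 0.0433]
tool_rot: [0.739, 0.673, 0.001, -0.004]
force: [1.4, 12.4, 9.5]
finger_gap: 0.18
t 47.1 p [ 0.4399 -0.2937  0.0433] th 84.7 tilt 0.49 gap 0.180 F [ 1.4 12.4  9.5] q [-0.8   0.7   1.81  0.    0.64 -0.71]
.4618,-.3335,.0437,84.2 offset [-37.6, 25.5, -0.8] ang [-0.3, -0.4, 0.5]
centre [ 0.4526 -0.1583] -5.32
n 17 yaw 0.57 ends y -129.7 -77.7 edge x at y=mid 587.2 -103.7
corner [586.9 -77.7] crate centre est [ 507.  -179.5] grip est [ 508.3 -315.5]
```

View pics/o3t.png

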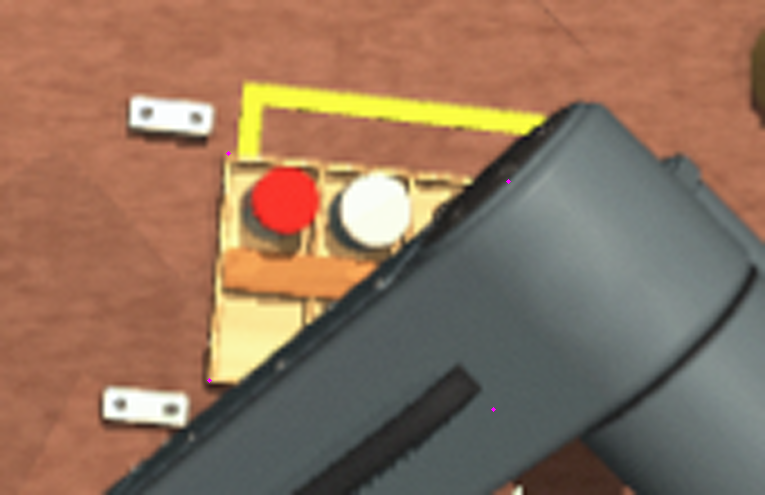

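View pics/o3s.png

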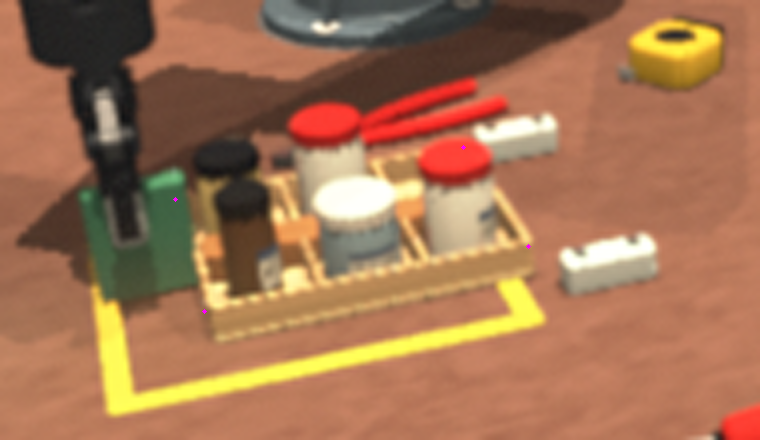

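```bash
python3 -m crank '[{"grip":1,"offset":[-3,2,0],"angular":[0,0,0.1]},{"grip":1,"offset":[-8,5,0],"angular":[0,0,0.3]},{"grip":1,"offset":[-14,9,0],"angular":[0,0,0.5]},{"grip":1,"offset":[-20,14,0],"angular":[0,0,0.7]},{"grip":1,"offset":[-26,19,0],"angular":[0,0,0.9]},{"grip":1,"offset":[-31,23,0],"angular":[0,0,1.1]},{"grip":1,"offset":[-35,25,0],"angular":[0,0,1.1]},{"grip":1,"offset":[-36,27,0],"angular":[0,0,1.1]},{"grip":1,"offset":[-36,27,0],"angular":[0,0,1.1]}]'; python3 to.py .4618,-.3335,.0437,84.2; python3 ov.py o4 260,180,430,290 50,160,240,270
```

```text
t: 48.2
tcp_pos: [0.46, -0.3292, 0.043]
tool_rot: [0.744, 0.669, -0.0, -0.009]
force: [-8.8, 10.2, 11.7]
finger_gap: 0.178
t 48.2 p [ 0.46   -0.3292  0.043 ] th 83.9 tilt 0.99 gap 0.178 F [-8.8 10.2 11.7] q [-0.82  0.73  1.7  -0.    0.72 -0.71]
.4618,-.3335,.0437,84.2 offset [-4.1, 2.2, -0.8] ang [-0.8, -0.6, -0.3]
centre [ 0.4745 -0.1939] -6.09
```

View pics/o4t.png

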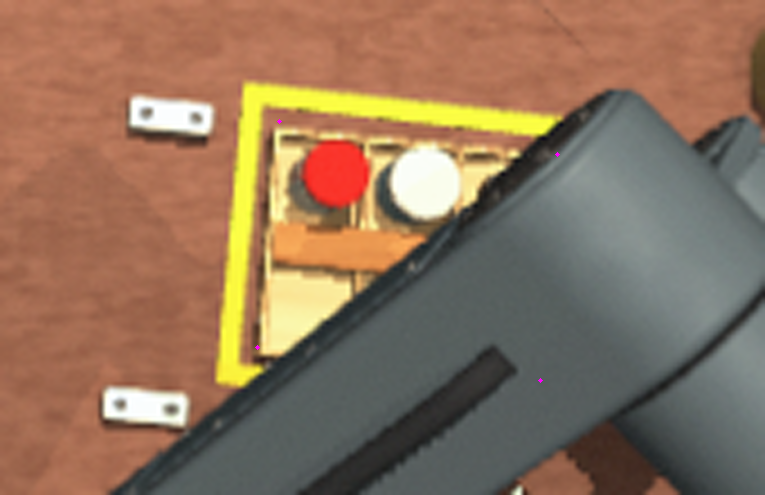

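View pics/o4s.png

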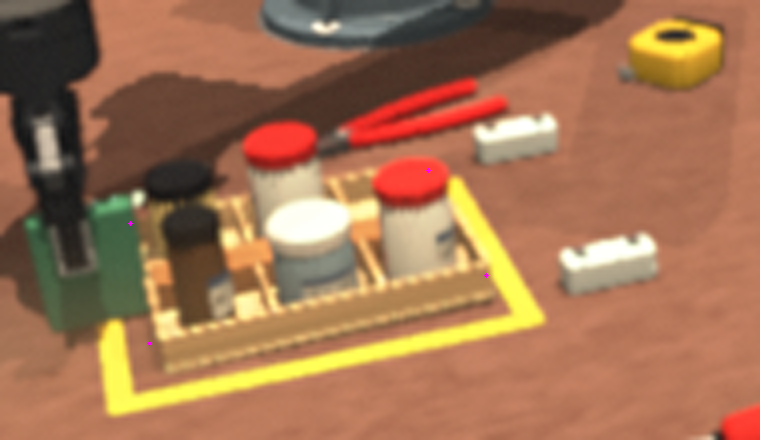

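```bash
python3 - <<'E'
from h import *
a=Cam("top");b=Cam("side")
h=a.hsv.astype(int)
# far wall top edge: wood pixel after yellow+bench gap
pts=[]
for x in range(322,376):
    col=h[200:226,x]; yel=(col[:,0]>=24)&(col[:,0]<=36)&(col[:,1]>=200)
    wood=(col[:,0]>=14)&(col[:,0]<=34)&(col[:,2]>=160)&(col[:,1]<170)&(~yel)
    y0=(np.flatnonzero(yel).max()+2) if yel.any() else 0
    w=np.flatnonzero(wood[y0:])
    if len(w): pts.append((x,200+y0+w[0]))
P=a.plane(np.array(pts)-[0,.5],.026)[:,:2]*1000
m=np.ones(len(P),bool)
for _ in range(5):
    k=np.polyfit(P[m,1],P[m,0],1); m=abs(P[:,0]-np.polyval(k,P[:,1]))<2.5
psi=-np.degrees(np.arctan(k[0])); print(len(P),m.sum(),"yaw",psi.round(2),"x at y=-140",np.polyval(k,-140).round(1))
# expected far edge for perfect pose
ps=np.radians(-5.8);c,s=np.cos(ps),np.sin(ps); ex=np.array([475.6,-198.2])+81*np.array([c,s]); t=( -140-ex[1])/c; print("want x at y=-140",(ex[0]+t*-s).round(1))
pc=(260+273/4.5-.5,180+131/4.5-.5); print("corner",a.plane([pc],.026)*1000,"want",np.array([475.6,-198.2])+81*np.array([c,s])+101*np.array([-s,c]))
pc=(50+492/4-.5,160+275/4-.5); print("side corner",b.plane([pc],.026)*1000)
pc=(50+163/4-.5,160+343/4-.5); print("side corner -y",b.plane([pc],.026)*1000,"want",np.array([475.6,-198.2])+81*np.array([c,s])-101*np.array([-s,c]))
E
```

```text
54 45 yaw -5.46 x at y=-140 589.9
want x at y=-140 562.9
corner [[559.05098988 -97.4462572   26.        ]] want [ 566.39202343 -105.90260848]
side corner [[566.39042471 -98.9322038   26.        ]]
side corner -y [[ 547.84418563 -295.95813016   26.        ]] want [ 545.9786514  -306.86851166]
```

```bash
python3 - <<'E'
from h import *
a=Cam("top");b=Cam("side")
for n,p in(("outer +x+y",(545,319)),("outer +x-y",(113,412))): print(n,(b.plane([(50+p[0]/4-.5,160+p[1]/4-.5)],0)*1000).round(1))
crop(a,310,195,365,235,14,"t20.png"); crop(b,55,190,190,265,5.9,"s20.png")
E
```

```text
outer +x+y [[590.4 -75.3   0. ]]
outer +x-y [[ 565.2 -332.2    0. ]]
```

View pics/t20.png

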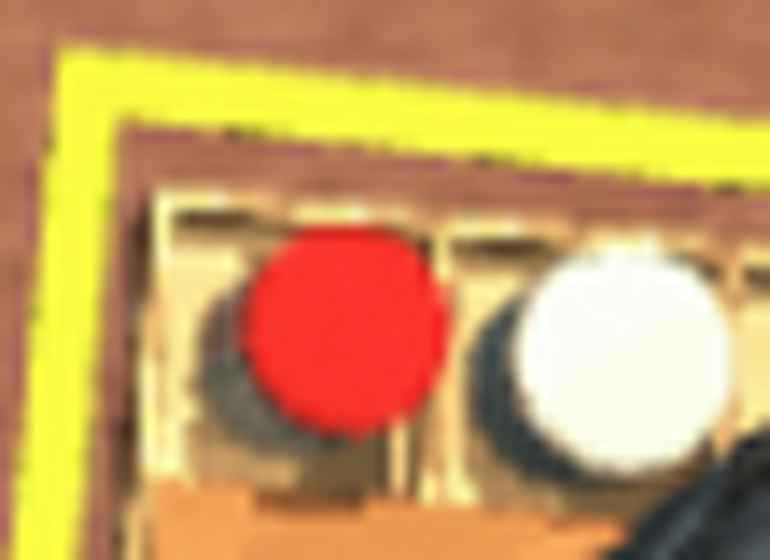

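View pics/s20.png

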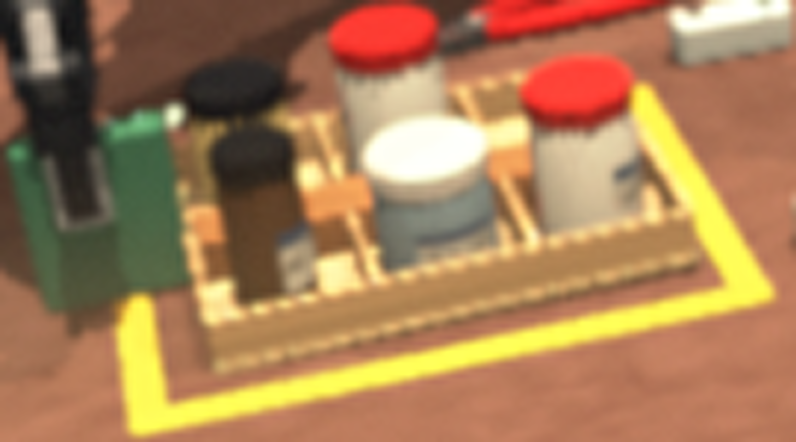

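```bash
python3 - <<'E'
from h import *
a=Cam("top");b=Cam("side")
T=lambda p,z:(a.plane([(310+p[0]/14-.5,195+p[1]/14-.5)],z)[0]*1000)[:2].round(1)
S=lambda p,z:(b.plane([(55+p[0]/5.9-.5,190+p[1]/5.9-.5)],z)[0]*1000)[:2].round(1)
print("T crate corner",T((152,186),.026),"far edge pt",T((700,232),.026),"left edge low",T((128,555),.026))
print("T bay inner corner",T((120,120),0),T((770,190),0),T((75,555),0))
print("S crate base corners",S((700,266),0),S((215,372),0)," top corners",S((695,212),.026),S((210,322),.026))
print("S bay inner corners",S((727,287),0),S((168,405),0),"outer",S((773,297),0),S((133,433),0))
E
```

```text
T crate corner [561.7 -98.1] far edge pt [ 552.2 -225. ] left edge low [476.6 -91.6]
T bay inner corner [580.5 -94.4] [ 565.4 -247.6] [478.3 -82.8]
S crate base corners [553.6 -94.4] [ 537.1 -296.5]  top corners [552.7 -94.2] [ 542.4 -295.2]
S bay inner corners [575.7 -90.7] [ 552.5 -318. ] outer [592.7 -76.9] [ 566. -334.]
```

Both views agree: the crate must go about 8 mm further along -y and turn about 1.6° more clockwise. Correcting.

```bash
python3 -m crank '[{"grip":1,"offset":[-2,0,0],"angular":[0,0,0.4]},{"grip":1,"offset":[-4,-1,0],"angular":[0,0,0.9]},{"grip":1,"offset":[-6,-1,0],"angular":[0,0,1.4]},{"grip":1,"offset":[-8,-1,0],"angular":[0,0,2]},{"grip":1,"offset":[-8,-1,0],"angular":[0,0,2.2]},{"grip":1,"offset":[-8,-1,0],"angular":[0,0,2.2]},{"grip":1,"offset":[-8,-1,0],"angular":[0,0,2.2]}]'; python3 to.py
python3 - <<'E'
from h import *
a=Cam("top");b=Cam("side")
crop(a,310,195,365,235,14,"t21.png"); crop(b,45,190,180,265,5.9,"s21.png")
E
```

```text
t: 49.3
tcp_pos: [0.4603, -0.3373, 0.0429]
tool_rot: [0.757, 0.653, 0.001, -0.007]
force: [-2.6, 11.0, 9.4]
finger_gap: 0.182
t 49.3 p [ 0.4603 -0.3373  0.0429] th 81.6 tilt 0.77 gap 0.182 F [-2.6 11.   9.4] q [-0.83  0.73  1.7   0.    0.73 -0.68]
```

View pics/t21.png

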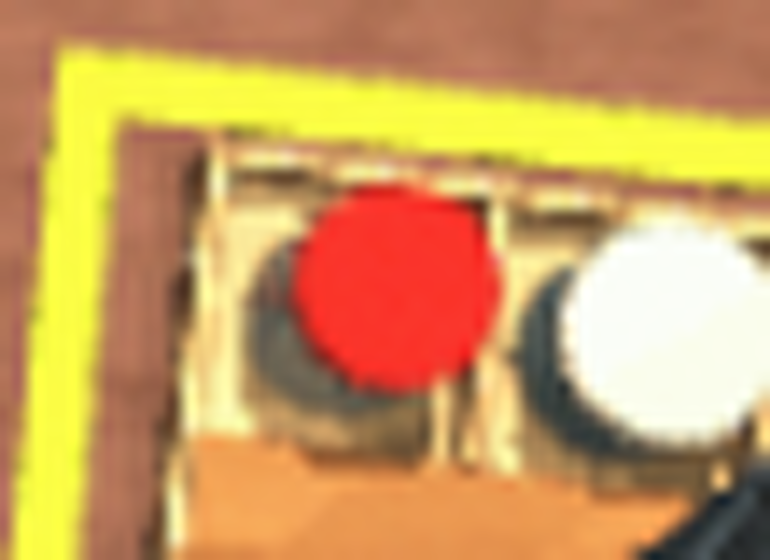

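View pics/s21.png

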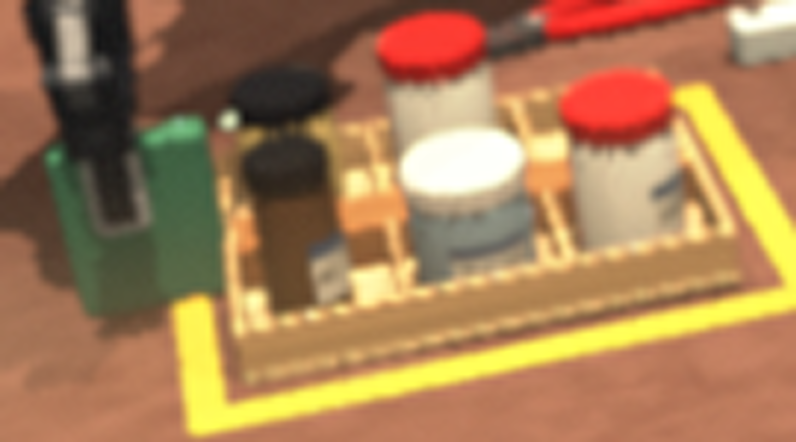

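```bash
python3 - <<'E'
from h import *
a=Cam("top");b=Cam("side")
T=lambda p,z:(a.plane([(310+p[0]/14-.5,195+p[1]/14-.5)],z)[0]*1000)[:2]
S=lambda p,z:(b.plane([(45+p[0]/5.9-.5,190+p[1]/5.9-.5)],z)[0]*1000)[:2]
ps=np.radians(-5.8);R=np.array([[np.cos(ps),-np.sin(ps)],[np.sin(ps),np.cos(ps)]])
def d(n,c,w): print(n,"in bay axes, rel. inner corner:",(R.T@(c-w)).round(1))
wT=T((120,120),0); w1=S((786,287),0); w2=S((227,405),0)
c=T((205,143),.026); d("T +x+y",c,wT); e=T((166,545),.026); print("T left edge yaw",np.degrees(np.arctan2(*(c-e)[::-1])).round(2)); f=T((765,207),.026); print("T far edge yaw",-np.degrees(np.arctan2((c-f)[0],(c-f)[1])).round(2))
for z,p,q in((0,(741,276),(250,382)),(.026,(735,226),(238,334))):
    c1=S(p,z);c2=S(q,z); d("S +x+y",c1,w1); d("S +x-y",c2,w2); print("S yaw",-np.degrees(np.arctan2((c1-c2)[0],(c1-c2)[1])).round(2),np.linalg.norm(c1-c2).round(1))
E
```

```text
T +x+y in bay axes, rel. inner corner: [ -7.  -16.9]
T left edge yaw -6.21
T far edge yaw -6.01
S +x+y in bay axes, rel. inner corner: [-16.5 -15.1]
S +x-y in bay axes, rel. inner corner: [-13.7  10.1]
S yaw -5.02 203.3
S +x+y in bay axes, rel. inner corner: [-14.  -16.3]
S +x-y in bay axes, rel. inner corner: [-7.9  9.3]
S yaw -4.11 203.0
```

```bash
python3 -m crank '[{"grip":1,"offset":[2,-1,0],"angular":[0,0,0]},{"grip":1,"offset":[3,-2,0],"angular":[0,0,0]},{"grip":1,"offset":[3,-2,0],"angular":[0,0,0]},{"grip":0.6,"offset":[3,-2,0],"angular":[0,0,0]},{"grip":0.3,"offset":[3,-2,0],"angular":[0,0,0]},{"grip":0,"offset":[3,-2,0],"angular":[0,0,0]},{"grip":0,"offset":[3,-2,0],"angular":[0,0,0]},{"grip":0,"offset":[3,-2,0],"angular":[0,0,0]}]'; python3 to.py;  python3 -m crank '[{"grip":0,"offset":[0,0,-15],"angular":[0,0,0]},{"grip":0,"offset":[0,0,-45],"angular":[0,0,0]},{"grip":0,"offset":[0,0,-85],"angular":[0,0,0]},{"grip":0,"offset":[0,0,-120],"angular":[0,0,0]},{"grip":0,"offset":[-40,0,-130],"angular":[0,0,0]},{"grip":0,"offset":[-85,0,-135],"angular":[0,0,0]},{"grip":0,"offset":[-130,0,-140],"angular":[0,0,0]},{"grip":0,"offset":[-175,0,-140],"angular":[0,0,0]},{"grip":0,"offset":[-200,0,-140],"angular":[0,0,0]},{"grip":0,"offset":[-210,0,-140],"angular":[0,0,0]}]'; python3 crate.py 305,195,385,275 120,140,410,300 c5; python3 to.py
```

```text
t: 50.3
tcp_pos: [0.4618, -0.3406, 0.0432]
tool_rot: [0.758, 0.652, -0.0, 0.0]
force: [-0.5, -0.5, -0.3]
finger_gap: 0.991
t 50.3 p [ 0.4618 -0.3406  0.0432] th 81.4 tilt 0.01 gap 0.991 F [-0.5 -0.5 -0.3] q [-0.83  0.73  1.7  -0.    0.71 -0.68]
t: 51.3
tcp_pos: [0.4294, -0.551, 0.183]
tool_rot: [0.759, 0.651, -0.0, 0.001]
force: [0.5, -0.6, -1.3]
finger_gap: 0.998
crate [ 482.6 -178. ] [243.5 259.8] 0.59
spine [ 479.6 -201.1] [194.9  32.2] 82.18
green [ 459.4 -322. ] [69.5 17.9] 80.99 [384 236  23   7 119]
t 51.4 p [ 0.4299 -0.5487  0.1827] th 81.3 tilt 0.04 gap 0.995 F [-0.3 -0.  -0.9] q [-1.07  0.68  1.28  0.    1.19 -0.92]
```

View pics/c5t.png

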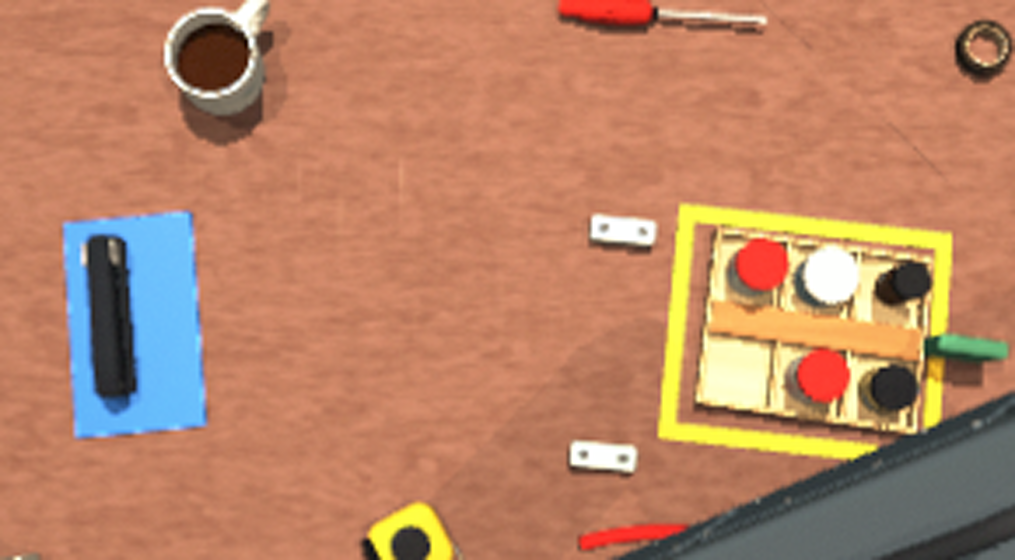

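View pics/c5s.png

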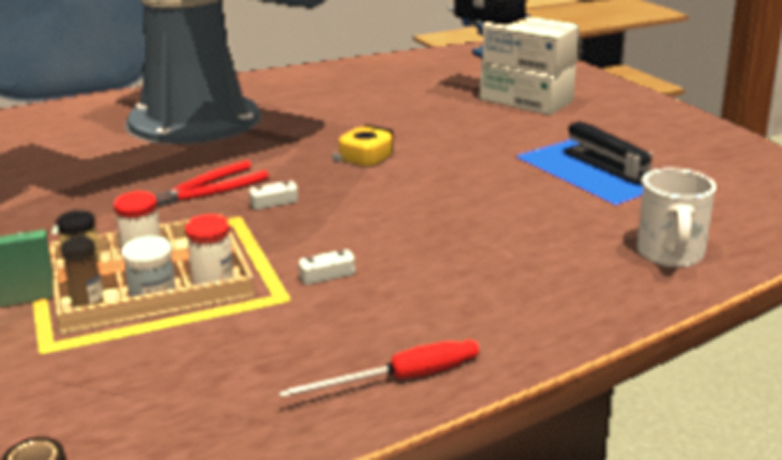

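The picture shows two things. The stapler was knocked toward the mat's +y edge, and the crate sits inside the outline but turned slightly too far. I'll clear the arm from view and measure both.

```bash
python3 to.py .25,-.59,.22,81.4; python3 -m crank '[{"grip":0,"offset":[-5,-30,0],"angular":[0,0,0]},{"grip":0,"offset":[-15,-70,-10],"angular":[0,0,0]},{"grip":0,"offset":[-30,-110,-20],"angular":[0,0,0]},{"grip":0,"offset":[-45,-150,-30],"angular":[0,0,0]},{"grip":0,"offset":[-60,-175,-40],"angular":[0,0,0]},{"grip":0,"offset":[-60,-175,-40],"angular":[0,0,0]}]'; cat > fin.py <<'E'
from h import *
import sys
a=Cam("top");b=Cam("side")
crop(a,305,190,395,280,8,sys.argv[1]+"t.png"); crop(b,30,190,180,270,5.3,sys.argv[1]+"s.png"); crop(a,130,190,200,275,7,sys.argv[1]+"m.png"); crop(b,275,155,360,215,8,sys.argv[1]+"n.png")
E
python3 fin.py f1; python3 to.py
```

```text
t 51.4 p [ 0.4299 -0.5487  0.1827] th 81.3 tilt 0.04 gap 0.995 F [-0.3 -0.  -0.9] q [-1.07  0.68  1.28  0.    1.19 -0.92]
.25,-.59,.22,81.4 offset [-67.9, -171.6, -37.3] ang [-0.0, -0.0, -0.1]
t: 52.0
tcp_pos: [0.2463, -0.5816, 0.225]
tool_rot: [0.759, 0.651, -0.001, 0.001]
force: [-0.3, 0.4, 0.1]
finger_gap: 0.997
t 52.1 p [ 0.2491 -0.5797  0.2235] th 81.4 tilt 0.08 gap 1.001 F [-0.2  0.3 -0.3] q [-1.34  0.54  1.42  0.    1.17 -1.19]
```

View pics/f1t.png

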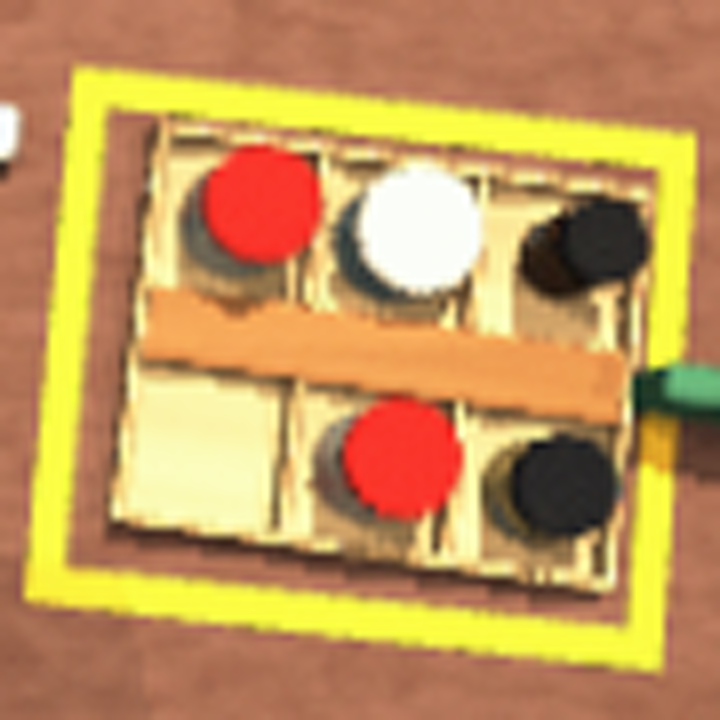

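View pics/f1s.png

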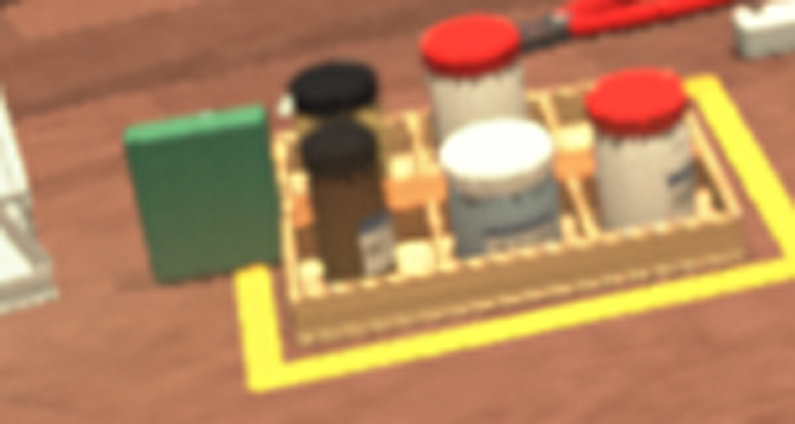

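View pics/f1m.png

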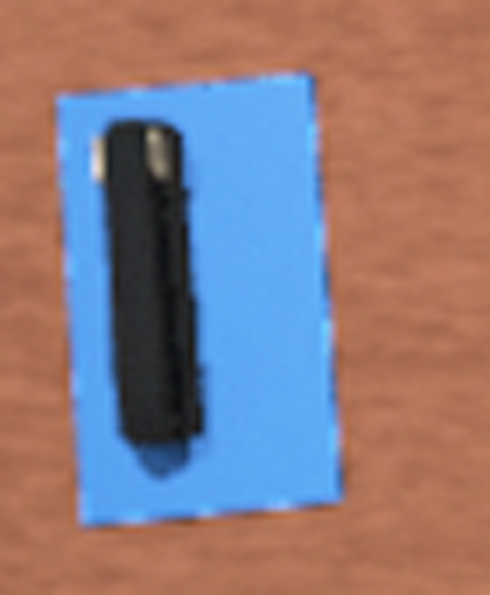

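View pics/f1n.png

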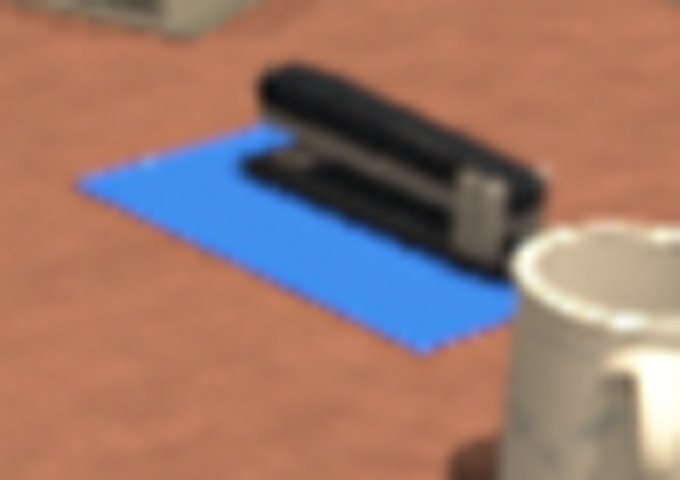

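```bash
cat > rel.py <<'E'
# crate corners (crop px of fNt.png, order +x+y,+x-y,-x-y,-x+y) vs bay
from h import *
import sys
a=Cam("top")
cs=np.array([list(map(float,s.split(","))) for s in sys.argv[1:5]])
W=a.plane(cs/8+[305,190]-.5,.026)[:,:2]*1000
c=W.mean(0); yl=[W[0]-W[1],W[3]-W[2]]; xl=[W[0]-W[3],W[1]-W[2]]
yaws=[-np.degrees(np.arctan2(v[0],v[1])) for v in yl]+[np.degrees(np.arctan2(v[1],v[0])) for v in xl]
print("centre",c.round(1),"yaws",np.round(yaws,1),"len",[np.linalg.norm(v).round(1) for v in yl+xl])
ps=np.radians(-5.8);R=np.array([[np.cos(ps),-np.sin(ps)],[np.sin(ps),np.cos(ps)]]); B=np.array([475.6,-198.2])
print("centre in bay",(R.T@(c-B)).round(1)); print("corner in bay (limits 95,115)",((W-B)@R).round(1).tolist())
E
python3 rel.py 163,115 655,185 610,590 110,525
python3 - <<'E'
from h import *
a=Cam("top")
_,_,M=blobs(a,(24,120,120),(36,255,255),(300,190,400,280))
O=cv2.inRange(a.hsv,np.array((8,130,185)),np.array((17,255,255))); O[:200]=0;O[:,:318]=0;O[:,384:]=0;O[262:]=0
n,l,st,_=cv2.connectedComponentsWithStats(O); i=1+np.argmax(st[1:,4]); k=np.argwhere(l==i)[:,::-1].astype(float)
P=a.plane(k,.026)[:,:2]*1000; m,V=P.mean(0),np.linalg.eigh(np.cov(P.T))[1][:,1]; print("spine mean",m.round(1),"yaw",(-np.degrees(np.arctan(V[0]/V[1]))).round(2))
# stapler
bl,l,M=blobs(a,(0,0,0),(180,255,60),(140,200,170,260),40); print([x[1] for x in bl])
cs,_=cv2.findContours(M,cv2.RETR_EXTERNAL,cv2.CHAIN_APPROX_NONE); k=max(cs,key=len).reshape(-1,2)
for z in(.03,.049):
    r=cv2.minAreaRect((a.plane(k,z)[:,:2]*1000).astype(np.float32)); print("stapler",z,np.round(r[0],1),np.round(r[1],1),round(r[2],1))
r=np.radians(6.02); Rm=np.array([[np.cos(r),-np.sin(r)],[np.sin(r),np.cos(r)]])
for z in (.03,.049):
    W=a.plane(k,z)[:,:2]*1000; L=(W-[480,427])@Rm; print("in mat",z,L.min(0).round(1),L.max(0).round(1))
E
```

```text
centre [ 479.5 -201.1] yaws [-7.6 -7.  -8.  -8.1] len [np.float64(201.4), np.float64(201.1), np.float64(166.4), np.float64(164.2)]
centre in bay [ 4.2 -2.5]
corner in bay (limits 95,115) [[89.9, 94.9], [83.6, -106.4], [-80.4, -99.8], [-76.4, 101.3]]
spine mean [ 478.8 -202.2] yaw -7.38
[array([145, 208,  14,  45, 462], dtype=int32)]
stapler 0.03 [485.1 443.1] [143.1  34.9] 6.1
stapler 0.049 [483.6 439.2] [141.4  34.4] 6.1
in mat 0.03 [-64.8  -2. ] [78.3 32.9]
in mat 0.049 [-65.8  -5.6] [75.6 28.9]
```

The stapler is still wholly on the mat, at least 15 mm inside every edge, and aligned with it to 0.1°, so I'll leave it. The crate is inside the bay but 1.6–1.7° off square and 4 mm off centre. I'll re-grip and trim it.

```bash
python3 to.py .4605,-.338,.17,82.5; python3 -m crank '[{"grip":0,"offset":[25,15,0],"angular":[0,0,0]},{"grip":0,"offset":[62,42,0],"angular":[0,0,-0.5]},{"grip":0,"offset":[105,72,5],"angular":[0,0,-1]},{"grip":0,"offset":[145,100,20],"angular":[0,0,-1]},{"grip":0,"offset":[185,125,35],"angular":[0,0,-1]},{"grip":0,"offset":[220,150,45],"angular":[0,0,-1]},{"grip":0,"offset":[245,165,52],"angular":[0,0,-1]},{"grip":0,"offset":[262,172,52],"angular":[0,0,-1]},{"grip":0,"offset":[262,172,52],"angular":[0,0,-1]}]'; python3 to.py .4605,-.338,.17,82.5
```

```text
t 52.2 p [ 0.2501 -0.5794  0.2228] th 81.6 tilt 0.12 gap 1.002 F [-0.4 -0.1 -0.4] q [-1.34  0.55  1.42  0.    1.17 -1.19]
.4605,-.338,.17,82.5 offset [269.6, 172.7, 53.4] ang [-0.0, -0.1, -0.9]
t: 53.1
tcp_pos: [0.4592, -0.3431, 0.1703]
tool_rot: [0.75, 0.661, 0.0, -0.002]
force: [0.5, -0.7, -0.6]
finger_gap: 0.997
t 53.1 p [ 0.4592 -0.3431  0.1703] th 82.8 tilt 0.20 gap 0.997 F [ 0.5 -0.7 -0.6] q [-0.84  0.54  1.62  0.    0.99 -0.71]
.4605,-.338,.17,82.5 offset [5.2, 0.6, 0.3] ang [-0.1, -0.2, 0.3]
```

```bash
python3 -m crank '[{"grip":0,"offset":[5,0,30],"angular":[0,0,0]},{"grip":0,"offset":[5,0,65],"angular":[0,0,0]},{"grip":0,"offset":[5,0,95],"angular":[0,0,0]},{"grip":0,"offset":[5,0,115],"angular":[0,0,0]},{"grip":0,"offset":[5,0,125],"angular":[0,0,0]},{"grip":0,"offset":[5,0,126],"angular":[0,0,0]},{"grip":0,"offset":[5,0,126],"angular":[0,0,0]}]'; python3 to.py; python3 fin.py f2
```

```text
t: 53.8
tcp_pos: [0.4586, -0.3433, 0.0458]
tool_rot: [0.752, 0.659, -0.0, 0.0]
force: [-0.1, 0.3, 0.4]
finger_gap: 0.996
t 53.8 p [ 0.4586 -0.3433  0.0458] th 82.5 tilt 0.05 gap 0.996 F [-0.1  0.3  0.4] q [-0.84  0.73  1.7  -0.    0.71 -0.71]
```

View pics/f2t.png

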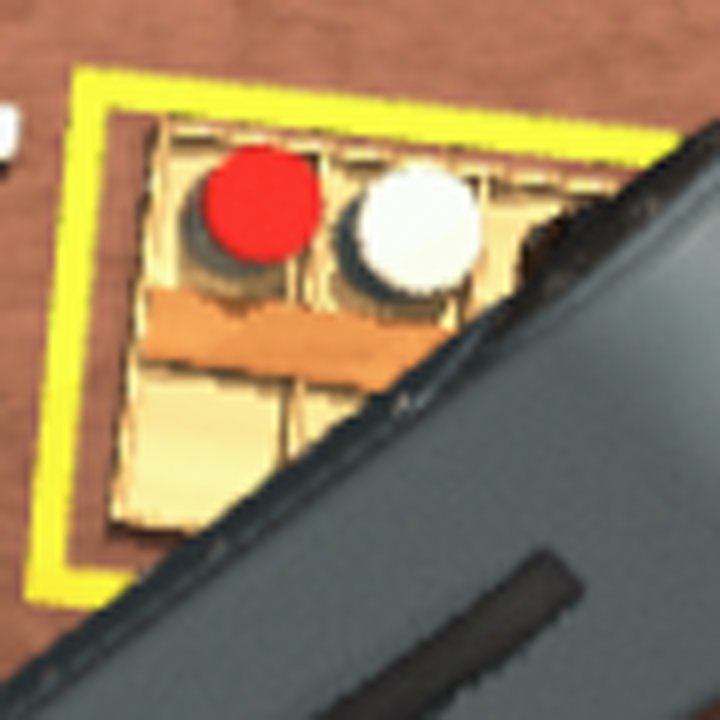

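View pics/f2s.png

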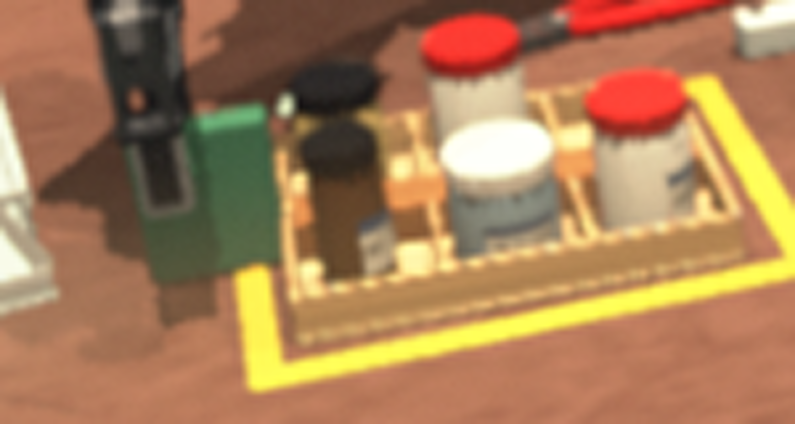

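```bash
python3 -m crank '[{"grip":0.5,"offset":[0,0,0],"angular":[0,0,0]},{"grip":0.7,"offset":[0,0,0],"angular":[0,0,0]},{"grip":0.8,"offset":[0,0,0],"angular":[0,0,0]},{"grip":0.9,"offset":[0,0,0],"angular":[0,0,0]},{"grip":1,"offset":[0,0,0],"angular":[0,0,0]},{"grip":1,"offset":[0,0,0],"angular":[0,0,0]},{"grip":1,"offset":[0,0,0],"angular":[0,0,0]},{"grip":1,"offset":[0,0,0],"angular":[0,0,0]}]' 60; python3 to.py; python3 fin.py f3; python3 -m crank '[{"grip":1,"offset":[0.5,0,0],"angular":[0,0,-0.4]},{"grip":1,"offset":[1,0,0],"angular":[0,0,-0.8]},{"grip":1,"offset":[1.5,0,0],"angular":[0,0,-1.3]},{"grip":1,"offset":[2,0,0],"angular":[0,0,-1.8]},{"grip":1,"offset":[2,0,0],"angular":[0,0,-1.8]},{"grip":1,"offset":[2,0,0],"angular":[0,0,-1.8]}]'; python3 to.py; python3 fin.py f4
```

```text
t: 54.7
tcp_pos: [0.4587, -0.343, 0.0457]
tool_rot: [0.752, 0.659, 0.0, 0.0]
force: [1.6, 0.1, 4.0]
finger_gap: 0.176
t 54.7 p [ 0.4587 -0.343   0.0457] th 82.4 tilt 0.06 gap 0.176 F [1.6 0.1 4. ] q [-0.84  0.73  1.7   0.    0.71 -0.71]
t: 55.4
tcp_pos: [0.4601, -0.3419, 0.0457]
tool_rot: [0.742, 0.67, 0.0, 0.002]
force: [4.7, -2.4, 3.9]
finger_gap: 0.175
t 55.4 p [ 0.4601 -0.3419  0.0457] th 84.2 tilt 0.23 gap 0.175 F [ 4.7 -2.4  3.9] q [-0.83  0.73  1.7   0.    0.71 -0.73]
```

View pics/f3t.png

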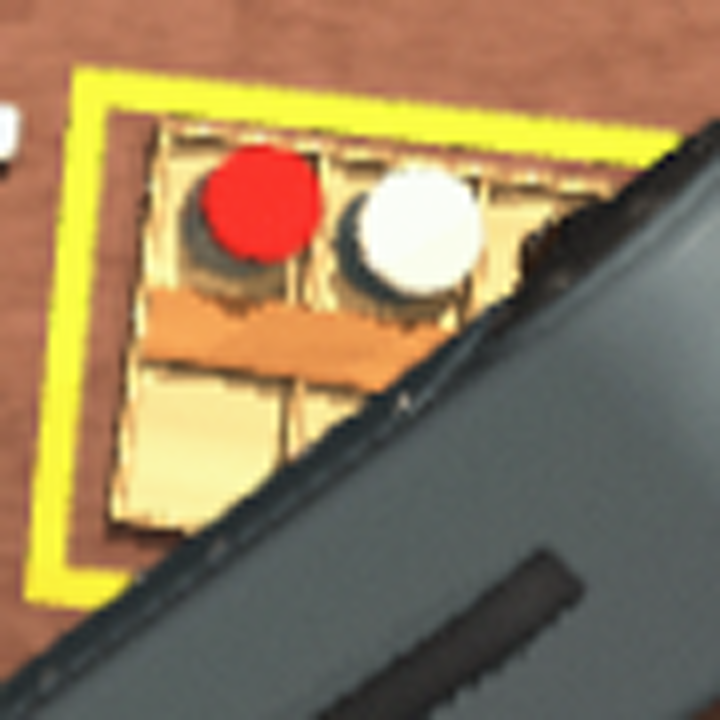

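View pics/f4t.png

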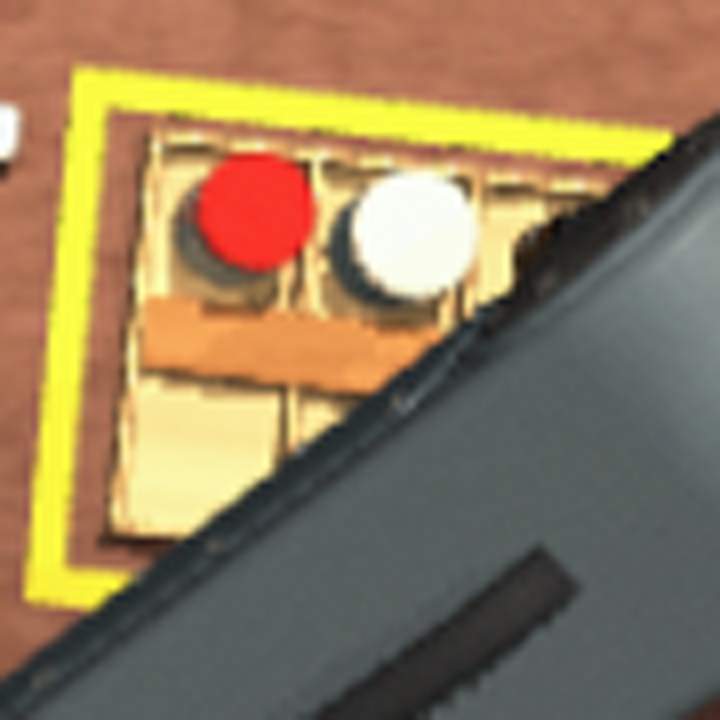

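View pics/f4s.png

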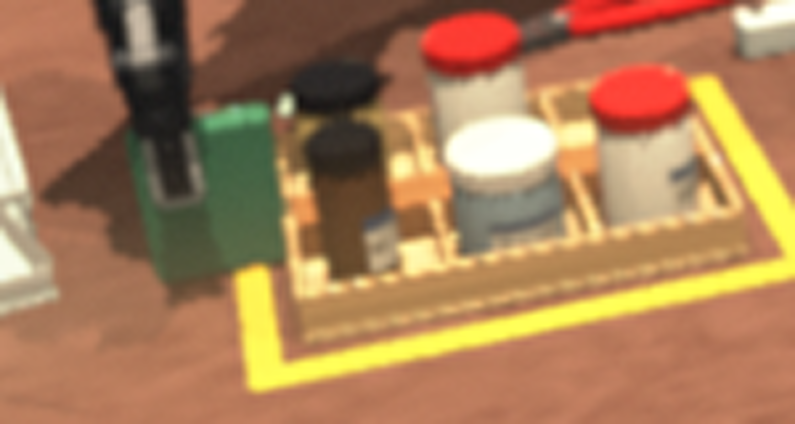

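```bash
python3 -m crank '[{"grip":1,"offset":[0.5,0.5,0],"angular":[0,0,-0.4]},{"grip":1,"offset":[1,1,0],"angular":[0,0,-0.9]},{"grip":1,"offset":[1,1,0],"angular":[0,0,-0.9]},{"grip":1,"offset":[1,1,0],"angular":[0,0,-0.9]},{"grip":0.7,"offset":[1,1,0],"angular":[0,0,-0.9]},{"grip":0.4,"offset":[1,1,0],"angular":[0,0,-0.9]},{"grip":0,"offset":[1,1,0],"angular":[0,0,-0.9]},{"grip":0,"offset":[1,1,0],"angular":[0,0,-0.9]},{"grip":0,"offset":[1,1,0],"angular":[0,0,-0.9]}]'; python3 -m crank '[{"grip":0,"offset":[0,0,-15],"angular":[0,0,0]},{"grip":0,"offset":[0,0,-45],"angular":[0,0,0]},{"grip":0,"offset":[0,0,-85],"angular":[0,0,0]},{"grip":0,"offset":[0,0,-120],"angular":[0,0,0]},{"grip":0,"offset":[-40,-30,-140],"angular":[0,0,0]},{"grip":0,"offset":[-80,-60,-150],"angular":[0,0,0]},{"grip":0,"offset":[-120,-90,-160],"angular":[0,0,0]},{"grip":0,"offset":[-160,-120,-170],"angular":[0,0,0]},{"grip":0,"offset":[-200,-150,-175],"angular":[0,0,0]},{"grip":0,"offset":[-225,-180,-175],"angular":[0,0,0]}]'; python3 fin.py f5; python3 to.py
```

```text
t: 56.4
tcp_pos: [0.4592, -0.3395, 0.045]
tool_rot: [0.736, 0.677, -0.0, -0.001]
force: [0.7, 0.0, -0.5]
finger_gap: 0.957
t: 57.4
tcp_pos: [0.2599, -0.5516, 0.2214]
tool_rot: [0.736, 0.677, -0.001, 0.001]
force: [-0.2, -1.4, 0.0]
finger_gap: 0.996
t 57.5 p [ 0.2565 -0.5533  0.2206] th 84.8 tilt 0.22 gap 0.999 F [-0.3  0.8  0. ] q [-1.32  0.52  1.49 -0.    1.14 -1.23]
```

View pics/f5t.png

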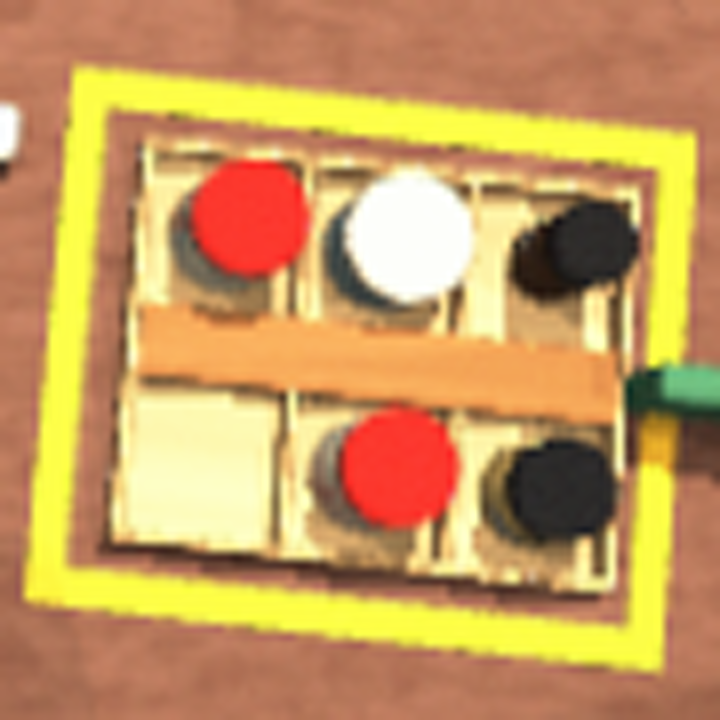

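View pics/f5s.png

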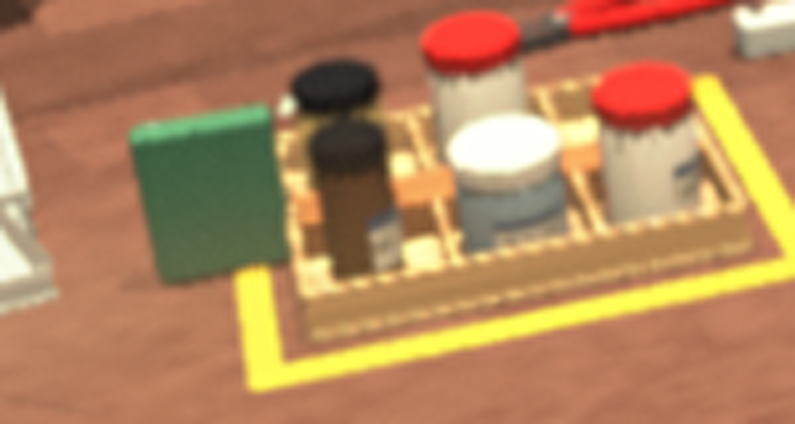

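View pics/f5m.png

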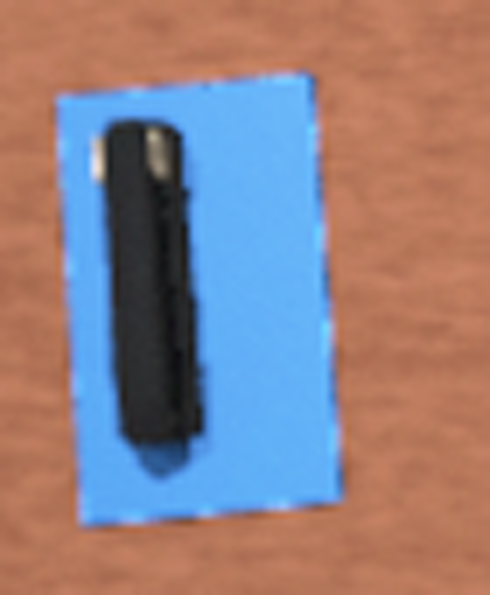

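```bash
python3 rel.py 145,138 640,186 610,592 110,545
python3 - <<'E'
from h import *
a=Cam("top")
O=cv2.inRange(a.hsv,np.array((8,130,185)),np.array((17,255,255))); O[:200]=0;O[:,:318]=0;O[:,384:]=0;O[262:]=0
n,l,st,_=cv2.connectedComponentsWithStats(O); i=1+np.argmax(st[1:,4]); k=np.argwhere(l==i)[:,::-1].astype(float)
P=a.plane(k,.026)[:,:2]*1000; m,V=P.mean(0),np.linalg.eigh(np.cov(P.T))[1][:,1]; print("spine mean",m.round(1),"yaw",(-np.degrees(np.arctan(V[0]/V[1]))).round(2))
E
```

```text
centre [ 474.8 -197.7] yaws [-5.  -4.9 -5.5 -6. ] len [np.float64(201.7), np.float64(200.4), np.float64(164.0), np.float64(163.7)]
centre in bay [-0.8  0.4]
corner in bay (limits 95,115) [[79.8, 101.3], [82.5, -100.4], [-81.2, -99.8], [-84.3, 100.6]]
spine mean [ 475.1 -200.1] yaw -5.43
```

The crate is now centred to within 1 mm and square to about 0.4°. One last check on the bystanders before handing in.

```bash
python3 - <<'E'
from h import *
a=Cam("top"); b=Cam("side"); o=cv2.imread("pics/top0.png"); so=cv2.imread("pics/side0.png")
for n,(x0,y0,x1,y1) in {"mug":(163,135,200,172),"screwdriver":(275,132,342,156)}.items(): print(n,"mean diff",np.abs(a.bgr[y0:y1,x0:x1].astype(int)-o[y0:y1,x0:x1]).mean().round(1), cv2.phaseCorrelate(np.float32(cv2.cvtColor(o[y0:y1,x0:x1],6)),np.float32(cv2.cvtColor(a.bgr[y0:y1,x0:x1],6))))
for x0,y0,x1,y1 in((330,175,380,230),): print("mug side",cv2.phaseCorrelate(np.float32(cv2.cvtColor(so[y0:y1,x0:x1],6)),np.float32(cv2.cvtColor(b.bgr[y0:y1,x0:x1],6))))
cv2.imwrite("pics/end.png",a.bgr)
E
python3 -m crank '[{"grip":0,"offset":[0,0,0],"angular":[0,0,0]},{"grip":0,"offset":[0,0,0],"angular":[0,0,0]},{"grip":0,"offset":[0,0,0],"angular":[0,0,0]}]'
```

```text
mug mean diff 7.5 ((-0.006838523929051377, 0.026689996712267572), 0.9934713982045651)
screwdriver mean diff 8.6 ((-0.056718697474948954, 0.05137235886555125), 0.9899653383979091)
mug side ((-0.016961990489651413, -0.045717729088078585), 0.8632177063624065)
t: 58.0
tcp_pos: [0.2622, -0.5482, 0.2203]
tool_rot: [0.736, 0.677, 0.0, -0.0]
force: [-0.3, -0.1, -0.6]
finger_gap: 0.999
```

View pics/end.png

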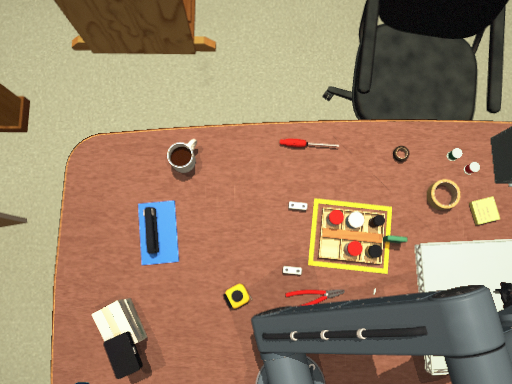

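The mug at (182,157) and the screwdriver at (308,144) have not moved. The crate at (350,238) is inside the outline, and the stapler at (152,232) is on the mat.

```bash
python3 -c "
from station import manip
print(manip.sign_off())"
```

```text
the job is handed in; nothing more can be done
None
```

The job is done and handed in at about 58 s, and every final check passed. The stapler is on the mat and all five jars stand upright in the crate, one to a cell with cell 2 empty. The loaded crate was dragged through the gate into the bay without being lifted.

- **Crate:** it first came to rest about 1.7° off square and 4 mm off centre, so I gripped it again and trimmed it. By the top camera it is now centred to within 1 mm, square to about 0.4°, and at least 10 mm inside the tape all round. Only the green plate sticks out.
- **Stapler:** I placed it in the middle of the mat and it was later knocked about 2 cm sideways. It still stands on its base, in line with the mat to about 0.1° and at least 15 mm inside every edge, so I left it.
- **Mug and screwdriver:** they had not moved (shift under 0.1 pixel).
- **Measurements that disagreed:** the two cameras differed by 3–6 mm on the bay corners. While the arm was holding the crate and blocking part of the view, the crate readings were off by up to 3°. I relied on the measurements taken with the arm clear, comparing crate and tape in the same camera.

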